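# Lock up the whistle stands under the lens arm

### The job

Swing the lens arm clear of the whistle stands to its far stop, then grip the round brass collar on every stand and twist it clockwise by hand to its stop. Once the collars are locked, tighten the hex lock nut on every stand clockwise to its stop, turning the nuts only with the spanner, and lay the spanner back flat on its rubber mat. Finish by swinging the lens arm back over the stands against its stop, and leave everything else on the bench where it is.

Things in the scene. Friction and masses are not known exactly. Their poses are not given: they have to be found in the camera images.
- stand_a: Whistle stand, one of two or three alike: weighted cast aluminium base, a disc 104 mm wide and 16 mm thick (2.8 kg, stands by its weight), boss to 24 mm. Origin: centre of the underside; z is the axis of all it carries: brass collar, hex lock nut, and a black tip of 14 mm diameter through the nut up to 72 mm.
- collar_a (a joint): Captive bayonet collar of stand_a: knurled brass ring, 54 mm diameter, 26 to 48 mm height. Turn in rad, growing clockwise from above: 0 open, 1.4 at its stop (locked; the dot on its top meets the line on the boss, at the stand's +x). Stays where left; about 0.12 N m.
- nut_a (a joint): Captive steel hex lock nut of stand_a, 30 mm across flats, 51 to 64 mm height. Turn in rad, growing clockwise from above: 0 slack, 0.9 at its stop (tight); about 0.12 N m. At 0 two flats face the stand's +x and -x; at v all are turned v clockwise.
- stand_b: Whistle stand, one of two or three alike: weighted cast aluminium base, a disc 104 mm wide and 16 mm thick (2.8 kg, stands by its weight), boss to 24 mm. Origin: centre of the underside; z is the axis of all it carries: brass collar, hex lock nut, and a black tip of 14 mm diameter through the nut up to 72 mm.
- collar_b (a joint): Captive bayonet collar of stand_b: knurled brass ring, 54 mm diameter, 26 to 48 mm height. Turn in rad, growing clockwise from above: 0 open, 1.4 at its stop (locked; the dot on its top meets the line on the boss, at the stand's +x). Stays where left; about 0.12 N m.
- nut_b (a joint): Captive steel hex lock nut of stand_b, 30 mm across flats, 51 to 64 mm height. Turn in rad, growing clockwise from above: 0 slack, 0.9 at its stop (tight); about 0.12 N m. At 0 two flats face the stand's +x and -x; at v all are turned v clockwise.
- stand_c: Whistle stand, one of two or three alike: weighted cast aluminium base, a disc 104 mm wide and 16 mm thick (2.8 kg, stands by its weight), boss to 24 mm. Origin: centre of the underside; z is the axis of all it carries: brass collar, hex lock nut, and a black tip of 14 mm diameter through the nut up to 72 mm.
- collar_c (a joint): Captive bayonet collar of stand_c: knurled brass ring, 54 mm diameter, 26 to 48 mm height. Turn in rad, growing clockwise from above: 0 open, 1.4 at its stop (locked; the dot on its top meets the line on the boss, at the stand's +x). Stays where left; about 0.12 N m.
- nut_c (a joint): Captive steel hex lock nut of stand_c, 30 mm across flats, 51 to 64 mm height. Turn in rad, growing clockwise from above: 0 slack, 0.9 at its stop (tight); about 0.12 N m. At 0 two flats face the stand's +x and -x; at v all are turned v clockwise.
- lens_arm (a joint): Swing of the lens arm, rad: 0 at its stop, over the stands (arm along +y of lens_post); grows anticlockwise seen from above, the arm sweeping towards the robot; 1.65 at its other stop, clear of the stands. Stays where it is left.
- lens_hinge (a point): Axis (vertical) of the lens arm's hinge, at arm height (200 mm), on top of a steel post with a round foot of 110 mm diameter and a shaft of 28 mm.
- lens_knob (a point): Black upright knob on top of the lens arm, 18 mm diameter, 36 mm tall (from 206 to 242 mm height), 200 mm from the hinge axis; this point is its middle. The arm is a flat bar 18 mm wide at 194 to 206 mm height; a lens of 98 mm diameter is centred 270 mm from the hinge.
- spanner: Open-ended spanner 169 mm long. Origin on its underside in the middle of the jaw gap; +x points out of the open jaws, the handle runs to -x. Two steel jaws 10 mm thick (z 0 to 10 mm), gap 32 mm wide from x = -22 to +17 mm, 52 mm wide outside; walnut handle 16 mm wide and 20 mm tall (z 0 to 20 mm) from x = -32 to -152 mm.
- spanner_grip (a point): Point in the middle of the spanner's handle, 90 mm behind the middle of the jaw gap, 10 mm above the underside.
- mat: Black rubber mat fixed to the bench, 240 (x) x 160 (y) x 3 mm, origin at the centre of its underside: the spanner's place.
- brass_tube: Bystander, loose: bare brass whistle tube, 14 mm diameter, 260 mm long. Leave it alone.
- fipple_head: Bystander, loose: black polymer fipple head, 20 mm diameter, 75 mm long, lying. Leave it alone.
- burnisher: Bystander, loose: burnisher with walnut handle, 26 mm thick, 155 mm long, lying. Leave it alone.
- ring_gauge: Bystander, loose: steel ring gauge, 48 mm diameter, 12 mm high. Leave it alone.
- polish_jar: Bystander, loose: closed jar of polish, 60 mm diameter, 65 mm high. Leave it alone.
- mallet: Bystander, loose: small mallet, 200 mm long, lying. Leave it alone.
- caliper: Bystander, loose: caliper, 190 mm long, 16 mm high, lying. Leave it alone.
Things that resemble listed ones, but are neither listed nor needed, are in the scene too. What is shaped like the spanner but pink is not meant.

How it is judged:
By the outcome, as a careful person would: the job done as asked, in the order asked, and still so for the second after the job is handed in, with the robot touching nothing.
Of stand_a, stand_b, stand_c only 2 to 3 are there at a start; the rules pass over those that are not, and their reading is None.
At some moment in a run one of spanner may be knocked a few centimetres aside while the robot is not near it.
It also fails if it takes over 200 s, if anything falls off the work surface, if the arm or the gripper's body presses on something with over 40 N, if the wrist force passes 120 N, or if a joint passes its speed limit or range.

### The arm

A 6-joint arm with a two-finger parallel gripper is mounted at the origin on the work surface. World frame = base frame: x ahead of the robot, y to its left, z up, the work surface at z = 0. Lengths are in m, angles in rad, forces in N, time in s.
With the tool pointing down it reaches from about 0.325 to 0.875 m from the base axis. Payload 4.4 kg.
Tool frame: the origin (TCP) lies on the centre line of the jaws, within the pads' length; the fingertips stand 14 mm ahead of it and the grasp point (between the pads) lies 5 mm behind it; z points along the fingers, y is the line along which they close (so a half turn about z gives the same grasp; the last joint's range is limited). The gripper opens to 85 mm and grips with 20 to 120 N. Pads are 22 mm wide; open, the fingers measure 114 mm over their backs; the gripper's body (76 mm by 85 mm) begins 54 mm behind the grasp point. The pads swing forward as they close: fully open they stand 13 mm farther back than shut.
Start: joints at [-1.403, 0.207, 1.542, -0, 1.393, -0.15], TCP at [0.18, -0.546, 0.245] pointing down, gripper open.
Joint ranges: [-2.73, 2.73], [-0.86, 2.22], [0.23, 2.46], [-1.11, 4.25], [0.08, 2.63], [-2.82, 2.82]. Speed limits (rad/s): [2.79, 2.79, 3.14, 3.14, 3.14, 3.14].

### API

Orientations are given as [roll, pitch, yaw] about the fixed x, y, z axes, in that order (R = Rz(yaw) Ry(pitch) Rx(roll)).
In Python, from station import arm gives the robot as it stands.
- The arm moves only by the tool servo_tool, never from a script. Its argument "increments" is a list of rows, each an object of numbers: "dx", "dy", "dz": the shift along the tool's x, y, z normalised to -1 to 1, where 1 is 25 mm; "wx", "wy", "wz": the turn, a rotation vector about the tool's x, y, z normalised to -1 to 1, where 1 is 0.08 rad; "jaw": the opening, from -1 (shut) to 1 (fully open). A call has 1 to 8 rows; each row shifts and turns the commanded pose from where the row before left it, along the tool's axes as they then stand; what a row does not reach is not made up. A row lasts 1/10 s, in which the tool goes at most 50 mm and 8.59 degrees, less where a joint would pass 70% of its speed; a pose out of reach is approached as far as the arm can. A call with a number of a shift or a turn outside -1 to 1 is refused whole. A call with a gripper value outside its range is refused whole. The fingers move at their own pace and stop on an object; "newtons" is the grip in N (left out, the last holds). Time passes only in rows, so rows that do not move let the fingers close. It gives the time, the measured TCP pose, the force, the opening and the grip force at its end, in the units of the state.
- arm.sense(): the state, without advancing time (a new reading comes with each control period).
- arm.capture(name): name is "side" or "top" or "wrist"; returns the picture (420x560x3 uint8, red, green, blue); there is no depth.
- arm.calibration(name): a dict with "fov_y" (degrees; the focal length in pixels is half the picture's height over the tangent of half this angle, whatever the lens; pixels are square), "cx", "cy" (the principal point, pixels), "k1" (the pictures are not rectified: a ray, as slopes to the right and down, at radius r is drawn at 1 + k1 r^2 times it, then the intrinsics apply), "cam_to_world" (4x4, takes a point from camera to world coordinates); the wrist camera has in their place "T_tool_cam" (4x4, takes a point from camera to tool coordinates, whose origin is the TCP and whose axes are the flange's). Camera axes: x right, y down, z forward; pixel columns grow to the right and rows downward; lengths in m; the calibration is good to about 2 mm. A picture is of the moment at which its call begins: read the wrist's pose just before it. calibration takes no time and is no camera call.
- arm.sign_off(): hands the job in; it is judged then, once.
The state is a dict: "clock": time; "qpos": joint angles; "qd": joint speeds; "joint_torque": joint torques, N m; "tool_pos": TCP position; "orientation": TCP orientation; "contact_force": force on the tool from outside, world axes, zero at the start; "wrist_torque": the same for the moment, N m; "gripper_width": finger opening in m; "finger_force": force on a finger pad.
Only numpy, scipy, OpenCV 4.12 (cv2) and the standard library are available. Lean on these libraries where they do the work, as an engineer would, in place of code of your own. Each camera call takes 0.05 s, during which the arm holds its last target. There are 200 camera calls.

## Working session

There is one attempt and no reset: what is moved stays moved. The work goes in short steps, Python scripts to look and compute and a tool call to move; the robot and the scene stay as the last step left them, time stands still between calls to the robot, and variables do not carry over. Pictures are saved under pics/ and viewed, at most 14 in all, crops included, and the job is handed in when it is done.

Besides the shell and the picture viewer there is one more tool, called after "Request:" by a JSON object that holds its "method" and its "body". servo_tool: Moves the arm, as the interface text tells. Scaled input: -1 to 1 covers 25 mm each way for a shift and 0.08 rad each way for a turn. Its arguments: {"type":"object","properties":{"increments":{"type":"array"},"newtons":{"type":"number"}},"required":["increments"]}

```bash
ls; mkdir -p pics; python3 - <<'E'
from station import arm
import cv2,numpy as np
for n in ["side","top"]:
    im=arm.capture(n); cv2.imwrite(f"pics/{n}0.png",im[:,:,::-1])
    c=arm.calibration(n); print(n,c)
print(arm.calibration("wrist")); print(arm.sense())
E
```

```text
pics
side {'fov_y': 55.11282170705992, 'cx': 275.49019801309646, 'cy': 212.31797758306698, 'k1': -0.08895085119887383, 'cam_to_world': array([[-0.94433635, -0.20622756,  0.25631826,  0.19542741],
       [-0.32830724,  0.54090044, -0.77436495,  0.84905311],
       [ 0.02105273, -0.81541211, -0.57849795,  0.80722949],
       [ 0.        ,  0.        ,  0.        ,  1.        ]])}
top {'fov_y': 46.379945644276226, 'cx': 273.3611076439845, 'cy': 201.98069353579982, 'k1': 0.005621654180070165, 'cam_to_world': array([[-2.00553546e-03, -9.97050635e-01,  7.67203366e-02,
         3.94282926e-01],
       [-9.99883722e-01,  8.39617590e-04, -1.52262237e-02,
        -6.83058799e-03],
       [ 1.51169002e-02, -7.67419524e-02, -9.96936383e-01,
         1.48524161e+00],
       [ 0.00000000e+00,  0.00000000e+00,  0.00000000e+00,
         1.00000000e+00]])}
{'fov_y': 59.73411025923033, 'cx': 282.52147093039616, 'cy': 205.34611355959228, 'k1': -0.0998972367277308, 'T_tool_cam': array([[ 9.67544486e-05, -9.57508356e-01, -2.88405512e-01,
         7.34088137e-02],
       [ 9.99999995e-01,  8.29502788e-05,
[... 213 characters left out ...]
)}
{'clock': 0.1, 'qpos': array([-1.40250806e+00,  2.07395905e-01,  1.54280087e+00, -5.57276906e-06,
        1.39351126e+00, -1.50476512e-01]), 'qd': array([-0.00017902, -0.00117561, -0.00202456,  0.00074499, -0.00027301,
       -0.00018386]), 'joint_torque': array([-4.49952458e-04, -3.84092724e+01, -2.92548019e+01, -2.09274185e-04,
        4.82734496e-03,  2.00795898e-05]), 'tool_pos': array([ 0.18009132, -0.54538218,  0.24421199]), 'orientation': array([-3.13950035e+00, -3.11694523e-04,  3.18765441e-01]), 'contact_force': array([ 0.74602336,  0.3490078 , -0.79617351]), 'wrist_torque': array([-0.00825944, -0.04303713,  0.00425427]), 'finger_force': 0.0, 'gripper_width': 0.08536712073419855}
```

View pics/top0.png

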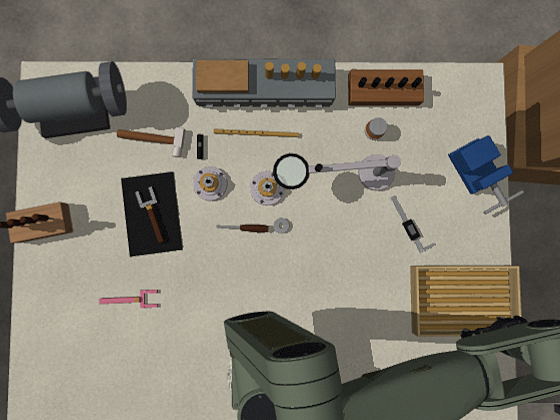

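View pics/side0.png

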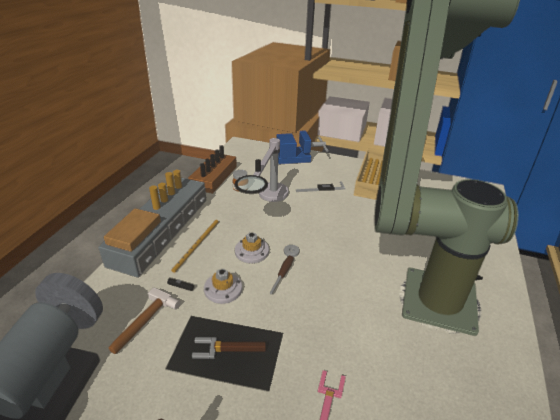

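```bash
cat > h.py <<'E'
import numpy as np, cv2
from scipy.spatial.transform import Rotation as Ro
from station import arm
def toolT(s=None):
    s=s or arm.sense(); T=np.eye(4); T[:3,:3]=Ro.from_euler('xyz',s['orientation']).as_matrix(); T[:3,3]=s['tool_pos']; return T
def cam(n,T=None):
    c=arm.calibration(n); f=210/np.tan(np.radians(c['fov_y'])/2)
    M=c['cam_to_world'] if n!='wrist' else (toolT() if T is None else T)@c['T_tool_cam']
    return dict(f=f,cx=c['cx'],cy=c['cy'],k=c['k1'],M=M)
def ray(C,p):
    d=np.array([(p[0]-C['cx'])/C['f'],(p[1]-C['cy'])/C['f']]); u=d.copy()
    for _ in range(30): u=d/(1+C['k']*(u@u))
    v=C['M'][:3,:3]@np.array([u[0],u[1],1]); return C['M'][:3,3],v/np.linalg.norm(v)
def plane(C,p,z):
    o,v=ray(C,p); return o+v*(z-o[2])/v[2]
def proj(C,P):
    q=C['M'][:3,:3].T@(np.asarray(P)-C['M'][:3,3]); u=q[:2]/q[2]; u=u*(1+C['k']*(u@u)); return u*C['f']+[C['cx'],C['cy']]
def tri(*rs):
    A=0;b=0
    for o,v in rs:
        Q=np.eye(3)-np.outer(v,v); A=A+Q; b=b+Q@o
    P=np.linalg.solve(A,b); return P,[np.linalg.norm((np.eye(3)-np.outer(v,v))@(P-o)) for o,v in rs]
def blobs(m,off=(0,0),amin=6):
    n,l,s,c=cv2.connectedComponentsWithStats(m.astype(np.uint8)); return [(tuple(np.round(c[i]+off,1)),int(s[i,4])) for i in range(1,n) if s[i,4]>=amin]
E
python3 - <<'E'
from h import *
t=cv2.imread('pics/top0.png'); s=cv2.imread('pics/side0.png')
def crop(im,x0,y0,x1,y1,k): return cv2.resize(im[y0:y1,x0:x1],None,fx=k,fy=k,interpolation=cv2.INTER_CUBIC)
a=crop(t,185,140,415,215,3.4)
b=crop(s,195,130,305,310,1.9); c=crop(t,110,165,190,260,3.4); 
out=np.zeros((600,800,3),np.uint8); out[:a.shape[0],:a.shape[1]]=a; y=258
out[y:y+b.shape[0],:b.shape[1]]=b[:342]; out[y:y+c.shape[0],240:240+c.shape[1]]=c
cv2.imwrite('pics/m1.png',out)
ct,cs=cam('top'),cam('side')
def dark(im,x0,y0,x1,y1,th=45): return blobs(im[y0:y1,x0:x1].max(2)<th,(x0,y0))
print(dark(t,308,155,330,180)); print(dark(s,245,150,270,175))
P=tri(ray(ct,(319,167)),ray(cs,(258,165.5))); print('knob',P)
E
```

```text
[((np.float64(318.3), np.float64(167.3)), 41)]
[((np.float64(258.4), np.float64(165.1)), 16)]
knob (array([ 0.58311664, -0.14493873,  0.2222583 ]), [np.float64(0.00046368891115040336), np.float64(0.0004636889111502568)])
```

View pics/m1.png

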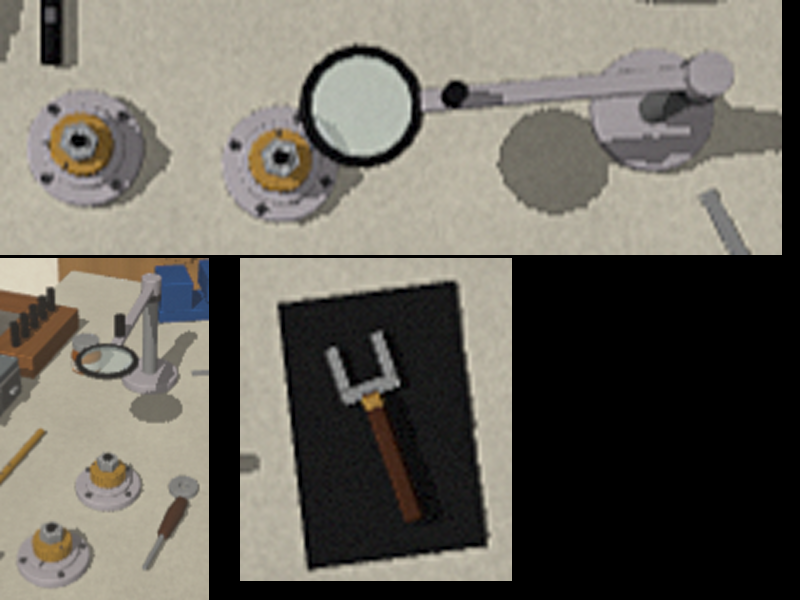

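```bash
cat >> h.py <<'E'
def go(tgt,yaw):
    "tool-frame shift (units of 25 mm, before turning) and wz units (of .08 rad) to reach tgt,yaw pointing down"
    s=arm.sense(); T=toolT(s); d=T[:3,:3].T@(np.asarray(tgt)-T[:3,3])/.025
    dy=(yaw-s['orientation'][2]+np.pi)%(2*np.pi)-np.pi
    r=np.hypot(*tgt[:2]); q1=np.arctan2(tgt[1],tgt[0])-np.arcsin(.086/r)
    err=Ro.from_euler('xyz',[np.pi,0,s['orientation'][2]]).as_matrix(); e=Ro.from_matrix(T[:3,:3].T@err).as_rotvec()/.08
    q6=s['qpos'][5]+(q1-s['qpos'][0])-dy
    print('shift',np.round(d,2),'wz',round(-dy/.08,2),'tilt fix wx wy',np.round(e[:2],2),'q6 end',round(q6,2),'r',round(r,3))
E
python3 - <<'E'
from h import *
ct,cs=cam('top'),cam('side')
K=tri(ray(ct,(318.3,167.3)),ray(cs,(258.4,165.1))); print(K)
for z in (.2,.21,.22):
    H=plane(ct,(393.2,161.5),z); print('hinge',H,np.linalg.norm((H-K[0])[:2]),np.degrees(np.arctan2(*(K[0]-H)[1::-1])))
t=cv2.imread('pics/top0.png'); hsv=cv2.cvtColor(t,cv2.COLOR_BGR2HSV)
m=cv2.inRange(hsv,(8,110,90),(30,255,255))
for b in blobs(m[170:205,190:295],(190,170)): print('collar',b,plane(ct,b[0],.048))
a=hsv[:,:,:]; w=cv2.inRange(hsv,(0,0,130),(180,60,255))
for b in blobs(w[175:225,125:175],(125,175)): print('jaw',b,plane(ct,b[0],.013))
hb=cv2.inRange(hsv,(0,90,40),(15,255,140))
for b in blobs(hb[190:250,130:180],(130,190)): print('handle',b,plane(ct,b[0],.023))
H=plane(ct,(393.2,161.5),.21);u=(K[0]-H)[:2];yaw=np.arctan2(u[1],u[0])
print(yaw); go(np.r_[K[0][:2],.33],yaw)
E
```

```text
(array([ 0.58150356, -0.14293594,  0.22502299]), [np.float64(3.2345180267313077e-05), np.float64(3.2345180267007155e-05)])
hinge [ 0.60074213 -0.34496202  0.2       ] 0.20294003642961472 95.43976659297837
hinge [ 0.59913574 -0.34233114  0.21      ] 0.2001732730424146 95.0534250595866
hinge [ 0.59752936 -0.33970027  0.22      ] 0.1974158658219123 94.65627259035155
collar ((np.float64(208.3), np.float64(182.1)), 147) [0.56374825 0.16265503 0.048     ]
collar ((np.float64(266.7), np.float64(187.3)), 157) [ 0.54829745 -0.00923539  0.048     ]
jaw ((np.float64(131.6), np.float64(175.5)), 32) [0.58789374 0.39733146 0.013     ]
jaw ((np.float64(149.8), np.float64(198.3)), 68) [0.51897444 0.34160315 0.013     ]
jaw ((np.float64(138.4), np.float64(197.2)), 28) [0.52231129 0.37571985 0.013     ]
handle ((np.float64(154.8), np.float64(225.2)), 173) [0.43795744 0.32306666 0.023     ]
1.6589952325874733
shift [ 20.29 -10.26  -3.4 ] wz -16.75 tilt fix wx wy [-0.03 -0.  ] q6 end -0.47 r 0.599
```

Request:
{"method": "servo_tool", "body": {"increments": [{"dz":-0.85,"jaw":-0.1},{"dz":-0.85},{"dz":-0.85},{"dz":-0.85},{"dx":0.84,"dy":-0.43},{"dx":0.84,"dy":-0.43},{"dx":0.84,"dy":-0.43},{"dx":0.84,"dy":-0.43}]}}

```text
$.increments[0]: bad value
```

Request:
{"method": "servo_tool", "body": {"increments": [{"dx":0.84,"dy":-0.43},{"dx":0.84,"dy":-0.43},{"dx":0.84,"dy":-0.43},{"dx":0.84,"dy":-0.43},{"dx":0.84,"dy":-0.43},{"dx":0.84,"dy":-0.43},{"dx":0.84,"dy":-0.43},{"dx":0.84,"dy":-0.43}]}}

```text
$.increments[0]: bad value
```

Request:
{"method": "servo_tool", "body": {"increments": [{"dx":0.84,"dy":-0.43},{"dx":0.84,"dy":-0.43},{"dx":0.84,"dy":-0.43},{"dx":0.84,"dy":-0.43},{"dx":0.84,"dy":-0.43},{"dx":0.84,"dy":-0.43},{"dx":0.84,"dy":-0.43},{"dx":0.84,"dy":-0.43}]}}

```text
$.increments[0]: bad value
```

Request:
{"method": "servo_tool", "body": {"increments": [{"wz":-1},{"wz":-1},{"wz":-1},{"wz":-1},{"wz":-1},{"wz":-1},{"wz":-1},{"wz":-1}]}}

```text
$.increments[0]: bad value
```

Request:
{"method": "servo_tool", "body": {"increments": [{"wz":-1},{"wz":-1},{"wz":-1},{"wz":-1},{"wz":-1},{"wz":-1},{"wz":-1},{"wz":-1}]}}

```text
$.increments[0]: bad value
```

```bash
python3 - <<'E'
from h import *
go([.5815,-.143,.23],1.659)
T=toolT(); C=cam('wrist',T); im=arm.capture('wrist'); cv2.imwrite('pics/w1.png',im[:,:,::-1])
for z in (.206,.242): print(proj(C,[.5815,-.143,z]))
s=arm.sense(); print(s['gripper_width'],s['contact_force'],s['tool_pos'])
E
```

```text
shift [ 20.29 -10.25   0.6 ] wz -16.75 tilt fix wx wy [-0.03 -0.  ] q6 end -0.47 r 0.599
[55005.09629861 99200.31649219]
[1.07187220e+09 1.89515495e+09]
0.08541075694841958 [ 0.11805997 -0.41182959  0.15727302] [ 0.18010677 -0.54546224  0.24436749]
```

View pics/w1.png

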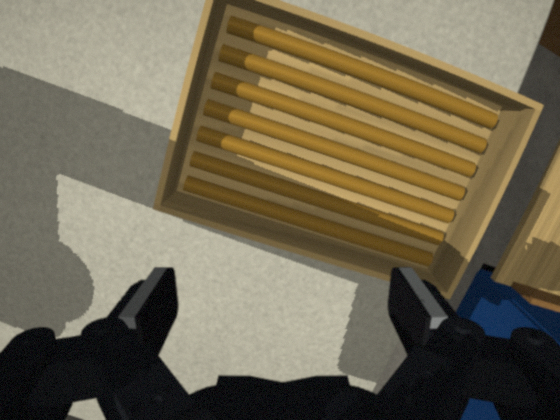

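The moves were refused, so that picture only shows the rod tray under the open fingers. I'll try rows that give all the keys.

Request:
{"method": "servo_tool", "body": {"increments": [{"dx":0,"dy":0,"dz":-0.85,"wx":0,"wy":0,"wz":0,"jaw":-0.1},{"dx":0,"dy":0,"dz":-0.85,"wx":0,"wy":0,"wz":0,"jaw":-0.1},{"dx":0,"dy":0,"dz":-0.85,"wx":0,"wy":0,"wz":0,"jaw":-0.1},{"dx":0,"dy":0,"dz":-0.85,"wx":0,"wy":0,"wz":0,"jaw":-0.1}]}}

```text
clock: 0.55
tool_pos: [0.1802, -0.5457, 0.3305]
orientation: [-3.141, -0.0, 0.319]
contact_force: [0.2, 0.1, -0.1]
gripper_width: 0.0384
finger_force: 0.0
```

Request:
{"method": "servo_tool", "body": {"increments": [{"dx":0.84,"dy":-0.43,"dz":0,"wx":0,"wy":0,"wz":0,"jaw":-0.1},{"dx":0.84,"dy":-0.43,"dz":0,"wx":0,"wy":0,"wz":0,"jaw":-0.1},{"dx":0.84,"dy":-0.43,"dz":0,"wx":0,"wy":0,"wz":0,"jaw":-0.1},{"dx":0.84,"dy":-0.43,"dz":0,"wx":0,"wy":0,"wz":0,"jaw":-0.1},{"dx":0.84,"dy":-0.43,"dz":0,"wx":0,"wy":0,"wz":0,"jaw":-0.1},{"dx":0.84,"dy":-0.43,"dz":0,"wx":0,"wy":0,"wz":0,"jaw":-0.1},{"dx":0.84,"dy":-0.43,"dz":0,"wx":0,"wy":0,"wz":0,"jaw":-0.1},{"dx":0.84,"dy":-0.43,"dz":0,"wx":0,"wy":0,"wz":0,"jaw":-0.1}]}}

```text
clock: 1.35
tool_pos: [0.3132, -0.4107, 0.3298]
orientation: [-3.141, 0.0, 0.319]
contact_force: [-0.6, -0.2, -0.1]
gripper_width: 0.0382
finger_force: 0.0
```

Request:
{"method": "servo_tool", "body": {"increments": [{"dx":0.84,"dy":-0.43,"dz":0,"wx":0,"wy":0,"wz":0,"jaw":-0.1},{"dx":0.84,"dy":-0.43,"dz":0,"wx":0,"wy":0,"wz":0,"jaw":-0.1},{"dx":0.84,"dy":-0.43,"dz":0,"wx":0,"wy":0,"wz":0,"jaw":-0.1},{"dx":0.84,"dy":-0.43,"dz":0,"wx":0,"wy":0,"wz":0,"jaw":-0.1},{"dx":0.84,"dy":-0.43,"dz":0,"wx":0,"wy":0,"wz":0,"jaw":-0.1},{"dx":0.84,"dy":-0.43,"dz":0,"wx":0,"wy":0,"wz":0,"jaw":-0.1},{"dx":0.84,"dy":-0.43,"dz":0,"wx":0,"wy":0,"wz":0,"jaw":-0.1},{"dx":0.84,"dy":-0.43,"dz":0,"wx":0,"wy":0,"wz":0,"jaw":-0.1}]}}

```text
clock: 2.15
tool_pos: [0.4458, -0.2765, 0.3299]
orientation: [-3.141, 0.0, 0.319]
contact_force: [0.4, 0.0, -0.2]
gripper_width: 0.0384
finger_force: 0.0
```

Request:
{"method": "servo_tool", "body": {"increments": [{"dx":0.84,"dy":-0.43,"dz":0,"wx":0,"wy":0,"wz":0,"jaw":-0.1},{"dx":0.84,"dy":-0.43,"dz":0,"wx":0,"wy":0,"wz":0,"jaw":-0.1},{"dx":0.84,"dy":-0.43,"dz":0,"wx":0,"wy":0,"wz":0,"jaw":-0.1},{"dx":0.84,"dy":-0.43,"dz":0,"wx":0,"wy":0,"wz":0,"jaw":-0.1},{"dx":0.84,"dy":-0.43,"dz":0,"wx":0,"wy":0,"wz":0,"jaw":-0.1},{"dx":0.84,"dy":-0.43,"dz":0,"wx":0,"wy":0,"wz":0,"jaw":-0.1},{"dx":0.84,"dy":-0.43,"dz":0,"wx":0,"wy":0,"wz":0,"jaw":-0.1},{"dx":0.84,"dy":-0.43,"dz":0,"wx":0,"wy":0,"wz":0,"jaw":-0.1}]}}

```text
clock: 2.95
tool_pos: [0.5783, -0.1422, 0.3297]
orientation: [-3.141, 0.001, 0.319]
contact_force: [0.9, -0.1, -0.1]
gripper_width: 0.0384
finger_force: 0.0
```

Request:
{"method": "servo_tool", "body": {"increments": [{"dx":0,"dy":0,"dz":0,"wx":0,"wy":0,"wz":-1,"jaw":-0.1},{"dx":0,"dy":0,"dz":0,"wx":0,"wy":0,"wz":-1,"jaw":-0.1},{"dx":0,"dy":0,"dz":0,"wx":0,"wy":0,"wz":-1,"jaw":-0.1},{"dx":0,"dy":0,"dz":0,"wx":0,"wy":0,"wz":-1,"jaw":-0.1},{"dx":0,"dy":0,"dz":0,"wx":0,"wy":0,"wz":-1,"jaw":-0.1},{"dx":0,"dy":0,"dz":0,"wx":0,"wy":0,"wz":-1,"jaw":-0.1},{"dx":0,"dy":0,"dz":0,"wx":0,"wy":0,"wz":-1,"jaw":-0.1},{"dx":0,"dy":0,"dz":0,"wx":0,"wy":0,"wz":-1,"jaw":-0.1}]}}

```text
clock: 3.75
tool_pos: [0.5777, -0.143, 0.3297]
orientation: [-3.14, 0.0, 0.962]
contact_force: [-0.1, 0.4, -0.3]
gripper_width: 0.0385
finger_force: 0.0
```

Request:
{"method": "servo_tool", "body": {"increments": [{"dx":0,"dy":0,"dz":0,"wx":0,"wy":0,"wz":-1,"jaw":-0.1},{"dx":0,"dy":0,"dz":0,"wx":0,"wy":0,"wz":-1,"jaw":-0.1},{"dx":0,"dy":0,"dz":0,"wx":0,"wy":0,"wz":-1,"jaw":-0.1},{"dx":0,"dy":0,"dz":0,"wx":0,"wy":0,"wz":-1,"jaw":-0.1},{"dx":0,"dy":0,"dz":0,"wx":0,"wy":0,"wz":-1,"jaw":-0.1},{"dx":0,"dy":0,"dz":0,"wx":0,"wy":0,"wz":-1,"jaw":-0.1},{"dx":0,"dy":0,"dz":0,"wx":0,"wy":0,"wz":-1,"jaw":-0.1},{"dx":0,"dy":0,"dz":0,"wx":0,"wy":0,"wz":-1,"jaw":-0.1}]}}

```text
clock: 4.55
tool_pos: [0.5777, -0.143, 0.3297]
orientation: [-3.141, -0.0, 1.602]
contact_force: [-0.2, 0.3, -0.2]
gripper_width: 0.038
finger_force: 0.0
```

```bash
python3 - <<'E'
from h import *
go([.5815,-.143,.23],1.659)
T=toolT(); C=cam('wrist',T); im=arm.capture('wrist'); cv2.imwrite('pics/w2.png',im[:,:,::-1])
for z in (.206,.242): print(proj(C,[.5815,-.143,z]))
s=arm.sense(); print(s['gripper_width'],s['contact_force'],s['tool_pos'])
E
```

```text
shift [-0.01  0.16  3.99] wz -0.71 tilt fix wx wy [-0.01 -0.01] q6 end -0.47 r 0.599
[287.97146971 201.69243767]
[288.70430896 217.6910715 ]
0.03836521065514029 [-0.27981868 -0.16475309 -0.79398374] [ 0.57771457 -0.14298005  0.32970843]
```

View pics/w2.png

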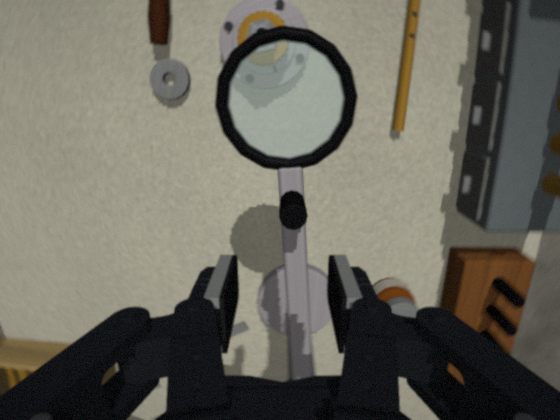

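Picture: the knob is at (293, 210) under the fingers, about 2–3 mm right of where I predicted it. The lens covers part of stand b's top at (262, 35). Next I'll descend, narrow the jaws into a cage and sweep along the arc.

Request:
{"method": "servo_tool", "body": {"increments": [{"dx":0,"dy":0.26,"dz":0,"wx":0,"wy":0,"wz":-0.7,"jaw":-0.1},{"dx":0,"dy":0,"dz":0.8,"wx":0,"wy":0,"wz":0,"jaw":-0.1},{"dx":0,"dy":0,"dz":0.8,"wx":0,"wy":0,"wz":0,"jaw":-0.1},{"dx":0,"dy":0,"dz":0.8,"wx":0,"wy":0,"wz":0,"jaw":-0.1},{"dx":0,"dy":0,"dz":0.8,"wx":0,"wy":0,"wz":0,"jaw":-0.1},{"dx":0,"dy":0,"dz":0.8,"wx":0,"wy":0,"wz":0,"jaw":-0.1},{"dx":0,"dy":0,"dz":0,"wx":0,"wy":0,"wz":0,"jaw":-0.4},{"dx":0,"dy":0,"dz":0,"wx":0,"wy":0,"wz":0,"jaw":-0.4}]}}

```text
clock: 5.4
tool_pos: [0.5842, -0.1428, 0.23]
orientation: [-3.141, -0.0, 1.654]
contact_force: [-0.8, -0.1, 0.6]
gripper_width: 0.0254
finger_force: 0.0
```

Request:
{"method": "servo_tool", "body": {"increments": [{"dx":-0.026,"dy":-0.64,"dz":0,"wx":0,"wy":0,"wz":-1,"jaw":-0.4},{"dx":-0.026,"dy":-0.64,"dz":0,"wx":0,"wy":0,"wz":-1,"jaw":-0.4}]}}

```text
clock: 5.6
tool_pos: [0.5541, -0.1484, 0.2321]
orientation: [3.138, 0.002, 1.818]
contact_force: [0.2, -0.1, -1.2]
gripper_width: 0.0259
finger_force: 0.6
```

Request:
{"method": "servo_tool", "body": {"increments": [{"dx":-0.026,"dy":-0.64,"dz":0,"wx":0,"wy":0,"wz":-1,"jaw":-0.4},{"dx":-0.026,"dy":-0.64,"dz":0,"wx":0,"wy":0,"wz":-1,"jaw":-0.4},{"dx":-0.026,"dy":-0.64,"dz":0,"wx":0,"wy":0,"wz":-1,"jaw":-0.4},{"dx":-0.026,"dy":-0.64,"dz":0,"wx":0,"wy":0,"wz":-1,"jaw":-0.4},{"dx":-0.026,"dy":-0.64,"dz":0,"wx":0,"wy":0,"wz":-1,"jaw":-0.4},{"dx":-0.026,"dy":-0.64,"dz":0,"wx":0,"wy":0,"wz":-1,"jaw":-0.4},{"dx":-0.026,"dy":-0.64,"dz":0,"wx":0,"wy":0,"wz":-1,"jaw":-0.4},{"dx":-0.026,"dy":-0.64,"dz":0,"wx":0,"wy":0,"wz":-1,"jaw":-0.4}]}}

```text
clock: 6.4
tool_pos: [0.4471, -0.2161, 0.2325]
orientation: [3.14, 0.004, 2.458]
contact_force: [1.1, -0.2, 0.1]
gripper_width: 0.0255
finger_force: 0.6
```

Request:
{"method": "servo_tool", "body": {"increments": [{"dx":-0.026,"dy":-0.64,"dz":0,"wx":0,"wy":0,"wz":-1,"jaw":-0.4},{"dx":-0.026,"dy":-0.64,"dz":0,"wx":0,"wy":0,"wz":-1,"jaw":-0.4},{"dx":-0.026,"dy":-0.64,"dz":0,"wx":0,"wy":0,"wz":-1,"jaw":-0.4},{"dx":-0.026,"dy":-0.64,"dz":0,"wx":0,"wy":0,"wz":-1,"jaw":-0.4},{"dx":-0.026,"dy":-0.64,"dz":0,"wx":0,"wy":0,"wz":-1,"jaw":-0.4},{"dx":-0.026,"dy":-0.64,"dz":0,"wx":0,"wy":0,"wz":-1,"jaw":-0.4},{"dx":-0.026,"dy":-0.64,"dz":0,"wx":0,"wy":0,"wz":-1,"jaw":-0.4},{"dx":-0.026,"dy":-0.64,"dz":0,"wx":0,"wy":0,"wz":-1,"jaw":-0.4}]}}

```text
clock: 7.2
tool_pos: [0.4021, -0.3343, 0.2325]
orientation: [-3.14, 0.003, 3.097]
contact_force: [1.0, 1.5, -0.4]
gripper_width: 0.0259
finger_force: 0.6
```

Request:
{"method": "servo_tool", "body": {"increments": [{"dx":-0.026,"dy":-0.64,"dz":0,"wx":0,"wy":0,"wz":-1,"jaw":-0.4},{"dx":-0.026,"dy":-0.64,"dz":0,"wx":0,"wy":0,"wz":-1,"jaw":-0.4}]}}

```text
clock: 7.4
tool_pos: [0.4029, -0.3557, 0.2319]
orientation: [3.116, 0.003, -3.026]
contact_force: [-2.5, 54.8, 27.6]
gripper_width: 0.0254
finger_force: 28.2
```

Request:
{"method": "servo_tool", "body": {"increments": [{"dx":0,"dy":-0.2,"dz":0,"wx":0,"wy":0,"wz":-0.2,"jaw":-0.4}]}}

```text
clock: 7.5
tool_pos: [0.4031, -0.3556, 0.2317]
orientation: [3.105, 0.002, -3.01]
contact_force: [-4.6, 50.4, 27.9]
gripper_width: 0.026
finger_force: 25.8
```

Request:
{"method": "servo_tool", "body": {"increments": [{"dx":0,"dy":0.25,"dz":0,"wx":0,"wy":0,"wz":0,"jaw":-0.4},{"dx":0,"dy":0.1,"dz":0,"wx":0,"wy":0,"wz":0,"jaw":-0.2}]}}

```text
clock: 7.7
tool_pos: [0.4031, -0.3588, 0.2321]
orientation: [3.14, 0.003, -3.011]
contact_force: [1.7, 3.9, 0.3]
gripper_width: 0.034
finger_force: 2.2
```

Request:
{"method": "servo_tool", "body": {"increments": [{"dx":0,"dy":0.2,"dz":0,"wx":0,"wy":0,"wz":0,"jaw":-0.1},{"dx":0,"dy":0,"dz":0,"wx":0,"wy":0,"wz":0,"jaw":-0.1},{"dx":0,"dy":0,"dz":-0.8,"wx":0,"wy":0,"wz":0,"jaw":-0.1},{"dx":0,"dy":0,"dz":-0.8,"wx":0,"wy":0,"wz":0,"jaw":-0.1},{"dx":0,"dy":0,"dz":-0.8,"wx":0,"wy":0,"wz":0,"jaw":-0.1},{"dx":0,"dy":0,"dz":-0.8,"wx":0,"wy":0,"wz":0,"jaw":-0.1}]}}

```text
clock: 8.3
tool_pos: [0.4011, -0.3575, 0.3118]
orientation: [-3.14, 0.0, -3.014]
contact_force: [0.0, -0.8, -0.1]
gripper_width: 0.038
finger_force: 0.0
```

```bash
python3 - <<'E'
from h import *
print(arm.sense()['tool_pos'],arm.sense()['qpos'])
go([.51,.08,.35],0)
go([.51,.08,.35],np.pi/2)
go([.51,.08,.35],np.pi)
E
```

```text
[ 0.40114409 -0.35746082  0.31180286] [-8.88700607e-01  8.01315050e-02  1.54772294e+00 -5.35647542e-04
  1.51198877e+00 -2.58749788e+00]
shift [-6.55 16.8  -1.55] wz -37.67 tilt fix wx wy [-0.02  0.01] q6 end -4.72 r 0.516
shift [-6.55 16.8  -1.55] wz 21.24 tilt fix wx wy [-0.02  0.01] q6 end -0.01 r 0.516
shift [-6.55 16.8  -1.55] wz 1.6 tilt fix wx wy [-0.02  0.01] q6 end -1.58 r 0.516
```

Request:
{"method": "servo_tool", "body": {"increments": [{"dx":-0.4,"dy":0.73,"dz":-0.08,"wx":0,"wy":0,"wz":0,"jaw":1},{"dx":-0.4,"dy":0.73,"dz":-0.08,"wx":0,"wy":0,"wz":0,"jaw":1},{"dx":-0.4,"dy":0.73,"dz":-0.08,"wx":0,"wy":0,"wz":0,"jaw":1},{"dx":-0.4,"dy":0.73,"dz":-0.08,"wx":0,"wy":0,"wz":0,"jaw":1},{"dx":-0.4,"dy":0.73,"dz":-0.08,"wx":0,"wy":0,"wz":0,"jaw":1},{"dx":-0.4,"dy":0.73,"dz":-0.08,"wx":0,"wy":0,"wz":0,"jaw":1},{"dx":-0.4,"dy":0.73,"dz":-0.08,"wx":0,"wy":0,"wz":0,"jaw":1},{"dx":-0.4,"dy":0.73,"dz":-0.08,"wx":0,"wy":0,"wz":0,"jaw":1}]}}

```text
clock: 9.1
tool_pos: [0.4623, -0.2016, 0.3272]
orientation: [-3.14, 0.001, -3.014]
contact_force: [-0.5, 0.2, -0.0]
gripper_width: 0.0854
finger_force: 0.0
```

Request:
{"method": "servo_tool", "body": {"increments": [{"dx":-0.4,"dy":0.73,"dz":-0.08,"wx":0,"wy":0,"wz":0,"jaw":1},{"dx":-0.4,"dy":0.73,"dz":-0.08,"wx":0,"wy":0,"wz":0,"jaw":1},{"dx":-0.4,"dy":0.73,"dz":-0.08,"wx":0,"wy":0,"wz":0,"jaw":1},{"dx":-0.4,"dy":0.73,"dz":-0.08,"wx":0,"wy":0,"wz":0,"jaw":1},{"dx":-0.4,"dy":0.73,"dz":-0.08,"wx":0,"wy":0,"wz":0,"jaw":1},{"dx":-0.4,"dy":0.73,"dz":-0.08,"wx":0,"wy":0,"wz":0,"jaw":1},{"dx":-0.4,"dy":0.73,"dz":-0.08,"wx":0,"wy":0,"wz":0,"jaw":1},{"dx":-0.4,"dy":0.73,"dz":-0.08,"wx":0,"wy":0,"wz":0,"jaw":1}]}}

```text
clock: 9.9
tool_pos: [0.5231, -0.0463, 0.3432]
orientation: [-3.14, 0.002, -3.014]
contact_force: [0.9, -0.1, 0.1]
gripper_width: 0.0852
finger_force: 0.0
```

Request:
{"method": "servo_tool", "body": {"increments": [{"dx":-0.4,"dy":0.73,"dz":-0.08,"wx":0,"wy":0,"wz":0,"jaw":1},{"dx":-0.4,"dy":0.73,"dz":-0.08,"wx":0,"wy":0,"wz":0,"jaw":1},{"dx":-0.4,"dy":0.73,"dz":-0.08,"wx":0,"wy":0,"wz":0,"jaw":1},{"dx":-0.4,"dy":0.73,"dz":-0.08,"wx":0,"wy":0,"wz":0,"jaw":1},{"dx":0,"dy":0,"dz":0,"wx":0,"wy":0,"wz":1,"jaw":1},{"dx":0,"dy":0,"dz":0,"wx":0,"wy":0,"wz":1,"jaw":1},{"dx":0,"dy":0,"dz":0,"wx":0,"wy":0,"wz":1,"jaw":1},{"dx":0,"dy":0,"dz":0,"wx":0,"wy":0,"wz":1,"jaw":1}]}}

```text
clock: 10.7
tool_pos: [0.5532, 0.0306, 0.351]
orientation: [-3.141, 0.002, 2.947]
contact_force: [0.0, 0.5, -0.2]
gripper_width: 0.0858
finger_force: 0.0
```

Request:
{"method": "servo_tool", "body": {"increments": [{"dx":0,"dy":0,"dz":0,"wx":0,"wy":0,"wz":1,"jaw":1},{"dx":0,"dy":0,"dz":0,"wx":0,"wy":0,"wz":1,"jaw":1},{"dx":0,"dy":0,"dz":0,"wx":0,"wy":0,"wz":1,"jaw":1},{"dx":0,"dy":0,"dz":0,"wx":0,"wy":0,"wz":1,"jaw":1},{"dx":0,"dy":0,"dz":0,"wx":0,"wy":0,"wz":1,"jaw":1},{"dx":0,"dy":0,"dz":0,"wx":0,"wy":0,"wz":1,"jaw":1},{"dx":0,"dy":0,"dz":0,"wx":0,"wy":0,"wz":1,"jaw":1},{"dx":0,"dy":0,"dz":0,"wx":0,"wy":0,"wz":1,"jaw":1}]}}

```text
clock: 11.5
tool_pos: [0.5532, 0.0304, 0.351]
orientation: [3.141, 0.002, 2.306]
contact_force: [0.8, -0.2, 0.2]
gripper_width: 0.0854
finger_force: 0.0
```

Request:
{"method": "servo_tool", "body": {"increments": [{"dx":0,"dy":0,"dz":0,"wx":0,"wy":0,"wz":1,"jaw":1},{"dx":0,"dy":0,"dz":0,"wx":0,"wy":0,"wz":1,"jaw":1},{"dx":0,"dy":0,"dz":0,"wx":0,"wy":0,"wz":1,"jaw":1},{"dx":0,"dy":0,"dz":0,"wx":0,"wy":0,"wz":1,"jaw":1},{"dx":0,"dy":0,"dz":0,"wx":0,"wy":0,"wz":1,"jaw":1},{"dx":0,"dy":0,"dz":0,"wx":0,"wy":0,"wz":1,"jaw":1},{"dx":0,"dy":0,"dz":0,"wx":0,"wy":0,"wz":1,"jaw":1},{"dx":0,"dy":0,"dz":0,"wx":0,"wy":0,"wz":1,"jaw":1}]}}

```text
clock: 12.3
tool_pos: [0.5532, 0.0304, 0.351]
orientation: [3.14, 0.001, 1.666]
contact_force: [-0.0, 0.3, -0.2]
gripper_width: 0.0855
finger_force: 0.0
```

```bash
python3 - <<'E'
from h import *
import pickle
T=toolT(); C=cam('wrist',T); im=arm.capture('wrist')[:,:,::-1]; cv2.imwrite('pics/w3.png',im)
pickle.dump(T,open('w3.pkl','wb'))
hsv=cv2.cvtColor(im,cv2.COLOR_BGR2HSV)
for P in ([.564,.163,.048],[.548,-.009,.048]): print(proj(C,P))
m=cv2.inRange(hsv,(8,110,90),(30,255,255))
for b in blobs(m,amin=300): print(b,plane(C,b[0],.045))
t=arm.capture('top')[:,:,::-1]; cv2.imwrite('pics/top1.png',t)
o=np.zeros((420,800,3),np.uint8); o[:,:560]=im; k=cv2.resize(t[90:310,90:330],(240,220)); o[:220,560:]=k; cv2.imwrite('pics/m2.png',o)
E
```

```text
[303.28003918  42.92280974]
[274.8863517  190.87915109]
((np.float64(308.4), np.float64(37.5)), 765) [0.56918657 0.16975785 0.045     ]
((np.float64(410.7), np.float64(168.1)), 1382) [0.71057385 0.03487445 0.045     ]
((np.float64(550.7), np.float64(146.9)), 1448) [0.889258   0.08168964 0.045     ]
((np.float64(279.7), np.float64(184.3)), 811) [ 0.55312547 -0.00095183  0.045     ]
((np.float64(86.3), np.float64(411.6)), 401) [ 0.27344059 -0.40838502  0.045     ]
```

View pics/m2.png

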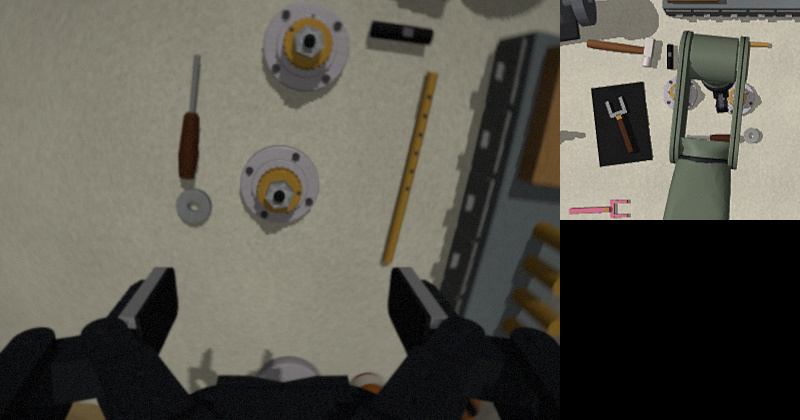

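Picture: the black tip of stand b is at (280, 196) and stand a's at (310, 41). The lens is clear of both, and there is no third stand. The two round things on the benches to the right are not stands.

```bash
cat >> h.py <<'E'
def tip(C,im,guess):
    "black tip top centre: (pixel, world at z=.072)"
    u=proj(C,np.r_[guess[:2],.072]).astype(int); r=16; x0,y0=u-r
    x0=max(x0,0);y0=max(y0,0)
    sub=im[y0:u[1]+r,x0:u[0]+r].max(2)<60
    n,l,s,c=cv2.connectedComponentsWithStats(sub.astype(np.uint8)); i=1+np.argmax(s[1:,4]); return c[i]+[x0,y0],s[i,4]
def disc(C,im,guess,z=.016):
    "pale base disc centre from ray-cast contour"
    hsv=cv2.cvtColor(im,cv2.COLOR_BGR2HSV); m=((hsv[:,:,0]>110)&(hsv[:,:,0]<175)&(hsv[:,:,2]>90)).astype(np.uint8)
    m=cv2.morphologyEx(m,cv2.MORPH_OPEN,np.ones((3,3)))
    cs,_=cv2.findContours(m,cv2.RETR_EXTERNAL,cv2.CHAIN_APPROX_NONE); u=proj(C,np.r_[guess[:2],.016])
    best=max([c for c in cs if np.linalg.norm(c[:,0].mean(0)-u)<60],key=cv2.contourArea)
    P=np.array([plane(C,p,z)[:2] for p in cv2.convexHull(best)[:,0].astype(float)]).astype(np.float32)
    return cv2.minEnclosingCircle(P*1000)
E
python3 - <<'E'
from h import *
import pickle
T=pickle.load(open('w3.pkl','rb')); C=cam('wrist',T); im=cv2.imread('pics/w3.png'); ct=cam('top'); t=cv2.imread('pics/top0.png')
for n,g in dict(a=(.566,.165),b=(.55,-.006)).items():
    p,A=tip(C,im,g); q,B=tip(ct,t,g); print(n,p,A,plane(C,p,.072),'| top',q,B,plane(ct,q,.072),'tri',tri(ray(C,p),ray(ct,q)))
    for CC,ii in ((C,im),(ct,t)):
        try: print('disc',disc(CC,ii,g))
        except Exception as e: print(e)
E
```

```text
a [308.90510949  41.48905109] 137 [0.56871545 0.16171349 0.072     ] | top [207.69230769 181.        ] 13 [0.56412273 0.16160647 0.072     ] tri (array([0.57183704, 0.1697483 , 0.01031862]), [np.float64(0.0008361006004245638), np.float64(0.000836100600424474)])
disc ((531.425537109375, 154.40248107910156), 17.945568084716797)
disc ((557.2943725585938, 170.29473876953125), 48.47206497192383)
b [278.62393162 196.77777778] 117 [ 0.55283283 -0.0093736   0.072     ] | top [275.94736842 176.80701754] 57 [ 0.57634188 -0.03607214  0.072     ] tri (array([ 0.56826029, -0.03071241,  0.01988259]), [np.float64(0.016008386956044455), np.float64(0.016008386956044462)])
disc ((527.205810546875, 23.600746154785156), 13.721427917480469)
disc ((540.54248046875, -5.637506484985352), 48.51094436645508)
```

Request:
{"method": "servo_tool", "body": {"increments": [{"dx":-0.2,"dy":-0.02,"dz":0.9,"wx":0,"wy":0,"wz":0,"jaw":1},{"dx":-0.2,"dy":-0.02,"dz":0.9,"wx":0,"wy":0,"wz":0,"jaw":1},{"dx":-0.2,"dy":-0.02,"dz":0.9,"wx":0,"wy":0,"wz":0,"jaw":1},{"dx":-0.2,"dy":-0.02,"dz":0.9,"wx":0,"wy":0,"wz":0,"jaw":1},{"dx":-0.2,"dy":-0.02,"dz":0.9,"wx":0,"wy":0,"wz":0,"jaw":1},{"dx":-0.2,"dy":-0.02,"dz":0.9,"wx":0,"wy":0,"wz":0,"jaw":1},{"dx":-0.2,"dy":-0.02,"dz":0.9,"wx":0,"wy":0,"wz":0,"jaw":1},{"dx":-0.2,"dy":-0.02,"dz":0.9,"wx":0,"wy":0,"wz":0,"jaw":1}]}}

```text
clock: 13.2
tool_pos: [0.5531, -0.0097, 0.1699]
orientation: [3.14, 0.001, 1.672]
contact_force: [0.2, 0.2, 0.2]
gripper_width: 0.0854
finger_force: 0.0
```

```bash
cat >> h.py <<'E'
import pickle
def snap(name):
    T=toolT(); im=arm.capture('wrist')[:,:,::-1].copy(); cv2.imwrite(f'pics/{name}.png',im); pickle.dump(T,open(name+'.pkl','wb')); return cam('wrist',T),im
def load(name): return cam('wrist',pickle.load(open(name+'.pkl','rb'))),cv2.imread(f'pics/{name}.png')
E
python3 - <<'E'
from h import *
C,im=snap('w4'); C3,im3=load('w3')
g=(.5528,-.0094); p,A=tip(C,im,g); q,B=tip(C3,im3,g); print(p,A,plane(C,p,.072),tri(ray(C,p),ray(C3,q)))
print(arm.sense()['tool_pos'])
E
```

```text
[282.41935484 210.59139785] 372 [ 0.55309048 -0.00854667  0.072     ] (array([ 0.55333363, -0.01347512,  0.0567407 ]), [np.float64(0.00027728170905578717), np.float64(0.0002772817090554768)])
[ 0.55024144 -0.01000689  0.16549685]
```

View pics/w4.png

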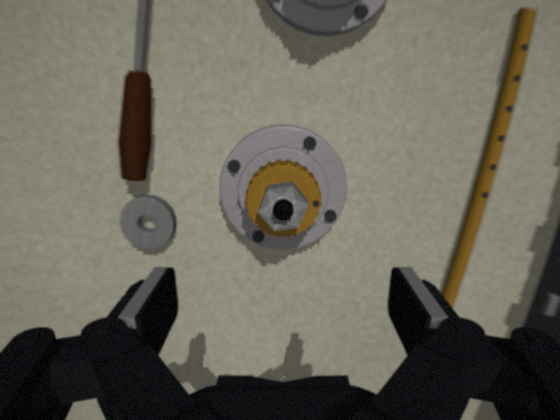

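```bash
python3 - <<'E'
from h import *
C,im=snap('w5'); C3,im3=load('w3')
g=(.5528,-.0094); p,A=tip(C,im,g); q,B=tip(C3,im3,g); print(p,A,plane(C,p,.072),tri(ray(C,p),ray(C3,q)))
print(arm.sense()['tool_pos'])
hsv=cv2.cvtColor(im,cv2.COLOR_BGR2HSV); print(hsv[230,232],hsv[195,228],hsv[235,200],hsv[60,300])
E
```

```text
[287.2767624  212.97650131] 383 [ 0.55258872 -0.00867484  0.072     ] (array([ 0.55311354, -0.01337295,  0.0574214 ]), [np.float64(5.263604427097724e-05), np.float64(5.263604427085621e-05)])
[ 0.55022543 -0.00943718  0.16696934]
[20 39 97] [174  10 122] [ 26  34 149] [ 28  31 133]
```

Request:
{"method": "servo_tool", "body": {"increments": [{"dx":0,"dy":0,"dz":0,"wx":0,"wy":0,"wz":0,"jaw":1},{"dx":0,"dy":0,"dz":0,"wx":0,"wy":0,"wz":0,"jaw":1},{"dx":0,"dy":0,"dz":0,"wx":0,"wy":0,"wz":0,"jaw":1}]}}

```text
clock: 13.6
tool_pos: [0.5538, -0.009, 0.1722]
orientation: [3.138, 0.001, 1.671]
contact_force: [-0.2, -0.3, 0.2]
gripper_width: 0.0856
finger_force: 0.0
```

```bash
python3 - <<'E'
from h import *
C,im=snap('w6'); print(C['M'][:3,3],arm.sense()['tool_pos'])
E
```

```text
[0.5461841  0.06384491 0.30128928] [ 0.55363613 -0.00892107  0.17193271]
```

Request:
{"method": "servo_tool", "body": {"increments": [{"dx":-0.8,"dy":0,"dz":0,"wx":0,"wy":0,"wz":0,"jaw":1},{"dx":-0.8,"dy":0,"dz":0,"wx":0,"wy":0,"wz":0,"jaw":1},{"dx":-0.8,"dy":0,"dz":0,"wx":0,"wy":0,"wz":0,"jaw":1},{"dx":0,"dy":0,"dz":0,"wx":0,"wy":0,"wz":0,"jaw":1},{"dx":0,"dy":0,"dz":0,"wx":0,"wy":0,"wz":0,"jaw":1},{"dx":0,"dy":0,"dz":0,"wx":0,"wy":0,"wz":0,"jaw":1}]}}

```text
clock: 14.25
tool_pos: [0.5585, -0.0678, 0.1706]
orientation: [3.141, -0.0, 1.671]
contact_force: [-0.3, 0.5, 0.4]
gripper_width: 0.0852
finger_force: 0.0
```

```bash
python3 - <<'E'
from h import *
C,im=snap('w7'); C6,im6=load('w6'); print(C['M'][:3,3],arm.sense()['tool_pos'])
g=(.5528,-.0094); p,A=tip(C,im,g); q,B=tip(C6,im6,g); print(p,A,q,B,plane(C,p,.072),plane(C6,q,.072),tri(ray(C,p),ray(C6,q)))
E
```

```text
[0.55127385 0.00484239 0.29978576] [ 0.55850902 -0.06772325  0.17047173]
[283.37383178 121.95560748] 428 [280.98666667 210.92533333] 375 [ 0.55328934 -0.01020697  0.072     ] [ 0.55317402 -0.00885936  0.072     ] (array([ 0.55333727, -0.0105616 ,  0.06663171]), [np.float64(4.4109943203185337e-07), np.float64(4.410994320487218e-07)])
```

```bash
python3 - <<'E'
from h import *
go([.5533,-.0095,.040],1.671)
E
```

```text
shift [2.34 0.03 5.22] wz 0.01 tilt fix wx wy [ 0. -0.] q6 end -0.27 r 0.553
```

Request:
{"method": "servo_tool", "body": {"increments": [{"dx":0.78,"dy":0.01,"dz":0,"wx":0,"wy":0,"wz":0,"jaw":1},{"dx":0.78,"dy":0.01,"dz":0,"wx":0,"wy":0,"wz":0,"jaw":1},{"dx":0.78,"dy":0.01,"dz":0,"wx":0,"wy":0,"wz":0,"jaw":1},{"dx":0,"dy":0,"dz":0.8,"wx":0,"wy":0,"wz":0,"jaw":1},{"dx":0,"dy":0,"dz":0.8,"wx":0,"wy":0,"wz":0,"jaw":1},{"dx":0,"dy":0,"dz":0.8,"wx":0,"wy":0,"wz":0,"jaw":1},{"dx":0,"dy":0,"dz":0.8,"wx":0,"wy":0,"wz":0,"jaw":1}]}}

```text
clock: 15.0
tool_pos: [0.5534, -0.0093, 0.0897]
orientation: [3.141, -0.0, 1.672]
contact_force: [-1.1, 0.6, -0.6]
gripper_width: 0.0854
finger_force: 0.0
```

Request:
{"method": "servo_tool", "body": {"increments": [{"dx":0,"dy":0,"dz":0.8,"wx":0,"wy":0,"wz":0,"jaw":1},{"dx":0,"dy":0,"dz":0.8,"wx":0,"wy":0,"wz":0,"jaw":1},{"dx":0,"dy":0,"dz":0.4,"wx":0,"wy":0,"wz":0,"jaw":1},{"dx":0,"dy":0,"dz":0,"wx":0,"wy":0,"wz":0,"jaw":1},{"dx":0,"dy":0,"dz":0,"wx":0,"wy":0,"wz":0,"jaw":1}]}}

```text
clock: 15.5
tool_pos: [0.5539, -0.0101, 0.0408]
orientation: [3.141, 0.0, 1.671]
contact_force: [0.5, 0.3, -0.3]
gripper_width: 0.0853
finger_force: 0.0
```

Request:
{"method": "servo_tool", "body": {"increments": [{"dx":0,"dy":0,"dz":0,"wx":0,"wy":0,"wz":0,"jaw":-1},{"dx":0,"dy":0,"dz":0,"wx":0,"wy":0,"wz":0,"jaw":-1},{"dx":0,"dy":0,"dz":0,"wx":0,"wy":0,"wz":0,"jaw":-1},{"dx":0,"dy":0,"dz":0,"wx":0,"wy":0,"wz":0,"jaw":-1},{"dx":0,"dy":0,"dz":0,"wx":0,"wy":0,"wz":0,"jaw":-1}], "newtons": 30}}

```text
clock: 16.0
tool_pos: [0.5537, -0.0105, 0.0417]
orientation: [3.141, 0.0, 1.671]
contact_force: [-2.3, -1.4, 4.5]
gripper_width: 0.0528
finger_force: 31.1
```

Request:
{"method": "servo_tool", "body": {"increments": [{"dx":0,"dy":0,"dz":0,"wx":0,"wy":0,"wz":0.9,"jaw":-1},{"dx":0,"dy":0,"dz":0,"wx":0,"wy":0,"wz":0.9,"jaw":-1},{"dx":0,"dy":0,"dz":0,"wx":0,"wy":0,"wz":0.9,"jaw":-1},{"dx":0,"dy":0,"dz":0,"wx":0,"wy":0,"wz":0.9,"jaw":-1},{"dx":0,"dy":0,"dz":0,"wx":0,"wy":0,"wz":0.9,"jaw":-1},{"dx":0,"dy":0,"dz":0,"wx":0,"wy":0,"wz":0.9,"jaw":-1},{"dx":0,"dy":0,"dz":0,"wx":0,"wy":0,"wz":0.9,"jaw":-1},{"dx":0,"dy":0,"dz":0,"wx":0,"wy":0,"wz":0.9,"jaw":-1}]}}

```text
clock: 16.8
tool_pos: [0.553, -0.0104, 0.0417]
orientation: [-3.141, 0.001, 1.093]
contact_force: [-5.1, 0.2, 8.0]
gripper_width: 0.0529
finger_force: 31.3
```

```bash
python3 - <<'E'
from h import *
s=arm.sense(); print(s['wrist_torque'],s['contact_force'],s['orientation'],s['tool_pos'])
E
```

```text
[-0.02950637  0.62703385  0.15023262] [-5.10356233  0.23253935  7.99254893] [-3.14081730e+00  7.52497756e-04  1.09256713e+00] [ 0.55303351 -0.01040249  0.04170216]
```

Request:
{"method": "servo_tool", "body": {"increments": [{"dx":0,"dy":0,"dz":0,"wx":0,"wy":0,"wz":0.9,"jaw":-1},{"dx":0,"dy":0,"dz":0,"wx":0,"wy":0,"wz":0.9,"jaw":-1},{"dx":0,"dy":0,"dz":0,"wx":0,"wy":0,"wz":0.9,"jaw":-1},{"dx":0,"dy":0,"dz":0,"wx":0,"wy":0,"wz":0.9,"jaw":-1},{"dx":0,"dy":0,"dz":0,"wx":0,"wy":0,"wz":0.9,"jaw":-1},{"dx":0,"dy":0,"dz":0,"wx":0,"wy":0,"wz":0.9,"jaw":-1},{"dx":0,"dy":0,"dz":0,"wx":0,"wy":0,"wz":0.9,"jaw":-1},{"dx":0,"dy":0,"dz":0,"wx":0,"wy":0,"wz":0.9,"jaw":-1}]}}

```text
clock: 17.6
tool_pos: [0.5524, -0.0099, 0.0417]
orientation: [-3.14, 0.002, 0.517]
contact_force: [-5.7, 1.0, 9.2]
gripper_width: 0.053
finger_force: 31.5
```

```bash
python3 - <<'E'
from h import *
s=arm.sense(); print(s['wrist_torque'],s['contact_force'],s['orientation'],s['tool_pos'])
E
```

```text
[0.1374399  0.81896253 0.12236331] [-5.72969304  1.03620257  9.21476817] [-3.14002526e+00  1.89309838e-03  5.16668100e-01] [ 0.5524398  -0.00992152  0.04166273]
```

Request:
{"method": "servo_tool", "body": {"increments": [{"dx":0,"dy":0,"dz":0,"wx":0,"wy":0,"wz":0.9,"jaw":-1},{"dx":0,"dy":0,"dz":0,"wx":0,"wy":0,"wz":0.9,"jaw":-1},{"dx":0,"dy":0,"dz":0,"wx":0,"wy":0,"wz":0.9,"jaw":-1},{"dx":0,"dy":0,"dz":0,"wx":0,"wy":0,"wz":0.3,"jaw":-1},{"dx":0,"dy":0,"dz":0,"wx":0,"wy":0,"wz":0.3,"jaw":-1}]}}

```text
clock: 18.1
tool_pos: [0.5534, -0.0101, 0.0417]
orientation: [3.141, 0.0, 0.257]
contact_force: [-3.2, 1.0, 6.0]
gripper_width: 0.0527
finger_force: 31.2
```

```bash
python3 - <<'E'
from h import *
s=arm.sense(); print(s['wrist_torque'],s['contact_force'],s['orientation'],s['tool_pos'])
E
```

```text
[0.24193995 0.53132895 0.79832766] [-3.20110014  1.01217259  6.02461097] [3.14115438e+00 2.43726151e-04 2.56983910e-01] [ 0.5534125  -0.01008574  0.04172805]
```

Request:
{"method": "servo_tool", "body": {"increments": [{"dx":0,"dy":0,"dz":0,"wx":0,"wy":0,"wz":-0.1,"jaw":1},{"dx":0,"dy":0,"dz":0,"wx":0,"wy":0,"wz":0,"jaw":1},{"dx":0,"dy":0,"dz":0,"wx":0,"wy":0,"wz":0,"jaw":1},{"dx":0,"dy":0,"dz":-0.7,"wx":0,"wy":0,"wz":0,"jaw":1},{"dx":0,"dy":0,"dz":-0.9,"wx":0,"wy":0,"wz":0,"jaw":1},{"dx":0,"dy":0,"dz":-0.9,"wx":0,"wy":0,"wz":0,"jaw":1},{"dx":0,"dy":0,"dz":-0.9,"wx":0,"wy":0,"wz":0,"jaw":1},{"dx":0,"dy":0,"dz":-0.9,"wx":0,"wy":0,"wz":0,"jaw":1}]}}

```text
clock: 18.9
tool_pos: [0.5534, -0.0105, 0.1485]
orientation: [-3.142, 0.0, 0.263]
contact_force: [0.3, 0.2, 0.4]
gripper_width: 0.0856
finger_force: 0.0
```

Request:
{"method": "servo_tool", "body": {"increments": [{"dx":0,"dy":0,"dz":-0.9,"wx":0,"wy":0,"wz":0,"jaw":1},{"dx":0,"dy":0,"dz":0,"wx":0,"wy":0,"wz":0,"jaw":1},{"dx":0,"dy":0,"dz":0,"wx":0,"wy":0,"wz":0,"jaw":1},{"dx":0,"dy":0,"dz":0,"wx":0,"wy":0,"wz":0,"jaw":1}]}}

```text
clock: 19.3
tool_pos: [0.5524, -0.0102, 0.1687]
orientation: [-3.14, 0.003, 0.263]
contact_force: [0.7, 0.2, -1.1]
gripper_width: 0.0855
finger_force: 0.0
```

```bash
python3 - <<'E'
from h import *
C,im=snap('w8'); p,A=tip(C,im,(.5533,-.0095)); print(p,plane(C,p,.072),arm.sense()['tool_pos'])
x,y=proj(C,[.5533,-.0095,.04]).astype(int); print(x,y)
cv2.imwrite('pics/w8c.png',cv2.resize(im[max(y-75,0):y+75,x-90:x+90],None,fx=3,fy=3,interpolation=cv2.INTER_CUBIC))
go([.569,.1617,.17],1.671)
E
```

```text
[283.55277778 207.62777778] [ 0.55608498 -0.0101105   0.072     ] [ 0.55228937 -0.01020542  0.16852245]
281 197
shift [ 2.43 -6.47 -0.06] wz -17.6 tilt fix wx wy [-0.02  0.04] q6 end 0.03 r 0.592
```

View pics/w8c.png

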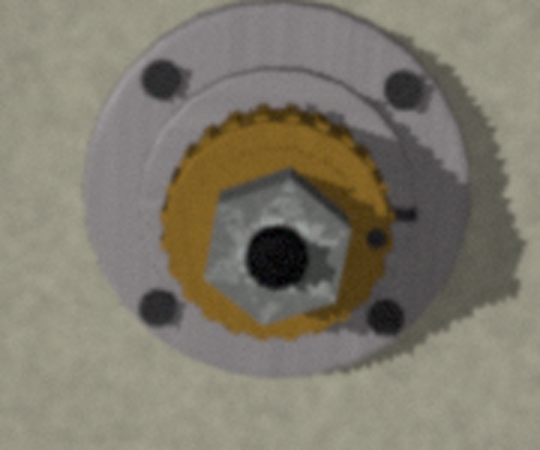

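Picture (crop): the dot is at (376, 238), close to the line at (405, 213). I'll check both angles with parallax taken out, then carry on to stand a.

```bash
python3 - <<'E'
from h import *
C,im=load('w8'); o=plane(C,(283.55,207.6),.072)[:2]
f=lambda p,z: plane(C,(191+p[0]/3,122+p[1]/3),z)[:2]
def ang(p,z,c=None):
    d=f(p,z)-(o if c is None else c); return np.degrees(np.arctan2(d[1],d[0])),np.hypot(*d)*1000
print('dot',ang((376,238),.048),'line',ang((405,213),.024))
pc=[(290,170),(350,215),(337,308),(265,325),(205,270),(218,195)]
for p in pc: print(ang(p,.064))
E
```

```text
dot (np.float64(-81.72137586600066), np.float64(23.544130542639774)) line (np.float64(-80.22358854283125), np.float64(33.137637219903006))
(np.float64(6.228010990204569), np.float64(17.533525542440636))
(np.float64(-50.74662843708044), np.float64(17.509440431424387))
(np.float64(-122.30650597871345), np.float64(19.876577562404655))
(np.float64(-173.59541829802234), np.float64(18.951069252994422))
(np.float64(124.02378820772527), np.float64(17.192835401295667))
(np.float64(63.2321947513486), np.float64(17.56264633114335))
```

Request:
{"method": "servo_tool", "body": {"increments": [{"dx":0.3,"dy":-0.8,"dz":0,"wx":0,"wy":0,"wz":0,"jaw":1},{"dx":0.3,"dy":-0.8,"dz":0,"wx":0,"wy":0,"wz":0,"jaw":1},{"dx":0.3,"dy":-0.8,"dz":0,"wx":0,"wy":0,"wz":0,"jaw":1},{"dx":0.3,"dy":-0.8,"dz":0,"wx":0,"wy":0,"wz":0,"jaw":1},{"dx":0.3,"dy":-0.8,"dz":0,"wx":0,"wy":0,"wz":0,"jaw":1},{"dx":0.3,"dy":-0.8,"dz":0,"wx":0,"wy":0,"wz":0,"jaw":1},{"dx":0.3,"dy":-0.8,"dz":0,"wx":0,"wy":0,"wz":0,"jaw":1},{"dx":0.3,"dy":-0.8,"dz":0,"wx":0,"wy":0,"wz":0,"jaw":1}]}}

```text
clock: 20.15
tool_pos: [0.5689, 0.1605, 0.1685]
orientation: [-3.141, 0.003, 0.263]
contact_force: [0.0, -0.2, -0.1]
gripper_width: 0.0855
finger_force: 0.0
```

Request:
{"method": "servo_tool", "body": {"increments": [{"dx":0,"dy":0,"dz":0,"wx":0,"wy":0,"wz":-1,"jaw":1},{"dx":0,"dy":0,"dz":0,"wx":0,"wy":0,"wz":-1,"jaw":1},{"dx":0,"dy":0,"dz":0,"wx":0,"wy":0,"wz":-1,"jaw":1},{"dx":0,"dy":0,"dz":0,"wx":0,"wy":0,"wz":-1,"jaw":1},{"dx":0,"dy":0,"dz":0,"wx":0,"wy":0,"wz":-1,"jaw":1},{"dx":0,"dy":0,"dz":0,"wx":0,"wy":0,"wz":-1,"jaw":1},{"dx":0,"dy":0,"dz":0,"wx":0,"wy":0,"wz":-1,"jaw":1},{"dx":0,"dy":0,"dz":0,"wx":0,"wy":0,"wz":-1,"jaw":1}]}}

```text
clock: 20.95
tool_pos: [0.5689, 0.1596, 0.1685]
orientation: [-3.139, 0.002, 0.906]
contact_force: [1.1, -0.6, 0.3]
gripper_width: 0.0853
finger_force: 0.0
```

Request:
{"method": "servo_tool", "body": {"increments": [{"dx":0,"dy":0,"dz":0,"wx":0,"wy":0,"wz":-1,"jaw":1},{"dx":0,"dy":0,"dz":0,"wx":0,"wy":0,"wz":-1,"jaw":1},{"dx":0,"dy":0,"dz":0,"wx":0,"wy":0,"wz":-1,"jaw":1},{"dx":0,"dy":0,"dz":0,"wx":0,"wy":0,"wz":-1,"jaw":1},{"dx":0,"dy":0,"dz":0,"wx":0,"wy":0,"wz":-1,"jaw":1},{"dx":0,"dy":0,"dz":0,"wx":0,"wy":0,"wz":0,"jaw":1},{"dx":0,"dy":0,"dz":0,"wx":0,"wy":0,"wz":0,"jaw":1},{"dx":0,"dy":0,"dz":0,"wx":0,"wy":0,"wz":0,"jaw":1}]}}

```text
clock: 21.75
tool_pos: [0.5695, 0.1597, 0.1697]
orientation: [-3.141, 0.0, 1.302]
contact_force: [0.1, -0.2, -0.2]
gripper_width: 0.0854
finger_force: 0.0
```

```bash
python3 - <<'E'
from h import *
C,im=snap('w9'); C3,i3=load('w3'); g=(.569,.162); p,A=tip(C,im,g);q,B=tip(C3,i3,g); P=plane(C,p,.072); print(p,A,P,plane(C3,q,.072),arm.sense()['tool_pos'])
go(np.r_[P[:2],.041],arm.sense()['orientation'][2])
E
```

```text
[278.89750693 206.30193906] 361 [0.56839631 0.16434801 0.072     ] [0.56882358 0.16172177 0.072     ] [0.56960777 0.15970332 0.16983751]
shift [ 0.17 -0.09  5.15] wz -0.0 tilt fix wx wy [-0.01  0.  ] q6 end 0.4 r 0.592
```

Request:
{"method": "servo_tool", "body": {"increments": [{"dx":0.09,"dy":-0.08,"dz":0.8,"wx":0,"wy":0,"wz":0,"jaw":1},{"dx":0,"dy":0,"dz":0.8,"wx":0,"wy":0,"wz":0,"jaw":1},{"dx":0,"dy":0,"dz":0.8,"wx":0,"wy":0,"wz":0,"jaw":1},{"dx":0,"dy":0,"dz":0.8,"wx":0,"wy":0,"wz":0,"jaw":1},{"dx":0,"dy":0,"dz":0.8,"wx":0,"wy":0,"wz":0,"jaw":1},{"dx":0,"dy":0,"dz":0.8,"wx":0,"wy":0,"wz":0,"jaw":1},{"dx":0,"dy":0,"dz":0.35,"wx":0,"wy":0,"wz":0,"jaw":1},{"dx":0,"dy":0,"dz":0,"wx":0,"wy":0,"wz":0,"jaw":1}]}}

```text
clock: 22.6
tool_pos: [0.5672, 0.1623, 0.04]
orientation: [-3.138, 0.001, 1.302]
contact_force: [-0.4, -1.1, 0.3]
gripper_width: 0.0854
finger_force: 0.0
```

Request:
{"method": "servo_tool", "body": {"increments": [{"dx":0,"dy":0,"dz":0,"wx":0,"wy":0,"wz":0,"jaw":1},{"dx":0,"dy":0,"dz":0,"wx":0,"wy":0,"wz":0,"jaw":-1},{"dx":0,"dy":0,"dz":0,"wx":0,"wy":0,"wz":0,"jaw":-1},{"dx":0,"dy":0,"dz":0,"wx":0,"wy":0,"wz":0,"jaw":-1},{"dx":0,"dy":0,"dz":0,"wx":0,"wy":0,"wz":0,"jaw":-1},{"dx":0,"dy":0,"dz":0,"wx":0,"wy":0,"wz":0,"jaw":-1}], "newtons": 30}}

```text
clock: 23.2
tool_pos: [0.5678, 0.163, 0.043]
orientation: [-3.14, -0.0, 1.303]
contact_force: [-4.9, 1.0, 7.3]
gripper_width: 0.053
finger_force: 31.3
```

Request:
{"method": "servo_tool", "body": {"increments": [{"dx":0,"dy":0,"dz":0,"wx":0,"wy":0,"wz":0.9,"jaw":-1},{"dx":0,"dy":0,"dz":0,"wx":0,"wy":0,"wz":0.9,"jaw":-1},{"dx":0,"dy":0,"dz":0,"wx":0,"wy":0,"wz":0.9,"jaw":-1},{"dx":0,"dy":0,"dz":0,"wx":0,"wy":0,"wz":0.9,"jaw":-1},{"dx":0,"dy":0,"dz":0,"wx":0,"wy":0,"wz":0.9,"jaw":-1},{"dx":0,"dy":0,"dz":0,"wx":0,"wy":0,"wz":0.9,"jaw":-1},{"dx":0,"dy":0,"dz":0,"wx":0,"wy":0,"wz":0.9,"jaw":-1},{"dx":0,"dy":0,"dz":0,"wx":0,"wy":0,"wz":0.9,"jaw":-1}]}}

```text
clock: 24.0
tool_pos: [0.5673, 0.1633, 0.043]
orientation: [-3.139, 0.001, 0.725]
contact_force: [-6.1, 1.8, 7.6]
gripper_width: 0.0527
finger_force: 31.4
```

```bash
python3 - <<'E'
from h import *
s=arm.sense(); print(s['wrist_torque'],s['contact_force'],s['orientation'],s['tool_pos'])
E
```

```text
[0.21012989 0.90701377 0.18166028] [-6.07031228  1.79381361  7.62133184] [-3.13940891e+00  1.26275473e-03  7.24560898e-01] [0.56732751 0.1632532  0.04299954]
```

Request:
{"method": "servo_tool", "body": {"increments": [{"dx":0,"dy":0,"dz":0,"wx":0,"wy":0,"wz":0.9,"jaw":-1},{"dx":0,"dy":0,"dz":0,"wx":0,"wy":0,"wz":0.9,"jaw":-1},{"dx":0,"dy":0,"dz":0,"wx":0,"wy":0,"wz":0.9,"jaw":-1},{"dx":0,"dy":0,"dz":0,"wx":0,"wy":0,"wz":0.9,"jaw":-1},{"dx":0,"dy":0,"dz":0,"wx":0,"wy":0,"wz":0.9,"jaw":-1},{"dx":0,"dy":0,"dz":0,"wx":0,"wy":0,"wz":0.9,"jaw":-1},{"dx":0,"dy":0,"dz":0,"wx":0,"wy":0,"wz":0.9,"jaw":-1},{"dx":0,"dy":0,"dz":0,"wx":0,"wy":0,"wz":0.9,"jaw":-1}]}}

```text
clock: 24.8
tool_pos: [0.5673, 0.1636, 0.043]
orientation: [-3.14, 0.002, 0.15]
contact_force: [-6.1, 3.2, 6.9]
gripper_width: 0.0528
finger_force: 31.3
```

Request:
{"method": "servo_tool", "body": {"increments": [{"dx":0,"dy":0,"dz":0,"wx":0,"wy":0,"wz":0.9,"jaw":-1},{"dx":0,"dy":0,"dz":0,"wx":0,"wy":0,"wz":0.9,"jaw":-1},{"dx":0,"dy":0,"dz":0,"wx":0,"wy":0,"wz":0.9,"jaw":-1},{"dx":0,"dy":0,"dz":0,"wx":0,"wy":0,"wz":0.3,"jaw":-1},{"dx":0,"dy":0,"dz":0,"wx":0,"wy":0,"wz":0.3,"jaw":-1}]}}

```text
clock: 25.3
tool_pos: [0.5688, 0.1631, 0.043]
orientation: [-3.141, -0.001, -0.111]
contact_force: [-2.5, 1.3, 6.6]
gripper_width: 0.053
finger_force: 31.2
```

```bash
python3 - <<'E'
from h import *
s=arm.sense(); print(s['wrist_torque'],s['contact_force'],s['orientation'],s['tool_pos'])
E
```

```text
[0.19462611 0.44043982 0.73265309] [-2.50159177  1.25500066  6.6060001 ] [-3.14114235e+00 -9.66505077e-04 -1.10952909e-01] [0.56878533 0.16313233 0.04301065]
```

Request:
{"method": "servo_tool", "body": {"increments": [{"dx":0,"dy":0,"dz":0,"wx":0,"wy":0,"wz":-0.1,"jaw":1},{"dx":0,"dy":0,"dz":0,"wx":0,"wy":0,"wz":0,"jaw":1},{"dx":0,"dy":0,"dz":0,"wx":0,"wy":0,"wz":0,"jaw":1},{"dx":0,"dy":0,"dz":-0.8,"wx":0,"wy":0,"wz":0,"jaw":1},{"dx":0,"dy":0,"dz":-0.8,"wx":0,"wy":0,"wz":0,"jaw":1},{"dx":0,"dy":0,"dz":-0.8,"wx":0,"wy":0,"wz":0,"jaw":1},{"dx":0,"dy":0,"dz":-0.8,"wx":0,"wy":0,"wz":0,"jaw":1},{"dx":0,"dy":0,"dz":-0.8,"wx":0,"wy":0,"wz":0,"jaw":1}]}}

```text
clock: 26.1
tool_pos: [0.5685, 0.1622, 0.1421]
orientation: [3.141, 0.0, -0.105]
contact_force: [0.7, -0.2, -0.1]
gripper_width: 0.0855
finger_force: 0.0
```

Request:
{"method": "servo_tool", "body": {"increments": [{"dx":-0.73,"dy":0,"dz":0,"wx":0,"wy":0,"wz":0,"jaw":1},{"dx":-0.73,"dy":0,"dz":0,"wx":0,"wy":0,"wz":0,"jaw":1},{"dx":-0.73,"dy":0,"dz":0,"wx":0,"wy":0,"wz":0,"jaw":1},{"dx":-0.73,"dy":0,"dz":0,"wx":0,"wy":0,"wz":0,"jaw":1},{"dx":0,"dy":0,"dz":0,"wx":0,"wy":0,"wz":0,"jaw":1},{"dx":0,"dy":0,"dz":0,"wx":0,"wy":0,"wz":0,"jaw":1},{"dx":0,"dy":0,"dz":0,"wx":0,"wy":0,"wz":0,"jaw":1}]}}

```text
clock: 26.8
tool_pos: [0.4971, 0.17, 0.1419]
orientation: [-3.141, -0.001, -0.106]
contact_force: [0.3, -0.1, -0.4]
gripper_width: 0.0851
finger_force: 0.0
```

```bash
cat >> h.py <<'E'
def nut(C,im,g,z=.064):
    u=proj(C,np.r_[g[:2],z]); r=np.linalg.norm(proj(C,[g[0]+.0235,g[1],z])-u)
    hsv=cv2.cvtColor(im,cv2.COLOR_BGR2HSV); m=((hsv[:,:,1]<90)|(hsv[:,:,2]<45)).astype(np.uint8)
    k=np.zeros_like(m); cv2.circle(k,tuple(int(v) for v in u),int(r),1,-1); m&=k
    m=cv2.morphologyEx(m,cv2.MORPH_OPEN,np.ones((5,5))); n,l,s,c=cv2.connectedComponentsWithStats(m)
    i=l[int(u[1]),int(u[0])]; cs,_=cv2.findContours((l==i).astype(np.uint8),cv2.RETR_EXTERNAL,cv2.CHAIN_APPROX_NONE)
    P=np.array([plane(C,p,z)[:2] for p in cs[0][:,0].astype(float)]); 
    th=np.radians(np.arange(0,60,.5)); W=[]
    for t in th: W.append([np.ptp(P@[np.cos(t+k*np.pi/3),np.sin(t+k*np.pi/3)]) for k in range(3)])
    W=np.array(W); j=np.argmin(W.sum(1)); ctr=[]
    A=[];b=[]
    for k in range(3):
        d=np.array([np.cos(th[j]+k*np.pi/3),np.sin(th[j]+k*np.pi/3)]); q=P@d; A.append(d); b.append((q.max()+q.min())/2)
    c=np.linalg.lstsq(np.array(A),np.array(b),rcond=None)[0]
    return dict(flat_normal_deg=np.degrees(th[j]),widths_mm=np.round(W[j]*1000,1),centre=c,bigW=np.round(W.max(0)*1000,1))
E
python3 - <<'E'
from h import *
C,im=snap('w10'); print(arm.sense()['tool_pos'],C['M'][:3,3])
g=(.5688,.163); p,A=tip(C,im,g); P=plane(C,p,.072); print(p,A,P); print(nut(C,im,P))
x,y=proj(C,np.r_[P[:2],.04]).astype(int); x0=x-75;y0=max(y-60,0); print(x0,y0)
a=cv2.resize(im[y0:y0+130,x0:x0+150],None,fx=2.6,fy=2.6,interpolation=cv2.INTER_CUBIC)
C7,i7=load('w7'); g=(.5533,-.0098); print(nut(C7,i7,g)); x,y=proj(C7,np.r_[g[:2],.04]).astype(int); print(x,y)
x0=x-75;y0=max(y-60,0); print(x0,y0)
b=cv2.resize(i7[y0:y0+130,x0:x0+150],None,fx=2.6,fy=2.6,interpolation=cv2.INTER_CUBIC)
cv2.imwrite('pics/m3.png',np.hstack([a,b]))
E
```

```text
[0.4970483  0.16995423 0.14179827] [0.56996813 0.16202152 0.27116284]
[281.86206897  97.25760649] 493 [0.56976963 0.16240799 0.072     ]
{'flat_normal_deg': np.float64(57.5), 'widths_mm': array([30.4, 30.4, 30. ]), 'centre': array([0.56976514, 0.16264113]), 'bigW': array([34.2, 33.7, 33.9])}
206 37
{'flat_normal_deg': np.float64(45.0), 'widths_mm': array([30.3, 30.3, 30.2]), 'centre': array([ 0.55373776, -0.00922792]), 'bigW': array([33.3, 33.7, 34.4])}
282 118
207 58
```

View pics/m3.png

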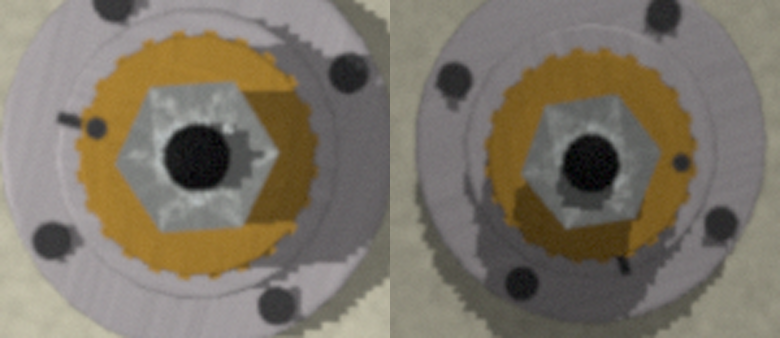

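Picture: on stand a (left) the dot at (96, 128) meets the line at (68, 119), so it is locked. The right half shows stand b before its twist. Now I'll measure nut b from straight above.

Request:
{"method": "servo_tool", "body": {"increments": [{"dx":0.01,"dy":0.86,"dz":0,"wx":0,"wy":0,"wz":0,"jaw":1},{"dx":0.01,"dy":0.86,"dz":0,"wx":0,"wy":0,"wz":0,"jaw":1},{"dx":0.01,"dy":0.86,"dz":0,"wx":0,"wy":0,"wz":0,"jaw":1},{"dx":0.01,"dy":0.86,"dz":0,"wx":0,"wy":0,"wz":0,"jaw":1},{"dx":0.01,"dy":0.86,"dz":0,"wx":0,"wy":0,"wz":0,"jaw":1},{"dx":0.01,"dy":0.86,"dz":0,"wx":0,"wy":0,"wz":0,"jaw":1},{"dx":0.01,"dy":0.86,"dz":0,"wx":0,"wy":0,"wz":0,"jaw":1},{"dx":0.01,"dy":0.86,"dz":0,"wx":0,"wy":0,"wz":0,"jaw":1}]}}

```text
clock: 27.65
tool_pos: [0.4806, -0.0025, 0.1417]
orientation: [3.141, -0.001, -0.106]
contact_force: [1.4, -0.3, 0.1]
gripper_width: 0.0857
finger_force: 0.0
```

Request:
{"method": "servo_tool", "body": {"increments": [{"dx":0,"dy":0,"dz":0,"wx":0,"wy":0,"wz":0,"jaw":1},{"dx":0,"dy":0,"dz":0,"wx":0,"wy":0,"wz":0,"jaw":1},{"dx":0,"dy":0,"dz":0,"wx":0,"wy":0,"wz":0,"jaw":1}]}}

```text
clock: 27.95
tool_pos: [0.4802, -0.0006, 0.1415]
orientation: [-3.141, -0.0, -0.105]
contact_force: [0.3, -0.2, 0.2]
gripper_width: 0.0853
finger_force: 0.0
```

```bash
python3 - <<'E'
from h import *
C,im=snap('w11'); g=(.5533,-.0098); p,A=tip(C,im,g); P=plane(C,p,.072); print(p,A,P); N=nut(C,im,P); print(N)
def dirs(C,im,ctr):
    # dark marks: dot r~23.5mm at z .048 ; line r~33 at z .024
    for z,r0,r1 in ((.048,.021,.0262),(.024,.030,.036)):
        best=[]
        for t in np.radians(np.arange(0,360,2)):
            v=[im[tuple(np.round(proj(C,[ctr[0]+r*np.cos(t),ctr[1]+r*np.sin(t),z])).astype(int)[::-1])].max() for r in np.linspace(r0,r1,5)]
            best.append(np.mean(v))
        i=np.argsort(best)[:4]; print(z,[(int(2*k),int(best[k])) for k in i])
dirs(C,im,N['centre'])
C7,i7=load('w7'); dirs(C7,i7,(.5537,-.0095)); C10,i10=load('w10'); dirs(C10,i10,(.5698,.1626))
# spanner in top view
t=arm.capture('top')[:,:,::-1].copy(); cv2.imwrite('pics/top2.png',t); ct=cam('top')
hsv=cv2.cvtColor(t,cv2.COLOR_BGR2HSV)
m=cv2.inRange(hsv,(0,90,40),(15,255,140)); m[:190]=0;m[260:]=0;m[:,:125]=0;m[:,185:]=0
pt=np.argwhere(m)[:,::-1].astype(float); W=np.array([plane(ct,p,.023)[:2] for p in pt]); c=W.mean(0); u=np.linalg.svd(W-c)[2][0]; u*=np.sign(u[0]); q=(W-c)@u
print('handle',c,'ends',q.min(),q.max(),'mid',c+u*(q.min()+q.max())/2,'yaw',np.arctan2(u[1],u[0]),len(pt))
go([.40,.30,.25],np.arctan2(u[1],u[0]))
E
```

```text
[285.56596558  92.96940727] 523 [ 0.55473419 -0.01031203  0.072     ]
{'flat_normal_deg': np.float64(34.0), 'widths_mm': array([30.5, 30.3, 30.3]), 'centre': array([ 0.55476894, -0.01015571]), 'bigW': array([33.9, 34.1, 34.1])}
0.048 [(284, 42), (280, 43), (282, 43), (286, 54)]
0.024 [(282, 41), (284, 45), (280, 62), (286, 75)]
0.048 [(4, 58), (6, 63), (2, 64), (292, 70)]
0.024 [(292, 38), (294, 42), (290, 61), (296, 66)]
0.048 [(68, 83), (244, 93), (248, 94), (252, 95)]
0.024 [(68, 78), (244, 95), (238, 96), (260, 96)]
handle [0.43851026 0.32341197] ends -0.05291978443560267 0.0651593432545771 mid [0.44425934 0.32550953] yaw 0.3498437761658245 181
shift [ -4.43 -11.62  -4.34] wz -5.67 tilt fix wx wy [-0.  0.] q6 end 1.69 r 0.5
```

Request:
{"method": "servo_tool", "body": {"increments": [{"dx":-0.4,"dy":-0.88,"dz":-0.33,"wx":0,"wy":0,"wz":0,"jaw":1},{"dx":-0.4,"dy":-0.88,"dz":-0.33,"wx":0,"wy":0,"wz":0,"jaw":1},{"dx":-0.4,"dy":-0.88,"dz":-0.33,"wx":0,"wy":0,"wz":0,"jaw":1},{"dx":-0.4,"dy":-0.88,"dz":-0.33,"wx":0,"wy":0,"wz":0,"jaw":1},{"dx":-0.4,"dy":-0.88,"dz":-0.33,"wx":0,"wy":0,"wz":0,"jaw":1},{"dx":-0.4,"dy":-0.88,"dz":-0.33,"wx":0,"wy":0,"wz":0,"jaw":1},{"dx":-0.4,"dy":-0.88,"dz":-0.33,"wx":0,"wy":0,"wz":0,"jaw":1},{"dx":-0.4,"dy":-0.88,"dz":-0.33,"wx":0,"wy":0,"wz":0,"jaw":1}]}}

```text
clock: 28.85
tool_pos: [0.4181, 0.1839, 0.2079]
orientation: [-3.141, -0.0, -0.104]
contact_force: [-0.4, 0.8, 0.8]
gripper_width: 0.0854
finger_force: 0.0
```

Request:
{"method": "servo_tool", "body": {"increments": [{"dx":-0.4,"dy":-0.88,"dz":-0.33,"wx":0,"wy":0,"wz":0,"jaw":1},{"dx":-0.4,"dy":-0.88,"dz":-0.33,"wx":0,"wy":0,"wz":0,"jaw":1},{"dx":-0.4,"dy":-0.88,"dz":-0.33,"wx":0,"wy":0,"wz":0,"jaw":1},{"dx":-0.4,"dy":-0.88,"dz":-0.33,"wx":0,"wy":0,"wz":0,"jaw":1},{"dx":-0.4,"dy":-0.88,"dz":-0.33,"wx":0,"wy":0,"wz":0,"jaw":1},{"dx":0,"dy":0,"dz":0,"wx":0,"wy":0,"wz":-0.9,"jaw":1},{"dx":0,"dy":0,"dz":0,"wx":0,"wy":0,"wz":-0.9,"jaw":1},{"dx":0,"dy":0,"dz":0,"wx":0,"wy":0,"wz":-0.9,"jaw":1}]}}

```text
clock: 29.65
tool_pos: [0.3799, 0.2979, 0.2488]
orientation: [-3.141, -0.0, 0.116]
contact_force: [0.1, 0.1, -0.4]
gripper_width: 0.0855
finger_force: 0.0
```

Request:
{"method": "servo_tool", "body": {"increments": [{"dx":0,"dy":0,"dz":0,"wx":0,"wy":0,"wz":-1,"jaw":1},{"dx":0,"dy":0,"dz":0,"wx":0,"wy":0,"wz":-1,"jaw":1},{"dx":0,"dy":0,"dz":0,"wx":0,"wy":0,"wz":-1,"jaw":1},{"dx":0,"dy":0,"dz":0,"wx":0,"wy":0,"wz":0,"jaw":1},{"dx":0,"dy":0,"dz":0,"wx":0,"wy":0,"wz":0,"jaw":1},{"dx":0,"dy":0,"dz":0,"wx":0,"wy":0,"wz":0,"jaw":1}]}}

```text
clock: 30.25
tool_pos: [0.3804, 0.2972, 0.2488]
orientation: [-3.142, 0.0, 0.35]
contact_force: [0.2, -0.2, 0.3]
gripper_width: 0.0857
finger_force: 0.0
```

```bash
python3 - <<'E'
from h import *
C,im=snap('w12'); print(arm.sense()['tool_pos'],arm.sense()['orientation'])
hsv=cv2.cvtColor(im,cv2.COLOR_BGR2HSV); print(proj(C,[.444,.3255,.023]))
for p in ((.444,.3255,.023),(.5,.345,.013)):
    u=proj(C,p).astype(int); print(u,hsv[u[1],u[0]] if 0<=u[1]<420 else None)
E
```

```text
[0.38044062 0.29710568 0.24879853] [-3.14154317e+00 -2.09896024e-05  3.50314104e-01]
[277.14942706 100.46879395]
[277 100] [ 11 157  65]
[278  35] [ 20 179 147]
```

View pics/w12.png

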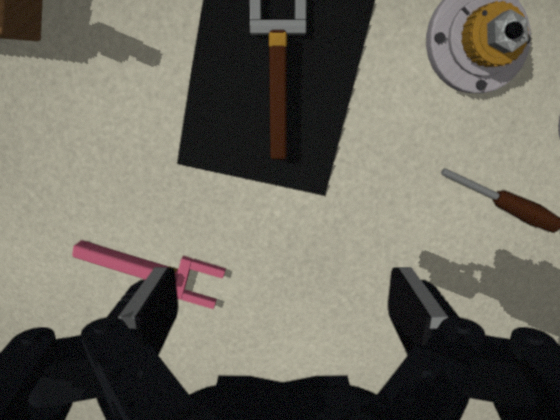

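Picture: the spanner lies on the mat with its handle from (278, 45) to (278, 158) and its jaws at the top edge, well aligned with the tool's x axis. I'll take a second view 50 mm ahead.

Request:
{"method": "servo_tool", "body": {"increments": [{"dx":0.8,"dy":0,"dz":0,"wx":0,"wy":0,"wz":0,"jaw":1},{"dx":0.8,"dy":0,"dz":0,"wx":0,"wy":0,"wz":0,"jaw":1},{"dx":0.8,"dy":0,"dz":0,"wx":0,"wy":0,"wz":0,"jaw":1},{"dx":0,"dy":0,"dz":0,"wx":0,"wy":0,"wz":0,"jaw":1},{"dx":0,"dy":0,"dz":0,"wx":0,"wy":0,"wz":0,"jaw":1},{"dx":0,"dy":0,"dz":0,"wx":0,"wy":0,"wz":0,"jaw":1}]}}

```text
clock: 30.9
tool_pos: [0.4361, 0.3173, 0.2485]
orientation: [3.142, 0.001, 0.351]
contact_force: [-0.5, 1.1, -0.3]
gripper_width: 0.0855
finger_force: 0.0
```

```bash
cat >> h.py <<'E'
def handle(C,im,z=.023):
    hsv=cv2.cvtColor(im,cv2.COLOR_BGR2HSV); m=(cv2.inRange(hsv,(0,90,35),(16,255,140))|cv2.inRange(hsv,(172,90,35),(180,255,140)))
    m[:,:215]=0; m[:,340:]=0; m=cv2.morphologyEx(m,cv2.MORPH_OPEN,np.ones((3,3)))
    n,l,s,c=cv2.connectedComponentsWithStats(m); i=1+np.argmax(s[1:,4]); pt=np.argwhere(l==i)[:,::-1].astype(float)
    W=np.array([plane(C,p,z)[:2] for p in pt]); c=W.mean(0); u=np.linalg.svd(W-c,full_matrices=False)[2][0]; u*=np.sign(u[0]); q=(W-c)@u; v=(W-c)@[-u[1],u[0]]
    return dict(rear=c+u*q.min(),front=c+u*q.max(),L=np.ptp(q),w=np.ptp(v),yaw=np.arctan2(u[1],u[0]),mid=c+u*(q.min()+q.max())/2,rearpx=pt[pt[:,1]>pt[:,1].max()-2].mean(0),frontpx=pt[pt[:,1]<pt[:,1].min()+2].mean(0))
def jaws(C,im,z=.013):
    hsv=cv2.cvtColor(im,cv2.COLOR_BGR2HSV); m=cv2.inRange(hsv,(0,0,95),(180,70,255)); return m
E
python3 - <<'E'
from h import *
C,im=snap('w13'); C2,i2=load('w12')
a=handle(C,im); b=handle(C2,i2); print(a); print(b)
print(tri(ray(C,a['rearpx']),ray(C2,b['rearpx'])),tri(ray(C,a['frontpx']),ray(C2,b['frontpx'])))
m=jaws(C,im); gx,gy=proj(C,np.r_[a['mid']+.09*np.array([np.cos(a['yaw']),np.sin(a['yaw'])]),.013]); print(gx,gy)
n,l,s,c=cv2.connectedComponentsWithStats(m)
for i in range(1,n):
    if s[i,4]>300 and np.linalg.norm(c[i]-[gx,gy])<60:
        P=np.array([plane(C,p,.013)[:2] for p in np.argwhere(l==i)[:,::-1].astype(float)]); u=np.array([np.cos(a['yaw']),np.sin(a['yaw'])]); v=np.array([-u[1],u[0]])
        R=(P-a['mid']); print(s[i],'along',(R@u).min(),(R@u).max(),'across',(R@v).min(),(R@v).max())
E
```

```text
{'rear': array([0.39214253, 0.30612323]), 'front': array([0.4893953 , 0.34210828]), 'L': np.float64(0.10369679693375841), 'w': np.float64(0.015512561823710025), 'yaw': np.float64(0.3543937130042684), 'mid': array([0.44076891, 0.32411575]), 'rearpx': array([277.        , 215.33333333]), 'frontpx': array([277.        , 112.56666667])}
{'rear': array([0.3927098 , 0.30649096]), 'front': array([0.48980282, 0.34234632]), 'L': np.float64(0.10350198056490184), 'w': np.float64(0.015147034730871844), 'yaw': np.float64(0.35375416289413597), 'mid': array([0.44125631, 0.32441864]), 'rearpx': array([277.5, 157.5]), 'frontpx': array([277.        ,  46.60714286])}
(array([0.39350229, 0.30711656, 0.02570007]), [np.float64(0.00024853309714559864), np.float64(0.0002485330971456082)]) (array([0.48901138, 0.34189492, 0.02574517]), [np.float64(3.5367865872086732e-06), np.float64(3.536786587233438e-06)])
276.8465304230541 70.74050851333863
[ 250   42   55   56 1530] along 0.065570902470182 0.11624240865769837 across -0.02600155145439234 0.025636131636259767
```

Request:
{"method": "servo_tool", "body": {"increments": [{"dx":0.6,"dy":-0.19,"dz":0,"wx":0,"wy":0,"wz":0,"jaw":0},{"dx":0,"dy":0,"dz":0.9,"wx":0,"wy":0,"wz":0,"jaw":0},{"dx":0,"dy":0,"dz":0.9,"wx":0,"wy":0,"wz":0,"jaw":0},{"dx":0,"dy":0,"dz":0.9,"wx":0,"wy":0,"wz":0,"jaw":0},{"dx":0,"dy":0,"dz":0.9,"wx":0,"wy":0,"wz":0,"jaw":0},{"dx":0,"dy":0,"dz":0.9,"wx":0,"wy":0,"wz":0,"jaw":0},{"dx":0,"dy":0,"dz":0.9,"wx":0,"wy":0,"wz":0,"jaw":0},{"dx":0,"dy":0,"dz":0.9,"wx":0,"wy":0,"wz":0,"jaw":0}]}}

```text
clock: 31.75
tool_pos: [0.4487, 0.3271, 0.0908]
orientation: [-3.142, -0.0, 0.351]
contact_force: [0.5, -0.2, -0.4]
gripper_width: 0.0429
finger_force: 0.0
```

Request:
{"method": "servo_tool", "body": {"increments": [{"dx":0,"dy":0,"dz":0.9,"wx":0,"wy":0,"wz":0,"jaw":0},{"dx":0,"dy":0,"dz":0.9,"wx":0,"wy":0,"wz":0,"jaw":0},{"dx":0,"dy":0,"dz":0.6,"wx":0,"wy":0,"wz":0,"jaw":0},{"dx":0,"dy":0,"dz":0,"wx":0,"wy":0,"wz":0,"jaw":0},{"dx":0,"dy":0,"dz":0,"wx":0,"wy":0,"wz":0,"jaw":0}]}}

```text
clock: 32.25
tool_pos: [0.4495, 0.3273, 0.0317]
orientation: [-3.142, -0.0, 0.351]
contact_force: [0.5, 0.3, -0.1]
gripper_width: 0.0425
finger_force: 0.0
```

Request:
{"method": "servo_tool", "body": {"increments": [{"dx":-0.04,"dy":0,"dz":0.24,"wx":0,"wy":0,"wz":-0.03,"jaw":0},{"dx":0,"dy":0,"dz":0.2,"wx":0,"wy":0,"wz":0,"jaw":0},{"dx":0,"dy":0,"dz":0,"wx":0,"wy":0,"wz":0,"jaw":0},{"dx":0,"dy":0,"dz":0,"wx":0,"wy":0,"wz":0,"jaw":-1},{"dx":0,"dy":0,"dz":0,"wx":0,"wy":0,"wz":0,"jaw":-1},{"dx":0,"dy":0,"dz":0,"wx":0,"wy":0,"wz":0,"jaw":-1},{"dx":0,"dy":0,"dz":0,"wx":0,"wy":0,"wz":0,"jaw":-1},{"dx":0,"dy":0,"dz":0,"wx":0,"wy":0,"wz":0,"jaw":-1}], "newtons": 80}}

```text
clock: 33.05
tool_pos: [0.4488, 0.327, 0.0208]
orientation: [-3.141, -0.001, 0.353]
contact_force: [-0.5, -0.6, 5.3]
gripper_width: 0.0135
finger_force: 80.1
```

```bash
python3 - <<'E'
from h import *
s=arm.sense(); print(s['tool_pos'],s['orientation'],s['contact_force'],s['finger_force'],s['gripper_width'])
E
```

```text
[0.44877787 0.32699693 0.02083173] [-3.14149980e+00 -7.35617703e-04  3.53190222e-01] [-0.47506018 -0.63665069  5.32837858] 80.13192057609558 0.013517158659939124
```

Request:
{"method": "servo_tool", "body": {"increments": [{"dx":0,"dy":0,"dz":-0.5,"wx":0,"wy":0,"wz":0,"jaw":-1},{"dx":0,"dy":0,"dz":-0.8,"wx":0,"wy":0,"wz":0,"jaw":-1},{"dx":0,"dy":0,"dz":-0.8,"wx":0,"wy":0,"wz":0,"jaw":-1},{"dx":0,"dy":0,"dz":-0.8,"wx":0,"wy":0,"wz":0,"jaw":-1},{"dx":0,"dy":0,"dz":-0.8,"wx":0,"wy":0,"wz":0,"jaw":-1},{"dx":0,"dy":0,"dz":-0.8,"wx":0,"wy":0,"wz":0,"jaw":-1},{"dx":0,"dy":0,"dz":-0.7,"wx":0,"wy":0,"wz":0,"jaw":-1},{"dx":0,"dy":0,"dz":0,"wx":0,"wy":0,"wz":0,"jaw":-1}]}}

```text
clock: 33.85
tool_pos: [0.4502, 0.3278, 0.1534]
orientation: [-3.141, -0.006, 0.353]
contact_force: [0.1, 0.5, -1.2]
gripper_width: 0.014
finger_force: 79.4
```

```bash
python3 - <<'E'
from h import *
C,im=snap('w14'); T=toolT(); print(arm.sense()['tool_pos'])
# expected jaw corners in tool frame if rigid & level: z_tool of top face = .0178-.010
for z in (.0078,.0178):
  for x,y in ((.107,.026),(.107,-.026),(.107,.016),(.107,-.016),(.068,.016),(.068,-.016)): print(z,x,y,np.round(proj(C,(T@[x,y,z,1])[:3]),1))
cv2.imwrite('pics/w14c.png',cv2.resize(im[:230,180:380],None,fx=2.6,fy=2.6))
E
```

```text
[0.44914843 0.32720153 0.15156121]
0.0078 0.107 0.026 [356.2   3.2]
0.0078 0.107 -0.026 [208.4   3.2]
0.0078 0.107 0.016 [327.9   2.6]
0.0078 0.107 -0.016 [236.7   2.6]
0.0078 0.068 0.016 [325.3 114.6]
0.0078 0.068 -0.016 [239.3 114.6]
0.0178 0.107 0.026 [351.1   9.6]
0.0178 0.107 -0.026 [213.5   9.6]
0.0178 0.107 0.016 [324.7   9.1]
0.0178 0.107 -0.016 [239.9   9.1]
0.0178 0.068 0.016 [322.4 113.4]
0.0178 0.068 -0.016 [242.1 113.4]
```

View pics/w14c.png

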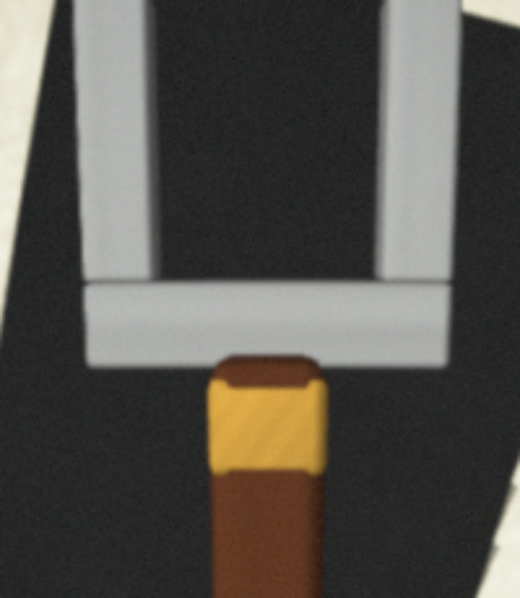

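Picture (crop): the jaws are square and centred in the tool frame, with the rear edge of the gap at row 281 and no droop. Now I'll work out the approach to nut a.

```bash
python3 - <<'E'
from h import *
go([.4880,.1207,.13],np.radians(27.5))
E
```

```text
shift [-1.4   8.29  0.86] wz -1.58 tilt fix wx wy [-0.   -0.04] q6 end 1.16 r 0.503
```

Request:
{"method": "servo_tool", "body": {"increments": [{"dx":-0.14,"dy":0.83,"dz":0,"wx":0,"wy":0,"wz":0,"jaw":-1},{"dx":-0.14,"dy":0.83,"dz":0,"wx":0,"wy":0,"wz":0,"jaw":-1},{"dx":-0.14,"dy":0.83,"dz":0,"wx":0,"wy":0,"wz":0,"jaw":-1},{"dx":-0.14,"dy":0.83,"dz":0,"wx":0,"wy":0,"wz":0,"jaw":-1},{"dx":-0.14,"dy":0.83,"dz":0,"wx":0,"wy":0,"wz":0,"jaw":-1},{"dx":-0.14,"dy":0.83,"dz":0,"wx":0,"wy":0,"wz":0,"jaw":-1},{"dx":-0.14,"dy":0.83,"dz":0,"wx":0,"wy":0,"wz":0,"jaw":-1},{"dx":-0.14,"dy":0.83,"dz":0,"wx":0,"wy":0,"wz":0,"jaw":-1}]}}

```text
clock: 34.7
tool_pos: [0.4783, 0.1603, 0.1485]
orientation: [-3.141, 0.003, 0.353]
contact_force: [0.3, 0.5, -1.0]
gripper_width: 0.0138
finger_force: 79.3
```

Request:
{"method": "servo_tool", "body": {"increments": [{"dx":-0.14,"dy":0.83,"dz":0,"wx":0,"wy":0,"wz":0,"jaw":-1},{"dx":-0.14,"dy":0.83,"dz":0,"wx":0,"wy":0,"wz":0,"jaw":-1},{"dx":0,"dy":0,"dz":0.43,"wx":0,"wy":0,"wz":-0.8,"jaw":-1},{"dx":0,"dy":0,"dz":0.43,"wx":0,"wy":0,"wz":-0.8,"jaw":-1},{"dx":0,"dy":0,"dz":0,"wx":0,"wy":0,"wz":0,"jaw":-1},{"dx":0,"dy":0,"dz":0,"wx":0,"wy":0,"wz":0,"jaw":-1},{"dx":0,"dy":0,"dz":0,"wx":0,"wy":0,"wz":0,"jaw":-1},{"dx":0,"dy":0,"dz":0,"wx":0,"wy":0,"wz":0,"jaw":-1}]}}

```text
clock: 35.5
tool_pos: [0.4877, 0.1202, 0.1292]
orientation: [3.141, -0.001, 0.481]
contact_force: [-0.7, -0.7, -2.0]
gripper_width: 0.0141
finger_force: 79.4
```

```bash
python3 - <<'E'
from h import *
go([.4880,.1207,.0705],np.radians(27.5))
C,im=snap('w15'); print(nut(C,im,(.5695,.163)))
p,A=tip(C,im,(.5695,.163)); print(p,A,plane(C,p,.072)); 
cv2.imwrite('pics/w15c.png',cv2.resize(im[:200,180:380],None,fx=2.6,fy=2.6))
E
```

```text
shift [ 0.02 -0.01  2.35] wz 0.01 tilt fix wx wy [ 0.   -0.01] q6 end 1.16 r 0.503
{'flat_normal_deg': np.float64(57.5), 'widths_mm': array([30.4, 30. , 30.3]), 'centre': array([0.5697569 , 0.16271638]), 'bigW': array([33.1, 34.2, 34.2])}
[283.02593193  56.94003241] 617 [0.56944789 0.16228003 0.072     ]
```

View pics/w15c.png

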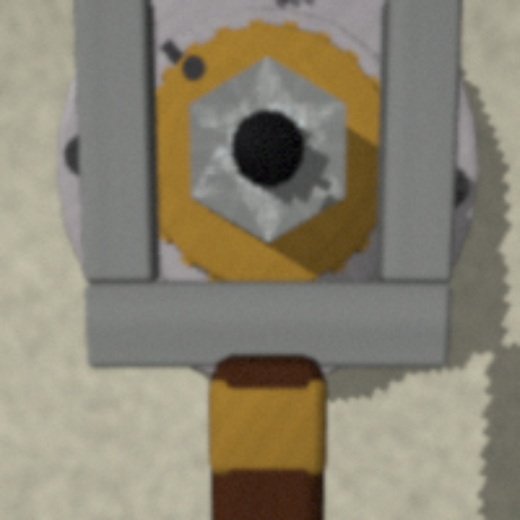

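Picture: the nut is centred at (268, 150) in a gap running from 155 to 382, with its flats parallel to the jaws. Descending.

Request:
{"method": "servo_tool", "body": {"increments": [{"dx":0,"dy":0,"dz":0.5,"wx":0,"wy":0,"wz":0,"jaw":-1},{"dx":0,"dy":0,"dz":0.5,"wx":0,"wy":0,"wz":0,"jaw":-1},{"dx":0,"dy":0,"dz":0.5,"wx":0,"wy":0,"wz":0,"jaw":-1},{"dx":0,"dy":0,"dz":0.5,"wx":0,"wy":0,"wz":0,"jaw":-1},{"dx":0,"dy":0,"dz":0.34,"wx":0,"wy":0,"wz":0,"jaw":-1},{"dx":0,"dy":0,"dz":0,"wx":0,"wy":0,"wz":0,"jaw":-1},{"dx":0,"dy":0,"dz":0,"wx":0,"wy":0,"wz":0,"jaw":-1}]}}

```text
clock: 36.25
tool_pos: [0.4873, 0.12, 0.07]
orientation: [-3.141, 0.001, 0.481]
contact_force: [0.7, -0.6, -1.8]
gripper_width: 0.014
finger_force: 79.4
```

Request:
{"method": "servo_tool", "body": {"increments": [{"dx":0.005,"dy":-0.146,"dz":0,"wx":0,"wy":0,"wz":0.5,"jaw":-1},{"dx":0.005,"dy":-0.146,"dz":0,"wx":0,"wy":0,"wz":0.5,"jaw":-1},{"dx":0.005,"dy":-0.146,"dz":0,"wx":0,"wy":0,"wz":0.5,"jaw":-1},{"dx":0.005,"dy":-0.146,"dz":0,"wx":0,"wy":0,"wz":0.5,"jaw":-1}]}}

```text
clock: 36.65
tool_pos: [0.4822, 0.1339, 0.071]
orientation: [-3.142, -0.001, 0.32]
contact_force: [-1.0, 0.6, -2.6]
gripper_width: 0.0138
finger_force: 79.4
```

```bash
python3 - <<'E'
from h import *
s=arm.sense(); print(s['tool_pos'],s['orientation'],s['contact_force'],s['wrist_torque'],s['gripper_width'])
E
```

```text
[0.48221766 0.13386413 0.07104914] [-3.14156220e+00 -1.09793772e-03  3.19840926e-01] [-1.00229132  0.59616911 -2.55767495] [0.04115435 0.07470252 0.13681843] 0.013813509723332437
```

Request:
{"method": "servo_tool", "body": {"increments": [{"dx":0.005,"dy":-0.146,"dz":0,"wx":0,"wy":0,"wz":0.5,"jaw":-1},{"dx":0.005,"dy":-0.146,"dz":0,"wx":0,"wy":0,"wz":0.5,"jaw":-1},{"dx":0.005,"dy":-0.146,"dz":0,"wx":0,"wy":0,"wz":0.5,"jaw":-1},{"dx":0.005,"dy":-0.146,"dz":0,"wx":0,"wy":0,"wz":0.5,"jaw":-1},{"dx":0.005,"dy":-0.146,"dz":0,"wx":0,"wy":0,"wz":0.5,"jaw":-1},{"dx":0.005,"dy":-0.146,"dz":0,"wx":0,"wy":0,"wz":0.5,"jaw":-1},{"dx":0.005,"dy":-0.146,"dz":0,"wx":0,"wy":0,"wz":0.5,"jaw":-1},{"dx":0.005,"dy":-0.146,"dz":0,"wx":0,"wy":0,"wz":0.5,"jaw":-1}]}}

```text
clock: 37.45
tool_pos: [0.4776, 0.1627, 0.071]
orientation: [-3.141, -0.0, 0.0]
contact_force: [-1.6, 0.5, -1.1]
gripper_width: 0.014
finger_force: 79.4
```

Request:
{"method": "servo_tool", "body": {"increments": [{"dx":0.005,"dy":-0.146,"dz":0,"wx":0,"wy":0,"wz":0.5,"jaw":-1},{"dx":0.005,"dy":-0.146,"dz":0,"wx":0,"wy":0,"wz":0.5,"jaw":-1},{"dx":0.005,"dy":-0.146,"dz":0,"wx":0,"wy":0,"wz":0.5,"jaw":-1}]}}

```text
clock: 37.75
tool_pos: [0.4783, 0.1737, 0.0709]
orientation: [-3.141, 0.0, -0.12]
contact_force: [-2.3, 0.8, -1.0]
gripper_width: 0.0136
finger_force: 79.4
```

```bash
python3 - <<'E'
from h import *
s=arm.sense(); print(s['tool_pos'],s['orientation'],s['contact_force'],s['wrist_torque'],s['gripper_width'])
C,im=snap('w16'); print(nut(C,im,(.5695,.163)))
u=np.array([np.cos(s['orientation'][2]),np.sin(s['orientation'][2])]); print(s['tool_pos'][:2]+.091*u)
E
```

```text
[0.47829974 0.17374951 0.0709453 ] [-3.14112927e+00  6.88096239e-05 -1.19790967e-01] [-2.27653655  0.78848197 -0.96058671] [0.11580102 0.30390887 0.17152703] 0.01360752013996647
{'flat_normal_deg': np.float64(53.5), 'widths_mm': array([49.1, 49.1, 32.5]), 'centre': array([0.5681616 , 0.16322934]), 'bigW': array([49.4, 49.6, 49. ])}
[0.56864761 0.16287459]
```

Request:
{"method": "servo_tool", "body": {"increments": [{"dx":0.005,"dy":-0.146,"dz":0,"wx":0,"wy":0,"wz":0.5,"jaw":-1},{"dx":0.005,"dy":-0.146,"dz":0,"wx":0,"wy":0,"wz":0.5,"jaw":-1},{"dx":0.005,"dy":-0.146,"dz":0,"wx":0,"wy":0,"wz":0.5,"jaw":-1},{"dx":0.005,"dy":-0.146,"dz":0,"wx":0,"wy":0,"wz":0.5,"jaw":-1}]}}

```text
clock: 38.2
tool_pos: [0.4812, 0.188, 0.0708]
orientation: [-3.141, 0.001, -0.279]
contact_force: [-1.9, 1.7, -0.3]
gripper_width: 0.0143
finger_force: 79.5
```

Request:
{"method": "servo_tool", "body": {"increments": [{"dx":0.002,"dy":-0.073,"dz":0,"wx":0,"wy":0,"wz":0.25,"jaw":-1},{"dx":0.002,"dy":-0.073,"dz":0,"wx":0,"wy":0,"wz":0.25,"jaw":-1}]}}

```text
clock: 38.4
tool_pos: [0.4824, 0.1914, 0.0706]
orientation: [-3.141, 0.001, -0.319]
contact_force: [-3.4, 2.5, 0.7]
gripper_width: 0.014
finger_force: 79.7
```

```bash
python3 - <<'E'
from h import *
s=arm.sense(); print(s['tool_pos'],s['orientation'],s['contact_force'],s['wrist_torque'],s['gripper_width'])
E
```

```text
[0.48235058 0.19144659 0.07064128] [-3.14113103e+00  5.82844822e-04 -3.18876766e-01] [-3.35104377  2.50448797  0.72116354] [0.34070852 0.41421323 0.22083582] 0.01404036603861862
```

Request:
{"method": "servo_tool", "body": {"increments": [{"dx":0.002,"dy":-0.073,"dz":0,"wx":0,"wy":0,"wz":0.25,"jaw":-1},{"dx":0.002,"dy":-0.073,"dz":0,"wx":0,"wy":0,"wz":0.25,"jaw":-1}]}}

```text
clock: 38.6
tool_pos: [0.4836, 0.1949, 0.0704]
orientation: [-3.141, 0.001, -0.36]
contact_force: [-4.3, 3.5, 1.1]
gripper_width: 0.0138
finger_force: 79.8
```

```bash
python3 - <<'E'
from h import *
s=arm.sense(); print(s['tool_pos'],s['orientation'],s['contact_force'],s['wrist_torque'],s['gripper_width'])
E
```

```text
[0.48358418 0.19490442 0.07044889] [-3.14116822e+00  8.21127763e-04 -3.59763878e-01] [-4.27956759  3.49939158  1.13125648] [0.45740653 0.5515997  0.28566503] 0.013823297296251395
```

Request:
{"method": "servo_tool", "body": {"increments": [{"dx":0.002,"dy":-0.073,"dz":0,"wx":0,"wy":0,"wz":0.25,"jaw":-1},{"dx":0,"dy":0,"dz":0,"wx":0,"wy":0,"wz":0,"jaw":-1}]}}

```text
clock: 38.8
tool_pos: [0.4843, 0.1966, 0.0704]
orientation: [-3.141, 0.001, -0.379]
contact_force: [-3.9, 3.8, 0.2]
gripper_width: 0.0138
finger_force: 79.8
```

```bash
python3 - <<'E'
from h import *
s=arm.sense(); print(s['tool_pos'],s['orientation'],s['contact_force'],s['wrist_torque'],s['gripper_width'])
C,im=snap('w17'); cv2.imwrite('pics/w17c.png',cv2.resize(im[:200,180:380],None,fx=2.6,fy=2.6))
E
```

```text
[0.48426883 0.19664181 0.07042426] [-3.14124814e+00  9.01973929e-04 -3.79301998e-01] [-3.9242799   3.76356614  0.16612002] [0.42891195 0.52012435 0.17738   ] 0.013763249813252481
```

```bash
cat >> h.py <<'E'
def mom(c):
    s=arm.sense(); r=s['tool_pos'][:2]-np.array(c); F=s['contact_force']; y=s['orientation'][2]
    print('Mnut',round(s['wrist_torque'][2]+r[0]*F[1]-r[1]*F[0],3),'yaw',round(y,3),'F',np.round(F,1),'r',round(np.hypot(*r)*1000,1),'gap ctr',np.round(s['tool_pos'][:2]+.091*np.array([np.cos(y),np.sin(y)]),4),'z',round(s['tool_pos'][2],4))
E
echo
```

Request:
{"method": "servo_tool", "body": {"increments": [{"dx":0.002,"dy":-0.073,"dz":0,"wx":0,"wy":0,"wz":0.25,"jaw":-1},{"dx":0.002,"dy":-0.073,"dz":0,"wx":0,"wy":0,"wz":0.25,"jaw":-1}]}}

```text
clock: 39.05
tool_pos: [0.4857, 0.2, 0.0704]
orientation: [-3.141, 0.001, -0.42]
contact_force: [-5.3, 3.3, 1.5]
gripper_width: 0.014
finger_force: 79.8
```

```bash
python3 -c "
from h import *
mom((.5688,.163))"
```

```text
Mnut 0.188 yaw -0.42 F [-5.3  3.3  1.5] r 91.0 gap ctr [0.5688 0.1629] z 0.0704
```

Request:
{"method": "servo_tool", "body": {"increments": [{"dx":0.002,"dy":-0.073,"dz":0,"wx":0,"wy":0,"wz":0.25,"jaw":-1},{"dx":0.002,"dy":-0.073,"dz":0,"wx":0,"wy":0,"wz":0.25,"jaw":-1}]}}

```text
clock: 39.25
tool_pos: [0.4875, 0.203, 0.0704]
orientation: [3.142, 0.001, -0.459]
contact_force: [-3.9, 2.9, 1.6]
gripper_width: 0.0137
finger_force: 79.8
```

```bash
python3 -c "
from h import *
mom((.5688,.163))"
```

```text
Mnut 0.324 yaw -0.459 F [-3.9  2.9  1.6] r 90.7 gap ctr [0.569  0.1627] z 0.0704
```

Request:
{"method": "servo_tool", "body": {"increments": [{"dx":0.002,"dy":-0.073,"dz":0,"wx":0,"wy":0,"wz":0.25,"jaw":-1},{"dx":0,"dy":0,"dz":0,"wx":0,"wy":0,"wz":0,"jaw":-1}]}}

```text
clock: 39.45
tool_pos: [0.4886, 0.2045, 0.0704]
orientation: [-3.142, -0.0, -0.479]
contact_force: [-4.1, 2.4, 0.3]
gripper_width: 0.0141
finger_force: 79.8
```

```bash
python3 -c "
from h import *
mom((.5688,.163))
C,im=snap('w18'); 
o=cv2.resize(im[:160,180:380],None,fx=2.6,fy=2.6); cv2.imwrite('pics/w18c.png',o)"
```

```text
Mnut 0.291 yaw -0.479 F [-4.1  2.4  0.3] r 90.3 gap ctr [0.5694 0.1625] z 0.0704
```

View pics/w18c.png

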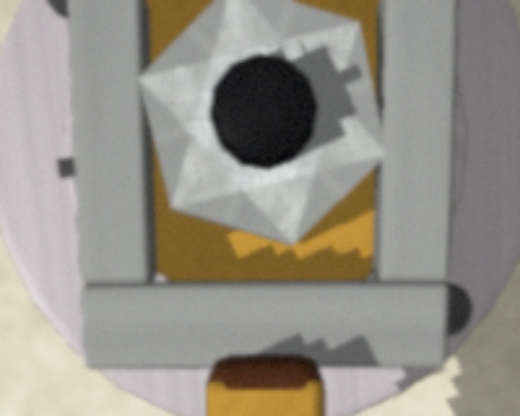

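```bash
python3 - <<'E'
from h import *
C,im=load('w18'); o=plane(C,(180+263/2.6,110/2.6),.072)[:2]; print(o)
f=lambda p,z: plane(C,(180+p[0]/2.6,p[1]/2.6),z)[:2]
pts=[(142,78),(174,208),(297,243),(383,153),(360,22)]
P=np.array([f(p,.064) for p in pts]); 
c=(P[0]+P[3])/2; c2=(P[1]+P[4])/2; print(c,c2)
for ctr in ((c+c2)/2,):
  for p in P: d=p-ctr; print(round(np.degrees(np.arctan2(d[1],d[0]))%60,1),round(np.hypot(*d)*1000,1))
  d=f((66,167),.024)-ctr; print('line',np.degrees(np.arctan2(d[1],d[0])))
E
```

```text
[0.56938628 0.16283623]
[0.56977314 0.16260991] [0.56956406 0.16242226]
45.9 17.0
46.8 17.2
47.6 17.3
45.9 16.7
46.0 17.4
line 67.69072971890363
```

Picture: the nut's corners are at (142, 78) and (383, 153) and the line is at (66, 167). By angle that puts nut a at 0.895 rad, which is its stop, and stand a has not turned. I'll back off, lift and go to nut b.

Request:
{"method": "servo_tool", "body": {"increments": [{"dx":-0.005,"dy":0.146,"dz":0,"wx":0,"wy":0,"wz":-0.5,"jaw":-1},{"dx":-0.005,"dy":0.146,"dz":0,"wx":0,"wy":0,"wz":-0.5,"jaw":-1},{"dx":-0.005,"dy":0.146,"dz":0,"wx":0,"wy":0,"wz":-0.5,"jaw":-1},{"dx":-0.005,"dy":0.146,"dz":0,"wx":0,"wy":0,"wz":-0.5,"jaw":-1},{"dx":-0.005,"dy":0.146,"dz":0,"wx":0,"wy":0,"wz":-0.5,"jaw":-1},{"dx":-0.005,"dy":0.146,"dz":0,"wx":0,"wy":0,"wz":-0.5,"jaw":-1},{"dx":0,"dy":0,"dz":0,"wx":0,"wy":0,"wz":0,"jaw":-1}]}}

```text
clock: 40.2
tool_pos: [0.4812, 0.1836, 0.0705]
orientation: [-3.141, -0.003, -0.24]
contact_force: [1.0, 0.4, -2.6]
gripper_width: 0.0137
finger_force: 79.4
```

Request:
{"method": "servo_tool", "body": {"increments": [{"dx":0,"dy":0,"dz":-0.3,"wx":0,"wy":0,"wz":0,"jaw":-1},{"dx":0,"dy":0,"dz":-0.5,"wx":0,"wy":0,"wz":0,"jaw":-1},{"dx":0,"dy":0,"dz":-0.8,"wx":0,"wy":0,"wz":0,"jaw":-1},{"dx":0,"dy":0,"dz":-0.8,"wx":0,"wy":0,"wz":0,"jaw":-1},{"dx":0,"dy":0,"dz":0,"wx":0,"wy":0,"wz":0,"jaw":-1},{"dx":0,"dy":0,"dz":0,"wx":0,"wy":0,"wz":0,"jaw":-1}]}}

```text
clock: 40.8
tool_pos: [0.4804, 0.1843, 0.1312]
orientation: [-3.141, -0.002, -0.239]
contact_force: [-0.8, 0.0, -2.1]
gripper_width: 0.0138
finger_force: 79.4
```

```bash
python3 - <<'E'
from h import *
s=arm.sense(); print(s['contact_force'],s['orientation'][2],s['tool_pos'])
C,im=snap('w19'); N=nut(C,im,(.5695,.163)); print(N)
# spanner in hand check: grey columns
ph=np.radians(64); t=np.array([.5537,-.0102])-.091*np.array([np.cos(ph),np.sin(ph)]); print(t); go(np.r_[t,.13],ph)
E
```

```text
[-8.37741754e-01  1.78259706e-04 -2.11952332e+00] -0.2390456983557332 [0.48037031 0.18434554 0.13120083]
{'flat_normal_deg': np.float64(16.0), 'widths_mm': array([30.4, 30.2, 30.3]), 'centre': array([0.56937865, 0.16249943]), 'bigW': array([34.4, 34.4, 33.2])}
[ 0.51380823 -0.09199026]
shift [3.950e+00 1.041e+01 1.000e-02] wz -16.95 tilt fix wx wy [0. 0.] q6 end 0.11 r 0.522
```

Request:
{"method": "servo_tool", "body": {"increments": [{"dx":0.33,"dy":0.868,"dz":0,"wx":0,"wy":0,"wz":0,"jaw":-1},{"dx":0.33,"dy":0.868,"dz":0,"wx":0,"wy":0,"wz":0,"jaw":-1},{"dx":0.33,"dy":0.868,"dz":0,"wx":0,"wy":0,"wz":0,"jaw":-1},{"dx":0.33,"dy":0.868,"dz":0,"wx":0,"wy":0,"wz":0,"jaw":-1},{"dx":0.33,"dy":0.868,"dz":0,"wx":0,"wy":0,"wz":0,"jaw":-1},{"dx":0.33,"dy":0.868,"dz":0,"wx":0,"wy":0,"wz":0,"jaw":-1},{"dx":0.33,"dy":0.868,"dz":0,"wx":0,"wy":0,"wz":0,"jaw":-1},{"dx":0.33,"dy":0.868,"dz":0,"wx":0,"wy":0,"wz":0,"jaw":-1}]}}

```text
clock: 41.65
tool_pos: [0.5016, -0.0008, 0.1288]
orientation: [3.141, 0.003, -0.239]
contact_force: [0.5, -0.2, -2.3]
gripper_width: 0.0142
finger_force: 79.4
```

Request:
{"method": "servo_tool", "body": {"increments": [{"dx":0.33,"dy":0.868,"dz":0,"wx":0,"wy":0,"wz":0,"jaw":-1},{"dx":0.33,"dy":0.868,"dz":0,"wx":0,"wy":0,"wz":0,"jaw":-1},{"dx":0.33,"dy":0.868,"dz":0,"wx":0,"wy":0,"wz":0,"jaw":-1},{"dx":0.33,"dy":0.868,"dz":0,"wx":0,"wy":0,"wz":0,"jaw":-1},{"dx":0,"dy":0,"dz":0,"wx":0,"wy":0,"wz":-0.9,"jaw":-1},{"dx":0,"dy":0,"dz":0,"wx":0,"wy":0,"wz":-0.9,"jaw":-1},{"dx":0,"dy":0,"dz":0,"wx":0,"wy":0,"wz":-0.9,"jaw":-1},{"dx":0,"dy":0,"dz":0,"wx":0,"wy":0,"wz":-0.9,"jaw":-1}]}}

```text
clock: 42.45
tool_pos: [0.5131, -0.0919, 0.1286]
orientation: [-3.14, 0.003, 0.052]
contact_force: [-0.8, 0.9, -2.8]
gripper_width: 0.0143
finger_force: 79.4
```

Request:
{"method": "servo_tool", "body": {"increments": [{"dx":0,"dy":0,"dz":0,"wx":0,"wy":0,"wz":-0.9,"jaw":-1},{"dx":0,"dy":0,"dz":0,"wx":0,"wy":0,"wz":-0.9,"jaw":-1},{"dx":0,"dy":0,"dz":0,"wx":0,"wy":0,"wz":-0.9,"jaw":-1},{"dx":0,"dy":0,"dz":0,"wx":0,"wy":0,"wz":-0.9,"jaw":-1},{"dx":0,"dy":0,"dz":0,"wx":0,"wy":0,"wz":-0.9,"jaw":-1},{"dx":0,"dy":0,"dz":0,"wx":0,"wy":0,"wz":-0.9,"jaw":-1},{"dx":0,"dy":0,"dz":0,"wx":0,"wy":0,"wz":-0.9,"jaw":-1},{"dx":0,"dy":0,"dz":0,"wx":0,"wy":0,"wz":-0.9,"jaw":-1}]}}

```text
clock: 43.25
tool_pos: [0.5131, -0.0918, 0.1286]
orientation: [-3.139, 0.002, 0.628]
contact_force: [0.4, -0.6, -2.1]
gripper_width: 0.0138
finger_force: 79.4
```

Request:
{"method": "servo_tool", "body": {"increments": [{"dx":0,"dy":0,"dz":0,"wx":0,"wy":0,"wz":-0.9,"jaw":-1},{"dx":0,"dy":0,"dz":0,"wx":0,"wy":0,"wz":-0.9,"jaw":-1},{"dx":0,"dy":0,"dz":0,"wx":0,"wy":0,"wz":-0.9,"jaw":-1},{"dx":0,"dy":0,"dz":0,"wx":0,"wy":0,"wz":-0.9,"jaw":-1},{"dx":0,"dy":0,"dz":0,"wx":0,"wy":0,"wz":-0.9,"jaw":-1},{"dx":0,"dy":0,"dz":0,"wx":0,"wy":0,"wz":-0.9,"jaw":-1},{"dx":0,"dy":0,"dz":0,"wx":0,"wy":0,"wz":-0.75,"jaw":-1},{"dx":0,"dy":0,"dz":0,"wx":0,"wy":0,"wz":0,"jaw":-1}]}}

```text
clock: 44.05
tool_pos: [0.5133, -0.0918, 0.1288]
orientation: [-3.139, 0.001, 1.117]
contact_force: [-0.2, -0.8, -2.8]
gripper_width: 0.0138
finger_force: 79.4
```

Request:
{"method": "servo_tool", "body": {"increments": [{"dx":0,"dy":0,"dz":0,"wx":0,"wy":0,"wz":0,"jaw":-1},{"dx":0,"dy":0,"dz":0,"wx":0,"wy":0,"wz":0,"jaw":-1},{"dx":0,"dy":0,"dz":0,"wx":0,"wy":0,"wz":0,"jaw":-1}]}}

```text
clock: 44.35
tool_pos: [0.5142, -0.0921, 0.13]
orientation: [-3.141, 0.0, 1.117]
contact_force: [-0.5, -0.3, -0.9]
gripper_width: 0.0139
finger_force: 79.4
```

```bash
python3 - <<'E'
from h import *
C,im=snap('w20'); N=nut(C,im,(.5545,-.0095)); print(N)
print(arm.sense()['tool_pos'],arm.sense()['orientation'])
y=arm.sense()['orientation'][2]; T=toolT(); print('nut in tool',T[:3,:3].T@(np.r_[N['centre'],.064]-T[:3,3]))
# jaws inner edges in image at two rows: compare with earlier w15 picture
_,i15=load('w15')
g=lambda im,r:[int(x) for x in np.where(np.abs(np.diff(cv2.GaussianBlur(im,(3,3),0)[r,190:370].astype(int).max(1)))>12)[0]+190]
for r in (30,100): print(r,g(im,r),g(i15,r))
print(np.abs(im[105:150,190:370].astype(int)-i15[105:150,190:370]).mean())
go([.5138,-.0920,.0705],np.radians(64))
E
```

```text
{'flat_normal_deg': np.float64(34.5), 'widths_mm': array([30.4, 30.4, 30.1]), 'centre': array([ 0.55478193, -0.0100921 ]), 'bigW': array([34.2, 34.1, 34.2])}
[ 0.51424381 -0.09211652  0.13011081] [-3.14130695e+00  5.33975242e-05  1.11679059e+00]
nut in tool [0.09149743 0.00047703 0.06610579]
30 [207, 208, 234, 235, 236, 238, 239, 240, 324, 325, 326, 328, 329, 356, 357] [208, 234, 235, 236, 238, 239, 240, 250, 251, 255, 256, 257, 325, 326, 328, 357, 358, 359]
100 [209, 210, 236, 237, 239, 240, 241, 264, 265, 306, 326, 327, 361, 362, 363] [209, 210, 236, 237, 240, 241, 242, 326, 352]
10.633004115226337
shift [-0.   -0.02  2.38] wz -0.0 tilt fix wx wy [-0.  0.] q6 end 0.11 r 0.522
```

Request:
{"method": "servo_tool", "body": {"increments": [{"dx":0,"dy":0.01,"dz":0.5,"wx":0,"wy":0,"wz":0,"jaw":-1},{"dx":0,"dy":0,"dz":0.5,"wx":0,"wy":0,"wz":0,"jaw":-1},{"dx":0,"dy":0,"dz":0.5,"wx":0,"wy":0,"wz":0,"jaw":-1},{"dx":0,"dy":0,"dz":0.5,"wx":0,"wy":0,"wz":0,"jaw":-1},{"dx":0,"dy":0,"dz":0.36,"wx":0,"wy":0,"wz":0,"jaw":-1},{"dx":0,"dy":0,"dz":0,"wx":0,"wy":0,"wz":0,"jaw":-1},{"dx":0,"dy":0,"dz":0,"wx":0,"wy":0,"wz":0,"jaw":-1}]}}

```text
clock: 45.1
tool_pos: [0.5145, -0.0922, 0.071]
orientation: [-3.141, 0.0, 1.117]
contact_force: [0.5, 0.3, -2.2]
gripper_width: 0.014
finger_force: 79.4
```

Request:
{"method": "servo_tool", "body": {"increments": [{"dx":0.005,"dy":-0.146,"dz":0,"wx":0,"wy":0,"wz":0.5,"jaw":-1},{"dx":0.005,"dy":-0.146,"dz":0,"wx":0,"wy":0,"wz":0.5,"jaw":-1},{"dx":0.005,"dy":-0.146,"dz":0,"wx":0,"wy":0,"wz":0.5,"jaw":-1},{"dx":0.005,"dy":-0.146,"dz":0,"wx":0,"wy":0,"wz":0.5,"jaw":-1},{"dx":0.005,"dy":-0.146,"dz":0,"wx":0,"wy":0,"wz":0.5,"jaw":-1},{"dx":0.005,"dy":-0.146,"dz":0,"wx":0,"wy":0,"wz":0.5,"jaw":-1}]}}

```text
clock: 45.7
tool_pos: [0.4963, -0.0802, 0.0719]
orientation: [3.141, 0.0, 0.876]
contact_force: [-1.1, 0.3, -2.1]
gripper_width: 0.0139
finger_force: 79.3
```

```bash
python3 -c "
from h import *
mom((.5537,-.0102))"
```

```text
Mnut 0.089 yaw 0.876 F [-1.1  0.3 -2.1] r 90.6 gap ctr [ 0.5545 -0.0103] z 0.0719
```

Request:
{"method": "servo_tool", "body": {"increments": [{"dx":0.005,"dy":-0.146,"dz":0,"wx":0,"wy":0,"wz":0.5,"jaw":-1},{"dx":0.005,"dy":-0.146,"dz":0,"wx":0,"wy":0,"wz":0.5,"jaw":-1},{"dx":0.005,"dy":-0.146,"dz":0,"wx":0,"wy":0,"wz":0.5,"jaw":-1},{"dx":0.005,"dy":-0.146,"dz":0,"wx":0,"wy":0,"wz":0.5,"jaw":-1},{"dx":0.005,"dy":-0.146,"dz":0,"wx":0,"wy":0,"wz":0.5,"jaw":-1},{"dx":0.005,"dy":-0.146,"dz":0,"wx":0,"wy":0,"wz":0.5,"jaw":-1},{"dx":0.005,"dy":-0.146,"dz":0,"wx":0,"wy":0,"wz":0.5,"jaw":-1},{"dx":0.005,"dy":-0.146,"dz":0,"wx":0,"wy":0,"wz":0.5,"jaw":-1}]}}

```text
clock: 46.5
tool_pos: [0.4772, -0.0582, 0.0719]
orientation: [3.141, 0.001, 0.556]
contact_force: [-1.9, -0.6, -2.1]
gripper_width: 0.0139
finger_force: 79.4
```

Request:
{"method": "servo_tool", "body": {"increments": [{"dx":0.005,"dy":-0.146,"dz":0,"wx":0,"wy":0,"wz":0.5,"jaw":-1},{"dx":0.005,"dy":-0.146,"dz":0,"wx":0,"wy":0,"wz":0.5,"jaw":-1},{"dx":0.005,"dy":-0.146,"dz":0,"wx":0,"wy":0,"wz":0.5,"jaw":-1},{"dx":0.005,"dy":-0.146,"dz":0,"wx":0,"wy":0,"wz":0.5,"jaw":-1},{"dx":0.005,"dy":-0.146,"dz":0,"wx":0,"wy":0,"wz":0.5,"jaw":-1},{"dx":0.005,"dy":-0.146,"dz":0,"wx":0,"wy":0,"wz":0.5,"jaw":-1},{"dx":0.005,"dy":-0.146,"dz":0,"wx":0,"wy":0,"wz":0.5,"jaw":-1}]}}

```text
clock: 47.2
tool_pos: [0.4669, -0.0347, 0.0718]
orientation: [3.141, 0.002, 0.276]
contact_force: [-3.3, -0.7, -0.7]
gripper_width: 0.0141
finger_force: 79.5
```

```bash
python3 -c "
from h import *
mom((.5537,-.0102))"
```

```text
Mnut -0.005 yaw 0.276 F [-3.3 -0.7 -0.7] r 90.2 gap ctr [ 0.5544 -0.0099] z 0.0718
```

Request:
{"method": "servo_tool", "body": {"increments": [{"dx":0.002,"dy":-0.073,"dz":0,"wx":0,"wy":0,"wz":0.25,"jaw":-1},{"dx":0.002,"dy":-0.073,"dz":0,"wx":0,"wy":0,"wz":0.25,"jaw":-1},{"dx":0.002,"dy":-0.073,"dz":0,"wx":0,"wy":0,"wz":0.25,"jaw":-1},{"dx":0.002,"dy":-0.073,"dz":0,"wx":0,"wy":0,"wz":0.25,"jaw":-1}]}}

```text
clock: 47.6
tool_pos: [0.4653, -0.0274, 0.0713]
orientation: [3.142, 0.002, 0.196]
contact_force: [-5.4, -2.1, 1.1]
gripper_width: 0.0141
finger_force: 79.7
```

```bash
python3 -c "
from h import *
mom((.5537,-.0102))"
```

```text
Mnut 0.09 yaw 0.196 F [-5.4 -2.1  1.1] r 90.1 gap ctr [ 0.5546 -0.0097] z 0.0713
```

Request:
{"method": "servo_tool", "body": {"increments": [{"dx":0.002,"dy":-0.073,"dz":0,"wx":0,"wy":0,"wz":0.25,"jaw":-1},{"dx":0.002,"dy":-0.073,"dz":0,"wx":0,"wy":0,"wz":0.25,"jaw":-1},{"dx":0.002,"dy":-0.073,"dz":0,"wx":0,"wy":0,"wz":0.25,"jaw":-1}]}}

```text
clock: 47.9
tool_pos: [0.4649, -0.0222, 0.0714]
orientation: [3.141, 0.001, 0.137]
contact_force: [-4.6, -3.5, 0.5]
gripper_width: 0.0143
finger_force: 79.7
```

```bash
python3 -c "
from h import *
mom((.5537,-.0102))"
```

```text
Mnut 0.414 yaw 0.137 F [-4.6 -3.5  0.5] r 89.6 gap ctr [ 0.5551 -0.0098] z 0.0714
```

Request:
{"method": "servo_tool", "body": {"increments": [{"dx":0.002,"dy":-0.073,"dz":0,"wx":0,"wy":0,"wz":0.25,"jaw":-1}]}}

```text
clock: 48.0
tool_pos: [0.4649, -0.0205, 0.0714]
orientation: [3.141, 0.0, 0.117]
contact_force: [-3.7, -3.4, 0.3]
gripper_width: 0.0138
finger_force: 79.7
```

```bash
python3 -c "
from h import *
mom((.5537,-.0102))"
```

```text
Mnut 0.462 yaw 0.117 F [-3.7 -3.4  0.3] r 89.3 gap ctr [ 0.5553 -0.0099] z 0.0714
```

Request:
{"method": "servo_tool", "body": {"increments": [{"dx":-0.005,"dy":0.146,"dz":0,"wx":0,"wy":0,"wz":-0.5,"jaw":-1},{"dx":-0.005,"dy":0.146,"dz":0,"wx":0,"wy":0,"wz":-0.5,"jaw":-1},{"dx":-0.005,"dy":0.146,"dz":0,"wx":0,"wy":0,"wz":-0.5,"jaw":-1},{"dx":-0.005,"dy":0.146,"dz":0,"wx":0,"wy":0,"wz":-0.5,"jaw":-1},{"dx":-0.005,"dy":0.146,"dz":0,"wx":0,"wy":0,"wz":-0.5,"jaw":-1},{"dx":-0.005,"dy":0.146,"dz":0,"wx":0,"wy":0,"wz":-0.5,"jaw":-1},{"dx":0,"dy":0,"dz":0,"wx":0,"wy":0,"wz":0,"jaw":-1}]}}

```text
clock: 48.7
tool_pos: [0.4699, -0.0414, 0.0715]
orientation: [-3.141, -0.002, 0.356]
contact_force: [-0.2, 1.0, -2.0]
gripper_width: 0.014
finger_force: 79.4
```

Request:
{"method": "servo_tool", "body": {"increments": [{"dx":0,"dy":0,"dz":-0.3,"wx":0,"wy":0,"wz":0,"jaw":-1},{"dx":0,"dy":0,"dz":-0.5,"wx":0,"wy":0,"wz":0,"jaw":-1},{"dx":0,"dy":0,"dz":-0.8,"wx":0,"wy":0,"wz":0,"jaw":-1},{"dx":0,"dy":0,"dz":-0.8,"wx":0,"wy":0,"wz":0,"jaw":-1},{"dx":0,"dy":0,"dz":0,"wx":0,"wy":0,"wz":0,"jaw":-1},{"dx":0,"dy":0,"dz":0,"wx":0,"wy":0,"wz":0,"jaw":-1}]}}

```text
clock: 49.3
tool_pos: [0.4695, -0.0415, 0.1316]
orientation: [3.141, -0.002, 0.357]
contact_force: [0.3, -0.6, -1.9]
gripper_width: 0.014
finger_force: 79.5
```

```bash
python3 - <<'E'
from h import *
C,im=snap('w21'); N=nut(C,im,(.5545,-.0098)); print(N)
def dirs(C,im,ctr):
    for z,r0,r1 in ((.048,.021,.0262),(.024,.030,.036)):
        best=[]
        for t in np.radians(np.arange(0,360,2)):
            v=[im[tuple(np.clip(np.round(proj(C,[ctr[0]+r*np.cos(t),ctr[1]+r*np.sin(t),z])).astype(int)[::-1],0,[419,559]))].max() for r in np.linspace(r0,r1,5)]
            best.append(np.mean(v))
        i=np.argsort(best)[:4]; print(z,[(int(2*k),int(best[k])) for k in i])
dirs(C,im,N['centre'])
t=arm.capture('top')[:,:,::-1].copy(); cv2.imwrite('pics/top3.png',t); ct=cam('top')
m=(t.max(2)<50).astype(np.uint8); m[:165]=0;m[262:]=0;m[:,:115]=0;m[:,190:]=0
m=cv2.morphologyEx(m,cv2.MORPH_OPEN,np.ones((5,5)))
cs,_=cv2.findContours(m,cv2.RETR_EXTERNAL,cv2.CHAIN_APPROX_NONE); c=max(cs,key=cv2.contourArea)
P=np.array([plane(ct,p,.003)[:2] for p in c[:,0].astype(float)]).astype(np.float32); print('mat',cv2.minAreaRect(P*1000))
go([.448,.327,.13],.353)
E
```

```text
{'flat_normal_deg': np.float64(2.5), 'widths_mm': array([30.4, 30.1, 30.3]), 'centre': array([ 0.55409223, -0.0102383 ]), 'bigW': array([34. , 33.6, 34.1])}
0.048 [(240, 96), (234, 97), (258, 98), (242, 98)]
0.024 [(240, 94), (244, 94), (242, 96), (246, 98)]
mat ((473.62384033203125, 338.2641906738281), (236.24838256835938, 157.7857208251953), 7.597215175628662)
shift [  4.39 -14.08   0.02] wz 0.05 tilt fix wx wy [-0.02  0.02] q6 end 1.69 r 0.555
```

Request:
{"method": "servo_tool", "body": {"increments": [{"dx":-0.1,"dy":0,"dz":-0.9,"wx":0,"wy":0,"wz":0,"jaw":-1},{"dx":-0.1,"dy":0,"dz":-0.9,"wx":0,"wy":0,"wz":0,"jaw":-1},{"dx":-0.1,"dy":0,"dz":-0.9,"wx":0,"wy":0,"wz":0,"jaw":-1},{"dx":-0.1,"dy":0,"dz":-0.9,"wx":0,"wy":0,"wz":0,"jaw":-1},{"dx":-0.1,"dy":0,"dz":-0.9,"wx":0,"wy":0,"wz":0,"jaw":-1},{"dx":-0.1,"dy":0,"dz":-0.9,"wx":0,"wy":0,"wz":0,"jaw":-1},{"dx":0,"dy":0,"dz":0,"wx":0,"wy":0,"wz":0,"jaw":-1},{"dx":0,"dy":0,"dz":0,"wx":0,"wy":0,"wz":0,"jaw":-1}]}}

```text
clock: 50.2
tool_pos: [0.4545, -0.0467, 0.2651]
orientation: [-3.141, 0.001, 0.357]
contact_force: [-1.0, 0.8, -3.0]
gripper_width: 0.0137
finger_force: 79.5
```

```bash
cat >> h.py <<'E'
def dirs(C,im,ctr):
    for z,r0,r1 in ((.048,.0215,.0255),(.024,.030,.036)):
        A=np.arange(0,360,2); best=[]
        for t in np.radians(A):
            best.append(np.mean([im[tuple(np.clip(np.round(proj(C,[ctr[0]+r*np.cos(t),ctr[1]+r*np.sin(t),z])).astype(int)[::-1],0,[419,559]))].max() for r in np.linspace(r0,r1,5)]))
        i=np.argsort(best)[:5]; print(z,[(int(A[k]),int(best[k])) for k in i])
E
python3 - <<'E'
from h import *
C,im=snap('w22'); N=nut(C,im,(.5548,-.0098)); print(N); dirs(C,im,N['centre']); print(proj(C,np.r_[N['centre'],.064]))
E
```

```text
{'flat_normal_deg': np.float64(3.0000000000000004), 'widths_mm': array([30.6, 30.4, 30.4]), 'centre': array([ 0.55377615, -0.01046596]), 'bigW': array([33.4, 33.6, 33.9])}
0.048 [(282, 44), (284, 45), (280, 49), (286, 57), (278, 68)]
0.024 [(282, 49), (284, 50), (280, 69), (286, 72), (238, 85)]
[283.22351332  57.37627396]
```

Stand b is steady and its collar is locked, with dot and line both at 283°. The nut reads only 0.69 rad, so the back-off dragged it. I'll re-engage better centred.

```bash
python3 - <<'E'
from h import *
go([.4767,-.0602,.13],np.radians(33))
E
```

```text
shift [0.67 0.84 5.37] wz -2.74 tilt fix wx wy [-0.02  0.03] q6 end 0.69 r 0.48
```

Request:
{"method": "servo_tool", "body": {"increments": [{"dx":0.335,"dy":0.42,"dz":0.7,"wx":0,"wy":0,"wz":0,"jaw":-1},{"dx":0.335,"dy":0.42,"dz":0.7,"wx":0,"wy":0,"wz":0,"jaw":-1},{"dx":0,"dy":0,"dz":0.8,"wx":0,"wy":0,"wz":-0.9,"jaw":-1},{"dx":0,"dy":0,"dz":0.8,"wx":0,"wy":0,"wz":-0.9,"jaw":-1},{"dx":0,"dy":0,"dz":0.8,"wx":0,"wy":0,"wz":-0.94,"jaw":-1},{"dx":0,"dy":0,"dz":0.8,"wx":0,"wy":0,"wz":0,"jaw":-1},{"dx":0,"dy":0,"dz":0.77,"wx":0,"wy":0,"wz":0,"jaw":-1},{"dx":0,"dy":0,"dz":0,"wx":0,"wy":0,"wz":0,"jaw":-1}]}}

```text
clock: 51.05
tool_pos: [0.4737, -0.0593, 0.127]
orientation: [-3.133, 0.007, 0.576]
contact_force: [-0.7, 0.7, -2.3]
gripper_width: 0.0139
finger_force: 79.3
```

Request:
{"method": "servo_tool", "body": {"increments": [{"dx":0,"dy":0,"dz":0,"wx":0,"wy":0,"wz":0,"jaw":-1},{"dx":0,"dy":0,"dz":0,"wx":0,"wy":0,"wz":0,"jaw":-1},{"dx":0,"dy":0,"dz":0,"wx":0,"wy":0,"wz":0,"jaw":-1}]}}

```text
clock: 51.35
tool_pos: [0.4788, -0.0609, 0.1331]
orientation: [3.14, -0.001, 0.576]
contact_force: [-0.3, -0.8, -1.8]
gripper_width: 0.0137
finger_force: 79.3
```

```bash
python3 - <<'E'
from h import *
C,im=snap('w23'); N=nut(C,im,(.5545,-.0098)); print(N)
T=toolT(); print('nut in tool',T[:3,:3].T@(np.r_[N['centre'],.064]-T[:3,3]))
C15,i15=load('w15'); T=pickle.load(open('w15.pkl','rb')); n=nut(C15,i15,(.5695,.163)); print('a: ',T[:3,:3].T@(np.r_[n['centre'],.064]-T[:3,3]))
g=lambda im,r:[int(x) for x in np.where(np.abs(np.diff(cv2.GaussianBlur(im,(3,3),0)[r,190:370].astype(int).max(1)))>12)[0]+190]
for r in (20,102): print(r,g(im,r),g(i15,r))
go([.4767,-.0602,.0705],np.radians(33))
E
```

```text
{'flat_normal_deg': np.float64(2.5), 'widths_mm': array([30.3, 30.3, 30.1]), 'centre': array([ 0.55436582, -0.01021121]), 'bigW': array([33.3, 34.5, 33.8])}
nut in tool [ 0.09094792 -0.00143366  0.06922605]
a:  [0.0923301  0.00024939 0.06529697]
20 [216, 240, 242, 243, 244, 322, 323, 349, 350] [207, 208, 234, 235, 238, 239, 240, 242, 243, 244, 248, 249, 250, 325, 326, 328, 329, 356, 357]
102 [208, 210, 211, 212, 213, 216, 217, 218, 240, 241, 243, 244, 245, 323, 324, 346, 347, 364, 365, 366] [210, 211, 236, 237, 240, 241, 242, 326, 351]
shift [-0.06 -0.07  2.5 ] wz 0.01 tilt fix wx wy [ 0.02 -0.02] q6 end 0.69 r 0.48
```

```bash
python3 - <<'E'
from h import *
g=lambda im,r:[int(x) for x in np.where(np.abs(np.diff(cv2.GaussianBlur(im,(3,3),0)[r,195:365].astype(int).max(1)))>12)[0]+195]
for n in ('w14','w15','w18','w19','w20','w21','w22','w23'):
    _,im=load(n); print(n,[g(im,r) for r in (20,104)])
_,a=load('w20');_,b=load('w21');_,c=load('w22');_,d=load('w23')
o=np.hstack([x[:190,190:375] for x in (a,b,c,d)]); cv2.imwrite('pics/m4.png',o[:, :])
print(o.shape)
E
```

```text
w14 [[195, 196, 197, 198, 206, 207, 208, 209, 233, 234, 235, 236, 237, 324, 325, 326, 327, 328, 329, 354, 355, 356, 357], [209, 210, 211, 212, 235, 236, 237, 238, 239, 240, 322, 323, 324, 325, 326, 327, 351, 352, 353, 354]]
w15 [[207, 208, 234, 235, 238, 239, 240, 242, 243, 244, 248, 249, 250, 325, 326, 328, 329, 356, 357], [210, 211, 236, 237, 240, 241, 242, 326, 351]]
w18 [[232, 233, 234, 236, 237, 238, 283, 287, 288, 289, 290, 294, 295, 296, 305, 306, 307, 323, 324, 326, 327, 328, 353, 354], [234, 235, 236, 237, 239, 240, 324, 325, 326, 350, 351]]
w19 [[207, 208, 233, 234, 235, 236, 238, 239, 240, 308, 309, 328, 329, 354, 355], [210, 211, 212, 235, 236, 237, 238, 239, 240, 241, 242, 309, 326, 327, 351]]
w20 [[207, 208, 234, 235, 237, 238, 239, 240, 324, 325, 326, 328, 329, 356, 357], [210, 211, 236, 237, 240, 241, 242, 248, 249, 250, 266, 267, 311, 312, 315, 316, 326, 327, 360, 361]]
w21 [[240, 241, 243, 244, 322, 323, 349, 350], [240, 241, 243, 244, 245, 296, 323, 324, 346, 347]]
w22 [[195, 196, 216, 240, 242, 243, 244, 250, 251, 252, 253, 257, 258, 259, 260, 322, 323, 349, 350], [217, 240, 241, 243, 244, 245, 323, 324, 348, 349]]
w23 [[216, 240, 242, 243, 244, 322, 323, 349, 350], [213, 214, 217, 218, 240, 241, 243, 244, 245, 281, 282, 285, 288, 323, 324, 346, 347, 363]]
(190, 740, 3)
```

View pics/m4.png

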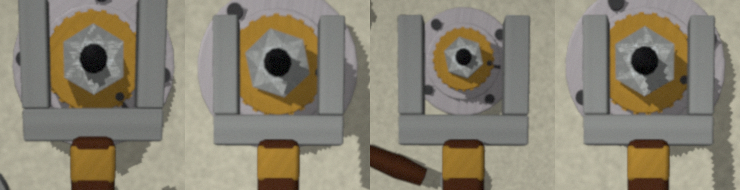

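Picture: after nut b (frames 2–4) the jaws sit lower and further back in the image than before (frame 1). The spanner pitched in the grip when it was lifted. I'll estimate the pitch by PnP, then re-lay and regrip it on the mat.

```bash
python3 - <<'E'
from h import *
def edges(im,axis,k,a,b,th=10):
    v=cv2.GaussianBlur(im,(3,3),0).astype(int).max(2); v=v[a:b,k] if axis=='col' else v[k,a:b]
    d=np.diff(v); return [(int(i+a),int(d[i])) for i in np.where(np.abs(d)>th)[0]]
C,im=load('w23')
for c in (225,232,330,336): print('col',c,edges(im,'col',c,2,40), edges(im,'col',c,100,160))
for r in (25,60,95): print('row',r,edges(im,'row',r,200,260),edges(im,'row',r,305,370))
print('crossbar row125',edges(im,'row',128,195,230),edges(im,'row',128,335,375), 'mid col 283',edges(im,'col',255,100,160))
E
```

```text
col 225 [(13, -12), (14, -14)] [(111, -13), (112, -13), (114, 13), (115, 13), (142, -14), (144, 25), (145, 28), (146, 15)]
col 232 [(13, -11)] [(111, -13), (112, -14), (114, 13), (115, 13), (142, -18), (144, 22), (145, 31), (146, 16)]
col 330 [] [(111, -12), (112, -18), (115, 16), (116, 11), (142, -15), (143, -19), (145, 14), (146, 22), (147, 22), (148, 15)]
col 336 [(14, -11)] [(112, -15), (113, -12), (115, 16), (116, 12), (142, -14), (143, -17), (146, 21), (147, 25), (148, 20)]
row 25 [(216, -11), (239, -12), (240, -20), (241, -21), (243, 27), (244, 41), (245, 22)] [(321, -18), (322, -20), (324, 13), (325, 13), (349, 26), (350, 19)]
row 60 [(239, -11), (240, -20), (241, -23), (243, 18), (244, 34), (245, 26)] [(317, 14), (318, 14), (321, -22), (322, -19), (324, 16), (325, 13), (349, 19), (350, 11), (358, -15), (359, -11), (365, 19), (366, 20)]
row 95 [(209, -24), (210, -35), (211, -25), (216, 17), (217, 26), (218, 22), (240, -19), (241, -23), (242, -11), (243, 15), (244, 31), (245, 24), (246, 11)] [(323, 16), (324, 16), (346, -12), (347, -13), (367, 11), (368, 15)]
crossbar row125 [(217, -15), (218, -14)] [(346, -11), (364, 13), (365, 22), (366, 18)] mid col 283 [(113, -13), (142, -18), (143, -12), (144, 14), (145, 34), (146, 25)]
```

```bash
cat >> h.py <<'E'
def pnp(px,pts):
    c=arm.calibration('wrist'); f=210/np.tan(np.radians(c['fov_y'])/2); K=np.array([[f,0,c['cx']],[0,f,c['cy']],[0,0,1]]); 
    C=dict(f=f,cx=c['cx'],cy=c['cy'],k=c['k1'],M=np.eye(4)); n=[]
    for p in px: v=ray(C,p)[1]; n.append(v[:2]/v[2])
    ok,r,t=cv2.solvePnP(np.array(pts,float)/1000,np.array(n),np.eye(3),None)
    M=np.eye(4); M[:3,:3]=cv2.Rodrigues(r)[0]; M[:3,3]=t[:,0]; M=c['T_tool_cam']@M
    q,_=cv2.projectPoints(np.array(pts,float)/1000,r,t,np.eye(3),None); print('resid px',np.round(np.abs(q[:,0]-n).max()*f,2))
    return M
E
python3 - <<'E'
from h import *
M=pnp([(240.3,14),(325.2,14),(215.7,14),(350.5,14),(241.2,113.5),(323.7,113.5),(217.7,142.5),(346.2,142.5)],[(17,16,10),(17,-16,10),(17,26,10),(17,-26,10),(-22,16,10),(-22,-16,10),(-32,26,10),(-32,-26,10)])
print(np.round(M,4))
# level pre-slip reference (w20) : rear gap row 108, crossbar rear 141
R=M[:3,:3]; print('spanner x axis in tool',R[:,0],'pitch deg',np.degrees(np.arcsin(R[2,0])),'gap ctr',M[:3,3],'grip pt',(M@[-.09,0,.01,1])[:3])
E
```

```text
resid px 2.09
[[ 9.923e-01  2.900e-03  1.242e-01  8.660e-02]
 [ 4.700e-03 -9.999e-01 -1.440e-02  4.000e-04]
 [ 1.242e-01  1.490e-02 -9.922e-01  3.080e-02]
 [ 0.000e+00  0.000e+00  0.000e+00  1.000e+00]]
spanner x axis in tool [0.99225146 0.00470822 0.12415665] pitch deg 7.132055916594621 gap ctr [0.08661023 0.0003971  0.03077994] grip pt [-0.00145028 -0.00017095  0.00968434]
```

The spanner is pitched 7.1° (0.124 rad). Tilting the tool about its y axis by +0.124 levels it, so no regrip is needed.

Request:
{"method": "servo_tool", "body": {"increments": [{"dx":0,"dy":0,"dz":0,"wx":0,"wy":0.78,"wz":0,"jaw":-1},{"dx":0,"dy":0,"dz":0,"wx":0,"wy":0.77,"wz":0,"jaw":-1},{"dx":0,"dy":0,"dz":0,"wx":0,"wy":0,"wz":0,"jaw":-1},{"dx":0,"dy":0,"dz":0,"wx":0,"wy":0,"wz":0,"jaw":-1},{"dx":0,"dy":0,"dz":0,"wx":0,"wy":0,"wz":0,"jaw":-1}], "newtons": 110}}

```text
clock: 51.9
tool_pos: [0.4785, -0.0608, 0.1326]
orientation: [3.141, -0.124, 0.577]
contact_force: [-0.6, 0.5, -2.5]
gripper_width: 0.0132
finger_force: 111.9
```

```bash
python3 - <<'E'
from h import *
C,im=snap('w24'); T=toolT(); print(T[:3,0],T[:3,3]); N=nut(C,im,(.554,-.0105)); print(N)
M=pnp([(240.3,14),(325.2,14),(215.7,14),(350.5,14),(241.2,113.5),(323.7,113.5),(217.7,142.5),(346.2,142.5)],[(17,16,10),(17,-16,10),(17,26,10),(17,-26,10),(-22,16,10),(-22,-16,10),(-32,26,10),(-32,-26,10)])
W=T@M; print('spanner in world: x axis',np.round(W[:3,0],3),'gap',np.round(W[:3,3],4),'yaw deg',np.degrees(np.arctan2(W[1,0],W[0,0])))
# shift (camera-frame consistent) to bring gap centre onto nut centre
d=np.r_[N['centre']-W[:2,3], .0525-W[2,3]]; print('world',d,'tool units',np.round(T[:3,:3].T@d/.025,3), 'down in tool',T[:3,:3].T@[0,0,-1])
_,i0=load('w23'); print(np.abs(im[110:150,195:365].astype(int)-i0[110:150,195:365]).mean())
E
```

```text
[0.83166502 0.54132844 0.12368032] [ 0.47853793 -0.06068401  0.13247677]
{'flat_normal_deg': np.float64(3.0000000000000004), 'widths_mm': array([30.8, 30.9, 29.6]), 'centre': array([ 0.55411828, -0.01037119]), 'bigW': array([33.9, 34.4, 34.1])}
resid px 2.09
spanner in world: x axis [ 0.841  0.541 -0.   ] gap [ 0.554  -0.012   0.1127] yaw deg 32.783587307656184
world [ 6.92345138e-05  1.66522649e-03 -6.01500308e-02] tool units [-0.259 -0.056  2.392] down in tool [-1.23680316e-01 -8.43848515e-04  9.92321756e-01]
8.166029411764706
```

Request:
{"method": "servo_tool", "body": {"increments": [{"dx":0.036,"dy":-0.056,"dz":0,"wx":0,"wy":0,"wz":0,"jaw":-1},{"dx":-0.06,"dy":0,"dz":0.478,"wx":0,"wy":0,"wz":0,"jaw":-1},{"dx":-0.06,"dy":0,"dz":0.478,"wx":0,"wy":0,"wz":0,"jaw":-1},{"dx":-0.06,"dy":0,"dz":0.478,"wx":0,"wy":0,"wz":0,"jaw":-1},{"dx":0,"dy":0,"dz":0,"wx":0,"wy":0,"wz":0,"jaw":-1},{"dx":-0.03,"dy":0,"dz":0.239,"wx":0,"wy":0,"wz":0,"jaw":-1},{"dx":0,"dy":0,"dz":0,"wx":0,"wy":0,"wz":0,"jaw":-1}]}}

```text
clock: 52.65
tool_pos: [0.4774, -0.0589, 0.0892]
orientation: [-3.14, -0.123, 0.576]
contact_force: [-0.0, -0.8, -1.7]
gripper_width: 0.0129
finger_force: 111.9
```

Request:
{"method": "servo_tool", "body": {"increments": [{"dx":-0.03,"dy":0,"dz":0.239,"wx":0,"wy":0,"wz":0,"jaw":-1},{"dx":-0.03,"dy":0,"dz":0.239,"wx":0,"wy":0,"wz":0,"jaw":-1},{"dx":-0.03,"dy":0,"dz":0.239,"wx":0,"wy":0,"wz":0,"jaw":-1},{"dx":0,"dy":0,"dz":0,"wx":0,"wy":0,"wz":0,"jaw":-1},{"dx":0,"dy":0,"dz":0,"wx":0,"wy":0,"wz":0,"jaw":-1}]}}

```text
clock: 53.15
tool_pos: [0.4777, -0.059, 0.0717]
orientation: [-3.141, -0.124, 0.576]
contact_force: [-0.7, 0.3, -2.2]
gripper_width: 0.0128
finger_force: 111.9
```

```bash
python3 -c "
from h import *
mom((.5533,-.0107)); print(arm.sense()['orientation'],arm.sense()['wrist_torque'])"
```

```text
Mnut -0.132 yaw 0.576 F [-0.7  0.3 -2.2] r 89.7 gap ctr [ 0.554  -0.0094] z 0.0717
[-3.14104488 -0.12369435  0.57623198] [-0.15112609  0.07318223 -0.07811934]
```

Request:
{"method": "servo_tool", "body": {"increments": [{"dx":0.005,"dy":-0.142,"dz":0,"wx":-0.062,"wy":0,"wz":0.496,"jaw":-1},{"dx":0.005,"dy":-0.142,"dz":0,"wx":-0.062,"wy":0,"wz":0.496,"jaw":-1},{"dx":0.005,"dy":-0.142,"dz":0,"wx":-0.062,"wy":0,"wz":0.496,"jaw":-1},{"dx":0.005,"dy":-0.142,"dz":0,"wx":-0.062,"wy":0,"wz":0.496,"jaw":-1},{"dx":0.005,"dy":-0.142,"dz":0,"wx":-0.062,"wy":0,"wz":0.496,"jaw":-1},{"dx":0.005,"dy":-0.142,"dz":0,"wx":-0.062,"wy":0,"wz":0.496,"jaw":-1}]}}

```text
clock: 53.75
tool_pos: [0.4687, -0.0397, 0.0722]
orientation: [3.141, -0.124, 0.335]
contact_force: [0.4, 0.2, -3.0]
gripper_width: 0.013
finger_force: 111.9
```

```bash
python3 -c "
from h import *
mom((.5533,-.0107)); print(arm.sense()['orientation'],arm.sense()['wrist_torque'])"
```

```text
Mnut 0.142 yaw 0.335 F [ 0.4  0.2 -3. ] r 89.5 gap ctr [ 0.5546 -0.0097] z 0.0722
[ 3.14139403 -0.12392028  0.33538853] [-0.01802635  0.24510182  0.15039491]
```

Request:
{"method": "servo_tool", "body": {"increments": [{"dx":0.005,"dy":-0.142,"dz":0,"wx":-0.062,"wy":0,"wz":0.496,"jaw":-1},{"dx":0.005,"dy":-0.142,"dz":0,"wx":-0.062,"wy":0,"wz":0.496,"jaw":-1}]}}

```text
clock: 53.95
tool_pos: [0.4666, -0.0328, 0.0722]
orientation: [3.142, -0.124, 0.255]
contact_force: [-1.4, 0.2, -1.9]
gripper_width: 0.0134
finger_force: 111.9
```

```bash
python3 -c "
from h import *
mom((.5533,-.0107)); print(arm.sense()['orientation'],arm.sense()['wrist_torque'])"
```

```text
Mnut 0.146 yaw 0.255 F [-1.4  0.2 -1.9] r 89.5 gap ctr [ 0.5546 -0.0098] z 0.0722
[ 3.14155034 -0.12369854  0.25545869] [0.00265571 0.28316045 0.19366283]
```

Nut friction only (0.14), so the nut is turning. I'll continue in small steps.

Request:
{"method": "servo_tool", "body": {"increments": [{"dx":0.002,"dy":-0.071,"dz":0,"wx":-0.031,"wy":0,"wz":0.248,"jaw":-1},{"dx":0.002,"dy":-0.071,"dz":0,"wx":-0.031,"wy":0,"wz":0.248,"jaw":-1},{"dx":0.002,"dy":-0.071,"dz":0,"wx":-0.031,"wy":0,"wz":0.248,"jaw":-1}]}}

```text
clock: 54.25
tool_pos: [0.4654, -0.0276, 0.072]
orientation: [-3.141, -0.123, 0.196]
contact_force: [-0.8, 0.2, -0.7]
gripper_width: 0.0134
finger_force: 112.0
```

```bash
python3 -c "
from h import *
mom((.5533,-.0107)); print(arm.sense()['orientation'],arm.sense()['wrist_torque'])"
```

```text
Mnut 0.207 yaw 0.196 F [-0.8  0.2 -0.7] r 89.5 gap ctr [ 0.5547 -0.0099] z 0.072
[-3.14136797 -0.12344102  0.19559695] [0.06935479 0.36289581 0.23923264]
```

Request:
{"method": "servo_tool", "body": {"increments": [{"dx":0.002,"dy":-0.071,"dz":0,"wx":-0.031,"wy":0,"wz":0.248,"jaw":-1},{"dx":0.002,"dy":-0.071,"dz":0,"wx":-0.031,"wy":0,"wz":0.248,"jaw":-1}]}}

```text
clock: 54.45
tool_pos: [0.4652, -0.0242, 0.0721]
orientation: [3.141, -0.124, 0.156]
contact_force: [-1.5, 0.4, -1.6]
gripper_width: 0.0131
finger_force: 112.0
```

```bash
python3 -c "
from h import *
mom((.5533,-.0107)); print(arm.sense()['orientation'],arm.sense()['wrist_torque'])"
```

```text
Mnut 0.324 yaw 0.156 F [-1.5  0.4 -1.6] r 89.2 gap ctr [ 0.5551 -0.0101] z 0.0721
[ 3.14128165 -0.12409422  0.15553075] [0.01811774 0.24666991 0.37953115]
```

Request:
{"method": "servo_tool", "body": {"increments": [{"dx":0.002,"dy":-0.071,"dz":0,"wx":-0.031,"wy":0,"wz":0.248,"jaw":-1},{"dx":0,"dy":0,"dz":0,"wx":0,"wy":0,"wz":0,"jaw":-1}]}}

```text
clock: 54.65
tool_pos: [0.4652, -0.0224, 0.0722]
orientation: [3.141, -0.125, 0.136]
contact_force: [-0.2, -0.9, -2.5]
gripper_width: 0.0133
finger_force: 111.9
```

```bash
python3 - <<'E'
from h import *
mom((.5533,-.0107))
C,im=snap('w25'); p,A=tip(C,im,(.5545,-.0105)); c=plane(C,p,.072)[:2]; print(p,A,c)
# nut top edge angle: brass/grey boundary only inside the gap: sample brightness transitions -> angular profile of first brass pixel
hsv=cv2.cvtColor(im,cv2.COLOR_BGR2HSV); prof=[]
for a in range(0,360,4):
    t=np.radians(a); r_=None
    for r in np.arange(.012,.021,.00025):
        x,y=np.round(proj(C,[c[0]+r*np.cos(t),c[1]+r*np.sin(t),.064])).astype(int)
        if not(0<=y<420): break
        if hsv[y,x,1]>95 and 5<hsv[y,x,0]<35: r_=r;break
    prof.append((a,None if r_ is None else round(r_*1000,1)))
print(prof)
E
```

```text
Mnut 0.385 yaw 0.136 F [-0.2 -0.9 -2.5] r 88.8 gap ctr [ 0.5554 -0.0101] z 0.0722
[281.70753656  52.28008999] 889 [ 0.554239   -0.01019777]
[(0, np.float64(15.8)), (4, np.float64(16.0)), (8, np.float64(16.3)), (12, np.float64(16.8)), (16, np.float64(17.3)), (20, np.float64(17.8)), (24, np.float64(17.3)), (28, np.float64(17.0)), (32, np.float64(16.3)), (36, np.float64(16.0)), (40, np.float64(15.8)), (44, np.float64(15.5)), (48, np.float64(15.5)), (52, np.float64(15.5)), (56, np.float64(15.8)), (60, np.float64(15.8)), (64, np.float64(16.0)), (68, np.float64(16.0)), (72, None), (76, None), (80, None), (84, None), (88, None), (92, None), (96, None), (100, None), (104, None), (108, None), (112, None), (116, None), (120, np.float64(15.8)), (124, np.float64(15.8)), (128, np.float64(16.0)), (132, np.float64(16.5)), (136, np.float64(17.0)), (140, np.float64(17.5)), (144, np.float64(17.5)), (148, np.float64(17.5)), (152, np.float64(17.0)), (156, np.float64(16.8)), (160, np.float64(16.5)), (164, np.float64(16.3)), (168, np.float64(16.3)), (172, np.float64(16.0)), (176, np.float64(16.0)), (180, 
[... 274 characters left out ...]
 np.float64(15.8)), (228, np.float64(15.5)), (232, np.float64(15.5)), (236, np.float64(15.5)), (240, np.float64(15.8)), (244, np.float64(15.8)), (248, np.float64(16.5)), (252, None), (256, None), (260, None), (264, None), (268, None), (272, None), (276, None), (280, None), (284, None), (288, None), (292, None), (296, None), (300, np.float64(15.8)), (304, np.float64(15.8)), (308, np.float64(16.0)), (312, np.float64(16.3)), (316, np.float64(17.0)), (320, np.float64(17.5)), (324, np.float64(17.3)), (328, np.float64(16.8)), (332, np.float64(16.3)), (336, np.float64(16.0)), (340, np.float64(15.8)), (344, np.float64(15.8)), (348, np.float64(15.8)), (352, np.float64(15.8)), (356, np.float64(15.8))]
```

Nut b's corners are at 20.7°, which matches its stop at 20.9°. I'll back off gently and watch the corners.

Request:
{"method": "servo_tool", "body": {"increments": [{"dx":-0.002,"dy":0.071,"dz":0,"wx":0.031,"wy":0,"wz":-0.248,"jaw":-1},{"dx":-0.002,"dy":0.071,"dz":0,"wx":0.031,"wy":0,"wz":-0.248,"jaw":-1},{"dx":-0.002,"dy":0.071,"dz":0,"wx":0.031,"wy":0,"wz":-0.248,"jaw":-1},{"dx":-0.002,"dy":0.071,"dz":0,"wx":0.031,"wy":0,"wz":-0.248,"jaw":-1},{"dx":0,"dy":0,"dz":0,"wx":0,"wy":0,"wz":0,"jaw":-1}]}}

```text
clock: 55.2
tool_pos: [0.4662, -0.0297, 0.0722]
orientation: [-3.142, -0.125, 0.217]
contact_force: [2.2, 3.5, -2.5]
gripper_width: 0.0129
finger_force: 111.8
```

```bash
cat >> h.py <<'E'
def corners(C,im,g):
    p,A=tip(C,im,g); c=plane(C,p,.072)[:2]; hsv=cv2.cvtColor(im,cv2.COLOR_BGR2HSV); z=0;n=0
    for a in np.arange(0,360,2):
        t=np.radians(a)
        for r in np.arange(.012,.021,.00025):
            x,y=np.round(proj(C,[c[0]+r*np.cos(t),c[1]+r*np.sin(t),.064])).astype(int)
            if not(0<=y<420): break
            if hsv[y,x,1]>95 and 5<hsv[y,x,0]<35: z+=(r-.0163)*np.exp(6j*t);n+=1;break
    print('corner deg mod 60',round(np.degrees(np.angle(z))/6%60,1),n)
E
python3 - <<'E'
from h import *
C,im=load('w25'); corners(C,im,(.5545,-.0105))
mom((.5533,-.0107)); C,im=snap('w26'); corners(C,im,(.5545,-.0105))
E
```

```text
corner deg mod 60 21.9 133
Mnut 0.087 yaw 0.217 F [ 2.2  3.5 -2.5] r 89.1 gap ctr [ 0.5551 -0.0101] z 0.0722
corner deg mod 60 24.2 130
```

The wedged jaws drag the nut a little. I'll retighten, then back off with small roll jiggles about the spanner axis to break the friction.

Request:
{"method": "servo_tool", "body": {"increments": [{"dx":0.002,"dy":-0.071,"dz":0,"wx":-0.031,"wy":0,"wz":0.248,"jaw":-1},{"dx":0.002,"dy":-0.071,"dz":0,"wx":-0.031,"wy":0,"wz":0.248,"jaw":-1},{"dx":0.002,"dy":-0.071,"dz":0,"wx":-0.031,"wy":0,"wz":0.248,"jaw":-1},{"dx":0.002,"dy":-0.071,"dz":0,"wx":-0.031,"wy":0,"wz":0.248,"jaw":-1},{"dx":0,"dy":0,"dz":0,"wx":0,"wy":0,"wz":0,"jaw":-1}]}}

```text
clock: 55.75
tool_pos: [0.4648, -0.0227, 0.0722]
orientation: [3.14, -0.124, 0.137]
contact_force: [1.1, 0.0, -2.0]
gripper_width: 0.0132
finger_force: 112.0
```

```bash
python3 - <<'E'
from h import *
mom((.5533,-.0107)); C,im=snap('w27'); corners(C,im,(.5545,-.0105))
E
```

```text
Mnut 0.353 yaw 0.137 F [ 1.1  0.  -2. ] r 89.3 gap ctr [ 0.5549 -0.0103] z 0.0722
corner deg mod 60 21.8 133
```

Request:
{"method": "servo_tool", "body": {"increments": [{"dx":0,"dy":0.018,"dz":0,"wx":0.25,"wy":0,"wz":-0.03,"jaw":-1},{"dx":0,"dy":0.018,"dz":0,"wx":-0.5,"wy":0,"wz":-0.12,"jaw":-1},{"dx":0,"dy":0.018,"dz":0,"wx":0.5,"wy":0,"wz":0,"jaw":-1},{"dx":0,"dy":0.018,"dz":0,"wx":-0.5,"wy":0,"wz":-0.12,"jaw":-1},{"dx":0,"dy":0.018,"dz":0,"wx":0.5,"wy":0,"wz":0,"jaw":-1},{"dx":0,"dy":0.018,"dz":0,"wx":-0.5,"wy":0,"wz":-0.12,"jaw":-1},{"dx":0,"dy":0.018,"dz":0,"wx":0.5,"wy":0,"wz":0,"jaw":-1},{"dx":0,"dy":0.018,"dz":0,"wx":-0.21,"wy":0,"wz":-0.1,"jaw":-1}]}}

```text
clock: 56.6
tool_pos: [0.4656, -0.0263, 0.0722]
orientation: [3.14, -0.125, 0.174]
contact_force: [2.8, 4.6, -2.0]
gripper_width: 0.0131
finger_force: 112.0
```

```bash
python3 - <<'E'
from h import *
mom((.5533,-.0107)); C,im=snap('w28'); corners(C,im,(.5545,-.0105)); print(arm.sense()['orientation'])
E
```

```text
Mnut 0.226 yaw 0.174 F [ 2.8  4.6 -2. ] r 89.0 gap ctr [ 0.5553 -0.0106] z 0.0722
corner deg mod 60 21.7 130
[ 3.13905032 -0.12490944  0.17476672]
```

Request:
{"method": "servo_tool", "body": {"increments": [{"dx":0,"dy":0.018,"dz":0,"wx":0.25,"wy":0,"wz":-0.03,"jaw":-1},{"dx":0,"dy":0.018,"dz":0,"wx":-0.5,"wy":0,"wz":-0.12,"jaw":-1},{"dx":0,"dy":0.018,"dz":0,"wx":0.5,"wy":0,"wz":0,"jaw":-1},{"dx":0,"dy":0.018,"dz":0,"wx":-0.5,"wy":0,"wz":-0.12,"jaw":-1},{"dx":0,"dy":0.018,"dz":0,"wx":0.5,"wy":0,"wz":0,"jaw":-1},{"dx":0,"dy":0.018,"dz":0,"wx":-0.5,"wy":0,"wz":-0.12,"jaw":-1},{"dx":0,"dy":0.018,"dz":0,"wx":0.5,"wy":0,"wz":0,"jaw":-1},{"dx":0,"dy":0.018,"dz":0,"wx":-0.21,"wy":0,"wz":-0.1,"jaw":-1}]}}

```text
clock: 57.45
tool_pos: [0.4655, -0.0298, 0.0719]
orientation: [3.138, -0.123, 0.214]
contact_force: [0.3, 4.3, 0.3]
gripper_width: 0.0131
finger_force: 112.1
```

Request:
{"method": "servo_tool", "body": {"increments": [{"dx":0,"dy":0.018,"dz":0,"wx":0.25,"wy":0,"wz":-0.03,"jaw":-1},{"dx":0,"dy":0.018,"dz":0,"wx":-0.5,"wy":0,"wz":-0.12,"jaw":-1},{"dx":0,"dy":0.018,"dz":0,"wx":0.5,"wy":0,"wz":0,"jaw":-1},{"dx":0,"dy":0.018,"dz":0,"wx":-0.5,"wy":0,"wz":-0.12,"jaw":-1},{"dx":0,"dy":0.018,"dz":0,"wx":0.5,"wy":0,"wz":0,"jaw":-1},{"dx":0,"dy":0.018,"dz":0,"wx":-0.5,"wy":0,"wz":-0.12,"jaw":-1},{"dx":0,"dy":0.018,"dz":0,"wx":0.5,"wy":0,"wz":0,"jaw":-1},{"dx":0,"dy":0.018,"dz":0,"wx":-0.21,"wy":0,"wz":-0.1,"jaw":-1}]}}

```text
clock: 58.25
tool_pos: [0.4662, -0.0334, 0.0717]
orientation: [3.135, -0.122, 0.254]
contact_force: [0.6, 3.8, -1.7]
gripper_width: 0.0128
finger_force: 112.0
```

```bash
python3 - <<'E'
from h import *
mom((.5533,-.0107)); C,im=snap('w29'); corners(C,im,(.5545,-.0105)); print(arm.sense()['orientation'])
E
```

```text
Mnut 0.026 yaw 0.254 F [ 0.6  3.8 -1.7] r 90.0 gap ctr [ 0.5543 -0.0105] z 0.0717
corner deg mod 60 21.6 122
[ 3.13455323 -0.12250314  0.25451767]
```

Request:
{"method": "servo_tool", "body": {"increments": [{"dx":0,"dy":0.018,"dz":0,"wx":0.25,"wy":0,"wz":-0.03,"jaw":-1},{"dx":0,"dy":0.018,"dz":0,"wx":-0.5,"wy":0,"wz":-0.12,"jaw":-1},{"dx":0,"dy":0.018,"dz":0,"wx":0.5,"wy":0,"wz":0,"jaw":-1},{"dx":0,"dy":0.018,"dz":0,"wx":-0.5,"wy":0,"wz":-0.12,"jaw":-1},{"dx":0,"dy":0.018,"dz":0,"wx":0.5,"wy":0,"wz":0,"jaw":-1},{"dx":0,"dy":0.018,"dz":0,"wx":-0.5,"wy":0,"wz":-0.12,"jaw":-1},{"dx":0,"dy":0.018,"dz":0,"wx":0.5,"wy":0,"wz":0,"jaw":-1},{"dx":0,"dy":0.018,"dz":0,"wx":-0.16,"wy":0,"wz":-0.1,"jaw":-1}]}}

```text
clock: 59.1
tool_pos: [0.4677, -0.0369, 0.072]
orientation: [3.137, -0.123, 0.294]
contact_force: [-0.2, 3.2, -1.6]
gripper_width: 0.0136
finger_force: 111.9
```

Request:
{"method": "servo_tool", "body": {"increments": [{"dx":0,"dy":0.05,"dz":0,"wx":0.08,"wy":0,"wz":-0.25,"jaw":-1},{"dx":0,"dy":0.05,"dz":0,"wx":0.06,"wy":0,"wz":-0.25,"jaw":-1},{"dx":0,"dy":0,"dz":0,"wx":0,"wy":0,"wz":0,"jaw":-1},{"dx":0,"dy":0,"dz":0,"wx":0,"wy":0,"wz":0,"jaw":-1}]}}

```text
clock: 59.5
tool_pos: [0.4685, -0.0391, 0.0721]
orientation: [-3.139, -0.124, 0.334]
contact_force: [0.0, -0.3, -2.0]
gripper_width: 0.0134
finger_force: 111.9
```

```bash
python3 - <<'E'
from h import *
mom((.5533,-.0107)); C,im=snap('w30'); corners(C,im,(.5545,-.0105)); print(arm.sense()['orientation'])
E
```

```text
Mnut 0.048 yaw 0.334 F [ 0.  -0.3 -2. ] r 89.4 gap ctr [ 0.5545 -0.0092] z 0.0721
corner deg mod 60 20.9 114
[-3.13882117 -0.12359865  0.33451511]
```

Request:
{"method": "servo_tool", "body": {"increments": [{"dx":0.03,"dy":0,"dz":-0.24,"wx":0,"wy":0,"wz":0,"jaw":-1},{"dx":0.03,"dy":0,"dz":-0.24,"wx":0,"wy":0,"wz":0,"jaw":-1},{"dx":0.06,"dy":0,"dz":-0.48,"wx":0,"wy":0,"wz":0,"jaw":-1},{"dx":0.06,"dy":0,"dz":-0.48,"wx":0,"wy":0,"wz":0,"jaw":-1},{"dx":0.1,"dy":0,"dz":-0.8,"wx":0,"wy":0,"wz":0,"jaw":-1},{"dx":0.1,"dy":0,"dz":-0.8,"wx":0,"wy":0,"wz":0,"jaw":-1},{"dx":0,"dy":0,"dz":0,"wx":0,"wy":0,"wz":0,"jaw":-1},{"dx":0,"dy":0,"dz":0,"wx":0,"wy":0,"wz":0,"jaw":-1}]}}

```text
clock: 60.35
tool_pos: [0.4691, -0.0394, 0.1496]
orientation: [-3.14, -0.125, 0.335]
contact_force: [0.3, 1.2, -1.3]
gripper_width: 0.0134
finger_force: 111.9
```

```bash
python3 - <<'E'
from h import *
C,im=snap('w31'); N=nut(C,im,(.554,-.0105)); print(N); dirs(C,im,N['centre'])
def edges(im,axis,k,a,b,th=10):
    v=cv2.GaussianBlur(im,(3,3),0).astype(int).max(2); v=v[a:b,k] if axis=='col' else v[k,a:b]
    d=np.diff(v); return [(int(i+a),int(d[i])) for i in np.where(np.abs(d)>th)[0]]
for n in ('w23','w31'):
    _,i=load(n); print(n,edges(i,'col',225,100,160),edges(i,'row',25,200,260),edges(i,'row',25,305,370))
T=toolT(); print(T[:3,3],arm.sense()['orientation'])
# gap ctr in tool from PnP earlier: level pose after tilt
go([.448,.327,.14],.353)
E
```

```text
{'flat_normal_deg': np.float64(49.5), 'widths_mm': array([38.4, 29.7, 38.3]), 'centre': array([ 0.54972794, -0.0117143 ]), 'bigW': array([39.6, 39.6, 39.6])}
0.048 [(294, 55), (296, 56), (292, 56), (290, 57), (298, 73)]
0.024 [(224, 78), (276, 90), (226, 93), (222, 94), (122, 96)]
w23 [(111, -13), (112, -13), (114, 13), (115, 13), (142, -14), (144, 25), (145, 28), (146, 15)] [(216, -11), (239, -12), (240, -20), (241, -21), (243, 27), (244, 41), (245, 22)] [(321, -18), (322, -20), (324, 13), (325, 13), (349, 26), (350, 19)]
w31 [(111, -11), (112, -12), (115, 12), (142, -13), (144, 28), (145, 29), (146, 13)] [(216, -14), (217, -12), (240, -20), (241, -20), (243, 33), (244, 47), (245, 24)] [(320, -11), (321, -25), (322, -23), (324, 12), (325, 11), (348, 12), (349, 29), (350, 18)]
[ 0.46826658 -0.03911618  0.14850283] [-3.13805611 -0.12340572  0.3348132 ]
shift [  3.97 -14.09   0.89] wz -0.23 tilt fix wx wy [-0.04 -1.54] q6 end 1.65 r 0.555
```

```bash
python3 - <<'E'
from h import *
C,im=load('w31'); corners(C,im,(.554,-.0105)); p,A=tip(C,im,(.554,-.0105)); c=plane(C,p,.072); print(c); dirs(C,im,c[:2])
E
```

```text
corner deg mod 60 20.4 157
[ 0.55339851 -0.01064389  0.072     ]
0.048 [(282, 55), (286, 60), (284, 60), (280, 63), (288, 63)]
0.024 [(214, 69), (212, 73), (184, 73), (188, 73), (208, 74)]
```

```bash
python3 - <<'E'
from h import *
go([.4511,.3278,.1485],.353)
E
```

```text
shift [  4.14 -14.09   0.56] wz -0.23 tilt fix wx wy [-0.04 -1.54] q6 end 1.65 r 0.558
```

Request:
{"method": "servo_tool", "body": {"increments": [{"dx":0.26,"dy":-0.88,"dz":0.035,"wx":0,"wy":0,"wz":0,"jaw":-1},{"dx":0.26,"dy":-0.88,"dz":0.035,"wx":0,"wy":0,"wz":0,"jaw":-1},{"dx":0.26,"dy":-0.88,"dz":0.035,"wx":0,"wy":0,"wz":0,"jaw":-1},{"dx":0.26,"dy":-0.88,"dz":0.035,"wx":0,"wy":0,"wz":0,"jaw":-1},{"dx":0.26,"dy":-0.88,"dz":0.035,"wx":0,"wy":0,"wz":0,"jaw":-1},{"dx":0.26,"dy":-0.88,"dz":0.035,"wx":0,"wy":0,"wz":0,"jaw":-1},{"dx":0.26,"dy":-0.88,"dz":0.035,"wx":0,"wy":0,"wz":0,"jaw":-1},{"dx":0.26,"dy":-0.88,"dz":0.035,"wx":0,"wy":0,"wz":0,"jaw":-1}]}}

```text
clock: 61.2
tool_pos: [0.4589, 0.145, 0.1471]
orientation: [-3.137, -0.121, 0.335]
contact_force: [0.7, 0.4, -2.1]
gripper_width: 0.0131
finger_force: 111.9
```

Request:
{"method": "servo_tool", "body": {"increments": [{"dx":0.26,"dy":-0.88,"dz":0.035,"wx":0,"wy":0,"wz":0,"jaw":-1},{"dx":0.26,"dy":-0.88,"dz":0.035,"wx":0,"wy":0,"wz":0,"jaw":-1},{"dx":0.26,"dy":-0.88,"dz":0.035,"wx":0,"wy":0,"wz":0,"jaw":-1},{"dx":0.26,"dy":-0.88,"dz":0.035,"wx":0,"wy":0,"wz":0,"jaw":-1},{"dx":0.26,"dy":-0.88,"dz":0.035,"wx":0,"wy":0,"wz":0,"jaw":-1},{"dx":0.26,"dy":-0.88,"dz":0.035,"wx":0,"wy":0,"wz":0,"jaw":-1},{"dx":0.26,"dy":-0.88,"dz":0.035,"wx":0,"wy":0,"wz":0,"jaw":-1},{"dx":0.26,"dy":-0.88,"dz":0.035,"wx":0,"wy":0,"wz":0,"jaw":-1}]}}

```text
clock: 62.0
tool_pos: [0.4506, 0.3281, 0.1468]
orientation: [-3.139, -0.12, 0.335]
contact_force: [0.6, -0.3, -2.6]
gripper_width: 0.013
finger_force: 111.9
```

Request:
{"method": "servo_tool", "body": {"increments": [{"dx":0,"dy":0,"dz":0,"wx":0.03,"wy":0,"wz":-0.23,"jaw":-1},{"dx":0,"dy":0,"dz":0,"wx":0,"wy":0,"wz":0,"jaw":-1},{"dx":0,"dy":0,"dz":0,"wx":0,"wy":0,"wz":0,"jaw":-1},{"dx":0,"dy":0,"dz":0,"wx":0,"wy":0,"wz":0,"jaw":-1}]}}

```text
clock: 62.4
tool_pos: [0.4517, 0.3267, 0.1483]
orientation: [-3.138, -0.123, 0.352]
contact_force: [0.2, 0.9, -2.1]
gripper_width: 0.0134
finger_force: 111.9
```

```bash
python3 - <<'E'
from h import *
go([.4511,.3278,.035],.353); s=arm.sense(); print(s['tool_pos'],s['orientation'])
E
```

```text
shift [-0.56 -0.04  4.5 ] wz -0.01 tilt fix wx wy [-0.04 -1.53] q6 end 1.7 r 0.558
[0.45174026 0.32669637 0.14827908] [-3.13844412 -0.12258747  0.35218209]
```

Request:
{"method": "servo_tool", "body": {"increments": [{"dx":-0.093,"dy":-0.007,"dz":0.75,"wx":0,"wy":0,"wz":0,"jaw":-1},{"dx":-0.093,"dy":-0.007,"dz":0.75,"wx":0,"wy":0,"wz":0,"jaw":-1},{"dx":-0.093,"dy":-0.007,"dz":0.75,"wx":0,"wy":0,"wz":0,"jaw":-1},{"dx":-0.093,"dy":-0.007,"dz":0.75,"wx":0,"wy":0,"wz":0,"jaw":-1},{"dx":-0.093,"dy":-0.007,"dz":0.75,"wx":0,"wy":0,"wz":0,"jaw":-1},{"dx":-0.093,"dy":-0.007,"dz":0.75,"wx":0,"wy":0,"wz":0,"jaw":-1},{"dx":0,"dy":0,"dz":0,"wx":0,"wy":0,"wz":0,"jaw":-1},{"dx":0,"dy":0,"dz":0,"wx":0,"wy":0,"wz":0,"jaw":-1}]}}

```text
clock: 63.2
tool_pos: [0.4515, 0.3285, 0.0354]
orientation: [-3.138, -0.123, 0.352]
contact_force: [0.1, -0.7, -1.9]
gripper_width: 0.0129
finger_force: 111.9
```

Request:
{"method": "servo_tool", "body": {"increments": [{"dx":-0.02,"dy":0,"dz":0.16,"wx":0,"wy":0,"wz":0,"jaw":-1},{"dx":-0.02,"dy":0,"dz":0.16,"wx":0,"wy":0,"wz":0,"jaw":-1},{"dx":0,"dy":0,"dz":0,"wx":0,"wy":0,"wz":0,"jaw":-1},{"dx":0,"dy":0,"dz":0,"wx":0,"wy":0,"wz":0,"jaw":-1}]}}

```text
clock: 63.6
tool_pos: [0.4516, 0.3292, 0.0277]
orientation: [-3.138, -0.124, 0.353]
contact_force: [-0.3, -0.5, -1.8]
gripper_width: 0.0128
finger_force: 111.9
```

Request:
{"method": "servo_tool", "body": {"increments": [{"dx":-0.008,"dy":0,"dz":0.06,"wx":0,"wy":0,"wz":0,"jaw":-1},{"dx":-0.008,"dy":0,"dz":0.06,"wx":0,"wy":0,"wz":0,"jaw":-1},{"dx":0,"dy":0,"dz":0,"wx":0,"wy":0,"wz":0,"jaw":-1}]}}

```text
clock: 63.9
tool_pos: [0.4516, 0.3292, 0.0245]
orientation: [-3.138, -0.124, 0.354]
contact_force: [-0.5, -0.8, -0.2]
gripper_width: 0.0128
finger_force: 112.0
```

Request:
{"method": "servo_tool", "body": {"increments": [{"dx":-0.004,"dy":0,"dz":0.03,"wx":0,"wy":0,"wz":0,"jaw":-1},{"dx":0,"dy":0,"dz":0,"wx":0,"wy":0,"wz":0,"jaw":-1},{"dx":0,"dy":0,"dz":0,"wx":0,"wy":0,"wz":0,"jaw":0},{"dx":0,"dy":0,"dz":0,"wx":0,"wy":0,"wz":0,"jaw":0},{"dx":0,"dy":0,"dz":0,"wx":0,"wy":0,"wz":0,"jaw":0},{"dx":0,"dy":0,"dz":0,"wx":0,"wy":0,"wz":0,"jaw":0}]}}

```text
clock: 64.5
tool_pos: [0.4516, 0.3291, 0.0237]
orientation: [-3.138, -0.124, 0.353]
contact_force: [-0.4, 0.0, -0.1]
gripper_width: 0.0429
finger_force: 0.0
```

Request:
{"method": "servo_tool", "body": {"increments": [{"dx":0.06,"dy":0,"dz":-0.48,"wx":0,"wy":0,"wz":0,"jaw":0},{"dx":0.1,"dy":0,"dz":-0.8,"wx":0,"wy":0,"wz":0,"jaw":0},{"dx":0.1,"dy":0,"dz":-0.8,"wx":0,"wy":0,"wz":0,"jaw":0},{"dx":0.1,"dy":0,"dz":-0.8,"wx":0,"wy":0,"wz":0,"jaw":0},{"dx":0.1,"dy":0,"dz":-0.8,"wx":0,"wy":-0.51,"wz":0,"jaw":0},{"dx":0.1,"dy":0,"dz":-0.8,"wx":0,"wy":-0.51,"wz":0,"jaw":0},{"dx":0,"dy":0,"dz":-0.8,"wx":0,"wy":-0.51,"wz":0,"jaw":0},{"dx":0,"dy":0,"dz":-0.8,"wx":0,"wy":0,"wz":0,"jaw":0}]}}

```text
clock: 65.3
tool_pos: [0.4527, 0.3289, 0.1786]
orientation: [-3.138, -0.003, 0.353]
contact_force: [-0.5, 0.6, 0.2]
gripper_width: 0.0425
finger_force: 0.0
```

Request:
{"method": "servo_tool", "body": {"increments": [{"dx":0,"dy":0,"dz":-0.8,"wx":0,"wy":0,"wz":0,"jaw":0},{"dx":0,"dy":0,"dz":-0.8,"wx":0,"wy":0,"wz":0,"jaw":0},{"dx":0,"dy":0,"dz":-0.8,"wx":0,"wy":0,"wz":0,"jaw":0},{"dx":0,"dy":0,"dz":0,"wx":0,"wy":0,"wz":0,"jaw":0},{"dx":0,"dy":0,"dz":0,"wx":0,"wy":0,"wz":0,"jaw":0},{"dx":0,"dy":0,"dz":0,"wx":0,"wy":0,"wz":0,"jaw":0}]}}

```text
clock: 65.9
tool_pos: [0.4508, 0.328, 0.2352]
orientation: [-3.138, 0.001, 0.354]
contact_force: [0.7, -0.5, -0.5]
gripper_width: 0.0423
finger_force: 0.0
```

```bash
python3 - <<'E'
from h import *
C,im=snap('w32'); s=arm.sense(); print(s['tool_pos'],s['orientation'])
h=handle(C,im); print({k:np.round(v,4) for k,v in h.items()})
t=arm.capture('top')[:,:,::-1].copy(); cv2.imwrite('pics/top4.png',t); ct=cam('top')
# lens knob now
m=t.max(2)<45
for b in blobs(m[200:330,330:440],(330,200),10): print(b,plane(ct,b[0],.224))
K=(.599-.2*np.cos(0.0),); 
for a in (1.65,): 
    th=1.659+a; P=[.599+.2*np.cos(th),-.342+.2*np.sin(th),.24]; print('expected knob',P,proj(ct,P))
E
```

```text
[0.45071065 0.32791064 0.23491059] [-3.13849657e+00  1.49360262e-03  3.53822160e-01]
{'rear': array([0.3945, 0.3085]), 'front': array([0.4917, 0.3439]), 'L': np.float64(0.1034), 'w': np.float64(0.0159), 'yaw': np.float64(0.3496), 'mid': array([0.4431, 0.3262]), 'rearpx': array([281.5   , 233.4615]), 'frontpx': array([282.    , 129.5667])}
((np.float64(410.8), np.float64(229.7)), 123) [ 0.41933535 -0.38049377  0.224     ]
((np.float64(399.7), np.float64(237.5)), 46) [ 0.39932003 -0.35132793  0.224     ]
((np.float64(399.3), np.float64(264.9)), 281) [ 0.32925238 -0.34874676  0.224     ]
expected knob [np.float64(0.40179598296662594), np.float64(-0.3753253006873266), 0.24] [410.79288387 236.47969206]
```

Everything checks out so far: the spanner lies flat, about 2 mm from where it started. The lens arm is at its far stop; the 55 N contact there was a hard stop, so it evidently began a little off zero. Now I'll go back to the knob.

```bash
python3 - <<'E'
from h import *
ct,cs=cam('top'),cam('side')
t0=cv2.imread('pics/top0.png'); 
print('foot',plane(ct,(377.6,172.4),.01))
s=arm.capture('side')[:,:,::-1].copy(); cv2.imwrite('pics/side2.png',s)
g=proj(cs,[.402,-.352,.224]); print(g); x,y=g.astype(int)
bl=blobs(s[y-30:y+30,x-30:x+30].max(2)<45,(x-30,y-30),6); print(bl)
for b in bl:
    print(tri(ray(ct,(399.7,237.5)),ray(cs,b[0])))
# lens centres: start/now
print('lens start',plane(ct,(185+361/3.4,140+105/3.4),.2),'now',plane(ct,(399.3,264.9),.2))
go([.4035,-.352,.32],3.193); 
E
```

```text
foot [ 0.59778921 -0.34665289  0.01      ]
[332.23533019 146.55342041]
[]
lens start [ 0.57562377 -0.07373831  0.2       ] now [ 0.32801492 -0.35525303  0.2       ]
shift [-11.21  24.85  -3.46] wz -35.49 tilt fix wx wy [-0.04  0.02] q6 end -2.5 r 0.535
```

Request:
{"method": "servo_tool", "body": {"increments": [{"dx":-0.448,"dy":0.994,"dz":-0.14,"wx":0,"wy":0,"wz":0,"jaw":-0.1},{"dx":-0.448,"dy":0.994,"dz":-0.14,"wx":0,"wy":0,"wz":0,"jaw":-0.1},{"dx":-0.448,"dy":0.994,"dz":-0.14,"wx":0,"wy":0,"wz":0,"jaw":-0.1},{"dx":-0.448,"dy":0.994,"dz":-0.14,"wx":0,"wy":0,"wz":0,"jaw":-0.1},{"dx":-0.448,"dy":0.994,"dz":-0.14,"wx":0,"wy":0,"wz":0,"jaw":-0.1},{"dx":-0.448,"dy":0.994,"dz":-0.14,"wx":0,"wy":0,"wz":0,"jaw":-0.1},{"dx":-0.448,"dy":0.994,"dz":-0.14,"wx":0,"wy":0,"wz":0,"jaw":-0.1},{"dx":-0.448,"dy":0.994,"dz":-0.14,"wx":0,"wy":0,"wz":0,"jaw":-0.1}]}}

```text
clock: 66.85
tool_pos: [0.4359, 0.1097, 0.2631]
orientation: [-3.138, -0.0, 0.354]
contact_force: [-0.3, 0.0, -0.0]
gripper_width: 0.0385
finger_force: 0.0
```

Request:
{"method": "servo_tool", "body": {"increments": [{"dx":-0.448,"dy":0.994,"dz":-0.14,"wx":0,"wy":0,"wz":0,"jaw":-0.1},{"dx":-0.448,"dy":0.994,"dz":-0.14,"wx":0,"wy":0,"wz":0,"jaw":-0.1},{"dx":-0.448,"dy":0.994,"dz":-0.14,"wx":0,"wy":0,"wz":0,"jaw":-0.1},{"dx":-0.448,"dy":0.994,"dz":-0.14,"wx":0,"wy":0,"wz":0,"jaw":-0.1},{"dx":-0.448,"dy":0.994,"dz":-0.14,"wx":0,"wy":0,"wz":0,"jaw":-0.1},{"dx":-0.448,"dy":0.994,"dz":-0.14,"wx":0,"wy":0,"wz":0,"jaw":-0.1},{"dx":-0.448,"dy":0.994,"dz":-0.14,"wx":0,"wy":0,"wz":0,"jaw":-0.1},{"dx":-0.448,"dy":0.994,"dz":-0.14,"wx":0,"wy":0,"wz":0,"jaw":-0.1}]}}

```text
clock: 67.65
tool_pos: [0.4208, -0.1078, 0.2903]
orientation: [-3.137, -0.001, 0.354]
contact_force: [0.0, 0.3, 0.0]
gripper_width: 0.0385
finger_force: 0.0
```

Request:
{"method": "servo_tool", "body": {"increments": [{"dx":-0.448,"dy":0.994,"dz":-0.14,"wx":0,"wy":0,"wz":0,"jaw":-0.1},{"dx":-0.448,"dy":0.994,"dz":-0.14,"wx":0,"wy":0,"wz":0,"jaw":-0.1},{"dx":-0.448,"dy":0.994,"dz":-0.14,"wx":0,"wy":0,"wz":0,"jaw":-0.1},{"dx":-0.448,"dy":0.994,"dz":-0.14,"wx":0,"wy":0,"wz":0,"jaw":-0.1},{"dx":-0.448,"dy":0.994,"dz":-0.14,"wx":0,"wy":0,"wz":0,"jaw":-0.1},{"dx":-0.448,"dy":0.994,"dz":-0.14,"wx":0,"wy":0,"wz":0,"jaw":-0.1},{"dx":-0.448,"dy":0.994,"dz":-0.14,"wx":0,"wy":0,"wz":0,"jaw":-0.1},{"dx":-0.448,"dy":0.994,"dz":-0.14,"wx":0,"wy":0,"wz":0,"jaw":-0.1}]}}

```text
clock: 68.45
tool_pos: [0.4057, -0.3254, 0.3172]
orientation: [-3.137, -0.001, 0.354]
contact_force: [-1.1, 0.4, 1.3]
gripper_width: 0.0387
finger_force: 0.0
```

Request:
{"method": "servo_tool", "body": {"increments": [{"dx":-0.448,"dy":0.994,"dz":-0.14,"wx":0,"wy":0,"wz":0,"jaw":-0.1},{"dx":0,"dy":0,"dz":0,"wx":0,"wy":0,"wz":-1,"jaw":-0.1},{"dx":0,"dy":0,"dz":0,"wx":0,"wy":0,"wz":-1,"jaw":-0.1},{"dx":0,"dy":0,"dz":0,"wx":0,"wy":0,"wz":-1,"jaw":-0.1},{"dx":0,"dy":0,"dz":0,"wx":0,"wy":0,"wz":-1,"jaw":-0.1},{"dx":0,"dy":0,"dz":0,"wx":0,"wy":0,"wz":-1,"jaw":-0.1},{"dx":0,"dy":0,"dz":0,"wx":0,"wy":0,"wz":-1,"jaw":-0.1},{"dx":0,"dy":0,"dz":0,"wx":0,"wy":0,"wz":-1,"jaw":-0.1}]}}

```text
clock: 69.25
tool_pos: [0.404, -0.3515, 0.3204]
orientation: [-3.138, -0.003, 0.917]
contact_force: [-0.0, -1.1, 0.5]
gripper_width: 0.0383
finger_force: 0.0
```

Request:
{"method": "servo_tool", "body": {"increments": [{"dx":0,"dy":0,"dz":0,"wx":0,"wy":0,"wz":-1,"jaw":-0.1},{"dx":0,"dy":0,"dz":0,"wx":0,"wy":0,"wz":-1,"jaw":-0.1},{"dx":0,"dy":0,"dz":0,"wx":0,"wy":0,"wz":-1,"jaw":-0.1},{"dx":0,"dy":0,"dz":0,"wx":0,"wy":0,"wz":-1,"jaw":-0.1},{"dx":0,"dy":0,"dz":0,"wx":0,"wy":0,"wz":-1,"jaw":-0.1},{"dx":0,"dy":0,"dz":0,"wx":0,"wy":0,"wz":-1,"jaw":-0.1},{"dx":0,"dy":0,"dz":0,"wx":0,"wy":0,"wz":-1,"jaw":-0.1},{"dx":0,"dy":0,"dz":0,"wx":0,"wy":0,"wz":-1,"jaw":-0.1}]}}

```text
clock: 70.05
tool_pos: [0.404, -0.3515, 0.3204]
orientation: [-3.141, -0.005, 1.557]
contact_force: [-0.1, -0.3, -0.5]
gripper_width: 0.0384
finger_force: 0.0
```

Request:
{"method": "servo_tool", "body": {"increments": [{"dx":0,"dy":0,"dz":0,"wx":0,"wy":0,"wz":-1,"jaw":-0.1},{"dx":0,"dy":0,"dz":0,"wx":0,"wy":0,"wz":-1,"jaw":-0.1},{"dx":0,"dy":0,"dz":0,"wx":0,"wy":0,"wz":-1,"jaw":-0.1},{"dx":0,"dy":0,"dz":0,"wx":0,"wy":0,"wz":-1,"jaw":-0.1},{"dx":0,"dy":0,"dz":0,"wx":0,"wy":0,"wz":-1,"jaw":-0.1},{"dx":0,"dy":0,"dz":0,"wx":0,"wy":0,"wz":-1,"jaw":-0.1},{"dx":0,"dy":0,"dz":0,"wx":0,"wy":0,"wz":-1,"jaw":-0.1},{"dx":0,"dy":0,"dz":0,"wx":0,"wy":0,"wz":-1,"jaw":-0.1}]}}

```text
clock: 70.85
tool_pos: [0.404, -0.3514, 0.3204]
orientation: [3.139, -0.005, 2.197]
contact_force: [-0.2, 1.0, 0.0]
gripper_width: 0.0383
finger_force: 0.0
```

Request:
{"method": "servo_tool", "body": {"increments": [{"dx":0,"dy":0,"dz":0,"wx":0,"wy":0,"wz":-1,"jaw":-0.1},{"dx":0,"dy":0,"dz":0,"wx":0,"wy":0,"wz":-1,"jaw":-0.1},{"dx":0,"dy":0,"dz":0,"wx":0,"wy":0,"wz":-1,"jaw":-0.1},{"dx":0,"dy":0,"dz":0,"wx":0,"wy":0,"wz":-1,"jaw":-0.1},{"dx":0,"dy":0,"dz":0,"wx":0,"wy":0,"wz":-1,"jaw":-0.1},{"dx":0,"dy":0,"dz":0,"wx":0,"wy":0,"wz":-1,"jaw":-0.1},{"dx":0,"dy":0,"dz":0,"wx":0,"wy":0,"wz":-1,"jaw":-0.1},{"dx":0,"dy":0,"dz":0,"wx":0,"wy":0,"wz":-1,"jaw":-0.1}]}}

```text
clock: 71.65
tool_pos: [0.404, -0.3515, 0.3204]
orientation: [3.137, -0.003, 2.837]
contact_force: [0.8, 0.0, -0.1]
gripper_width: 0.0383
finger_force: 0.0
```

Request:
{"method": "servo_tool", "body": {"increments": [{"dx":0,"dy":0,"dz":0,"wx":0,"wy":0,"wz":-1,"jaw":-0.1},{"dx":0,"dy":0,"dz":0,"wx":0,"wy":0,"wz":-1,"jaw":-0.1},{"dx":0,"dy":0,"dz":0,"wx":0,"wy":0,"wz":-1,"jaw":-0.1},{"dx":0,"dy":0,"dz":0,"wx":0,"wy":0,"wz":-1,"jaw":-0.1},{"dx":0,"dy":0,"dz":0,"wx":0,"wy":0,"wz":0,"jaw":-0.1},{"dx":0,"dy":0,"dz":0,"wx":0,"wy":0,"wz":0,"jaw":-0.1},{"dx":0,"dy":0,"dz":0,"wx":0,"wy":0,"wz":0,"jaw":-0.1}]}}

```text
clock: 72.35
tool_pos: [0.4041, -0.3516, 0.3211]
orientation: [3.137, -0.0, -3.13]
contact_force: [0.7, -0.7, 0.7]
gripper_width: 0.0381
finger_force: 0.0
```

```bash
python3 - <<'E'
from h import *
C,im=snap('w33'); go([.4035,-.352,.23],3.193)
for z in (.206,.242): print(proj(C,[.4035,-.352,z]))
u=proj(C,[.4035,-.352,.242]).astype(int); m=im.max(2)<40; y0=u[1]-35
print(blobs(m[y0:u[1]+20,u[0]-40:u[0]+40],(u[0]-40,y0),60))
for r in (u[1]-10,u[1]-5,u[1]): print(r,np.where(m[r,u[0]-40:u[0]+40])[0][[0,-1]]+u[0]-40 if m[r,u[0]-40:u[0]+40].any() else None)
E
```

```text
shift [ 0.03 -0.03  3.65] wz -0.5 tilt fix wx wy [ 0.05 -0.  ] q6 end -2.5 r 0.535
[281.69886778 204.28548642]
[281.80920493 221.2832275 ]
[((np.float64(283.1), np.float64(210.9)), 856)]
211 [271 296]
216 [270 296]
221 [271 296]
```

Request:
{"method": "servo_tool", "body": {"increments": [{"dx":0,"dy":0.02,"dz":0.73,"wx":0.05,"wy":0,"wz":-0.5,"jaw":-0.1},{"dx":0,"dy":0,"dz":0.73,"wx":0,"wy":0,"wz":0,"jaw":-0.1},{"dx":0,"dy":0,"dz":0.73,"wx":0,"wy":0,"wz":0,"jaw":-0.1},{"dx":0,"dy":0,"dz":0.73,"wx":0,"wy":0,"wz":0,"jaw":-0.1},{"dx":0,"dy":0,"dz":0.73,"wx":0,"wy":0,"wz":0,"jaw":-0.1},{"dx":0,"dy":0,"dz":0,"wx":0,"wy":0,"wz":0,"jaw":-0.4},{"dx":0,"dy":0,"dz":0,"wx":0,"wy":0,"wz":0,"jaw":-0.4}]}}

```text
clock: 73.1
tool_pos: [0.4042, -0.3511, 0.2303]
orientation: [3.142, -0.0, -3.09]
contact_force: [-0.1, -0.2, 1.0]
gripper_width: 0.0257
finger_force: 0.0
```

Request:
{"method": "servo_tool", "body": {"increments": [{"dx":-0.026,"dy":0.64,"dz":0,"wx":0,"wy":0,"wz":1,"jaw":-0.4},{"dx":-0.026,"dy":0.64,"dz":0,"wx":0,"wy":0,"wz":1,"jaw":-0.4},{"dx":-0.026,"dy":0.64,"dz":0,"wx":0,"wy":0,"wz":1,"jaw":-0.4}]}}

```text
clock: 73.4
tool_pos: [0.408, -0.3041, 0.232]
orientation: [-3.139, 0.003, 2.95]
contact_force: [0.7, -1.8, -0.6]
gripper_width: 0.0254
finger_force: 0.6
```

Request:
{"method": "servo_tool", "body": {"increments": [{"dx":-0.026,"dy":0.64,"dz":0,"wx":0,"wy":0,"wz":1,"jaw":-0.4},{"dx":-0.026,"dy":0.64,"dz":0,"wx":0,"wy":0,"wz":1,"jaw":-0.4},{"dx":-0.026,"dy":0.64,"dz":0,"wx":0,"wy":0,"wz":1,"jaw":-0.4},{"dx":-0.026,"dy":0.64,"dz":0,"wx":0,"wy":0,"wz":1,"jaw":-0.4},{"dx":-0.026,"dy":0.64,"dz":0,"wx":0,"wy":0,"wz":1,"jaw":-0.4},{"dx":-0.026,"dy":0.64,"dz":0,"wx":0,"wy":0,"wz":1,"jaw":-0.4},{"dx":-0.026,"dy":0.64,"dz":0,"wx":0,"wy":0,"wz":1,"jaw":-0.4},{"dx":-0.026,"dy":0.64,"dz":0,"wx":0,"wy":0,"wz":1,"jaw":-0.4}]}}

```text
clock: 74.2
tool_pos: [0.47, -0.1938, 0.2323]
orientation: [3.142, 0.004, 2.31]
contact_force: [-0.2, -0.9, 0.6]
gripper_width: 0.0256
finger_force: 0.6
```

Request:
{"method": "servo_tool", "body": {"increments": [{"dx":-0.026,"dy":0.64,"dz":0,"wx":0,"wy":0,"wz":1,"jaw":-0.4},{"dx":-0.026,"dy":0.64,"dz":0,"wx":0,"wy":0,"wz":1,"jaw":-0.4},{"dx":-0.026,"dy":0.64,"dz":0,"wx":0,"wy":0,"wz":1,"jaw":-0.4},{"dx":-0.026,"dy":0.64,"dz":0,"wx":0,"wy":0,"wz":1,"jaw":-0.4},{"dx":-0.026,"dy":0.64,"dz":0,"wx":0,"wy":0,"wz":1,"jaw":-0.4},{"dx":-0.026,"dy":0.64,"dz":0,"wx":0,"wy":0,"wz":1,"jaw":-0.4},{"dx":-0.026,"dy":0.64,"dz":0,"wx":0,"wy":0,"wz":1,"jaw":-0.4}]}}

```text
clock: 74.9
tool_pos: [0.5692, -0.1444, 0.2322]
orientation: [3.14, 0.003, 1.751]
contact_force: [-0.6, -1.6, -0.0]
gripper_width: 0.0257
finger_force: 0.6
```

Request:
{"method": "servo_tool", "body": {"increments": [{"dx":-0.013,"dy":0.32,"dz":0,"wx":0,"wy":0,"wz":0.5,"jaw":-0.4},{"dx":-0.013,"dy":0.32,"dz":0,"wx":0,"wy":0,"wz":0.5,"jaw":-0.4}]}}

```text
clock: 75.1
tool_pos: [0.585, -0.1422, 0.2321]
orientation: [3.139, 0.002, 1.672]
contact_force: [-0.9, -0.1, -0.2]
gripper_width: 0.0256
finger_force: 0.5
```

Request:
{"method": "servo_tool", "body": {"increments": [{"dx":-0.013,"dy":0.32,"dz":0,"wx":0,"wy":0,"wz":0.5,"jaw":-0.4},{"dx":-0.013,"dy":0.32,"dz":0,"wx":0,"wy":0,"wz":0.5,"jaw":-0.4}]}}

```text
clock: 75.3
tool_pos: [0.6008, -0.1416, 0.2321]
orientation: [3.139, 0.001, 1.592]
contact_force: [-0.5, 0.5, 0.4]
gripper_width: 0.0255
finger_force: 0.4
```

Request:
{"method": "servo_tool", "body": {"increments": [{"dx":-0.006,"dy":0.16,"dz":0,"wx":0,"wy":0,"wz":0.25,"jaw":-0.4}]}}

```text
clock: 75.4
tool_pos: [0.605, -0.1417, 0.232]
orientation: [3.139, 0.001, 1.573]
contact_force: [-1.4, -0.7, 0.5]
gripper_width: 0.0257
finger_force: 0.3
```

Request:
{"method": "servo_tool", "body": {"increments": [{"dx":-0.006,"dy":0.16,"dz":0,"wx":0,"wy":0,"wz":0.25,"jaw":-0.4}]}}

```text
clock: 75.5
tool_pos: [0.6084, -0.1418, 0.2315]
orientation: [3.14, 0.001, 1.553]
contact_force: [-0.2, -0.1, 0.7]
gripper_width: 0.0256
finger_force: 0.4
```

Request:
{"method": "servo_tool", "body": {"increments": [{"dx":-0.006,"dy":0.16,"dz":0,"wx":0,"wy":0,"wz":0.25,"jaw":-0.4}]}}

```text
clock: 75.6
tool_pos: [0.6119, -0.1419, 0.231]
orientation: [3.141, 0.001, 1.533]
contact_force: [-9.3, 0.1, 5.7]
gripper_width: 0.0255
finger_force: 5.5
```

Request:
{"method": "servo_tool", "body": {"increments": [{"dx":-0.006,"dy":0.16,"dz":0,"wx":0,"wy":0,"wz":0.25,"jaw":-0.4}]}}

```text
clock: 75.7
tool_pos: [0.612, -0.1421, 0.2307]
orientation: [-3.131, 0.001, 1.513]
contact_force: [-20.6, -0.0, 12.9]
gripper_width: 0.0259
finger_force: 9.9
```

The arm is at its stop: position constant with a firm 20 N. I'll release and lift away.

Request:
{"method": "servo_tool", "body": {"increments": [{"dx":0,"dy":-0.2,"dz":0,"wx":0,"wy":0,"wz":0,"jaw":-0.4},{"dx":0,"dy":-0.1,"dz":0,"wx":0,"wy":0,"wz":0,"jaw":-0.1},{"dx":0,"dy":0,"dz":0,"wx":0,"wy":0,"wz":0,"jaw":-0.1}]}}

```text
clock: 76.0
tool_pos: [0.6083, -0.1416, 0.2303]
orientation: [3.141, 0.0, 1.513]
contact_force: [0.8, -0.4, -0.7]
gripper_width: 0.0385
finger_force: 0.0
```

Request:
{"method": "servo_tool", "body": {"increments": [{"dx":0,"dy":0,"dz":-0.7,"wx":0,"wy":0,"wz":0,"jaw":-0.1},{"dx":0,"dy":0,"dz":-0.9,"wx":0,"wy":0,"wz":0,"jaw":-0.1},{"dx":0,"dy":0,"dz":-0.9,"wx":0,"wy":0,"wz":0,"jaw":-0.1},{"dx":0,"dy":0,"dz":-0.9,"wx":0,"wy":0,"wz":0,"jaw":-0.1},{"dx":0,"dy":0,"dz":-0.9,"wx":0,"wy":0,"wz":0,"jaw":-0.1},{"dx":0,"dy":0,"dz":0,"wx":0,"wy":0,"wz":0,"jaw":-0.1},{"dx":0,"dy":0,"dz":0,"wx":0,"wy":0,"wz":0,"jaw":-0.1},{"dx":0,"dy":0,"dz":0,"wx":0,"wy":0,"wz":0,"jaw":-0.1}]}}

```text
clock: 76.8
tool_pos: [0.6076, -0.1413, 0.3356]
orientation: [-3.139, -0.001, 1.514]
contact_force: [-0.5, 0.2, -0.4]
gripper_width: 0.0381
finger_force: 0.0
```

```bash
python3 - <<'E'
from h import *
C,im=snap('w34'); s=arm.sense(); print(s['tool_pos'],s['contact_force'])
P=[.6135,-.142,.242]; u=proj(C,P).astype(int); m=im.max(2)<40; b=blobs(m[u[1]-35:u[1]+20,u[0]-40:u[0]+40],(u[0]-40,u[1]-35),60); print(u,b)
r=u[1]-3; w=np.where(m[r,u[0]-40:u[0]+40])[0]+u[0]-40; print(w.min(),w.max(),plane(C,((w.min()+w.max())/2,u[1]),.242))
cs=cam('side'); s=arm.capture('side')[:,:,::-1].copy(); cv2.imwrite('pics/side3.png',s)
hsv=cv2.cvtColor(s,cv2.COLOR_BGR2HSV); h0=cv2.cvtColor(cv2.imread('pics/side0.png'),cv2.COLOR_BGR2HSV)
for h in (h0,hsv):
    mm=cv2.inRange(h,(0,90,40),(15,255,140)); print([b for b in blobs(mm[325:375,190:285],(190,325),30)])
E
```

```text
[ 0.60748838 -0.14124396  0.33538815] [-0.13710115  0.64971796 -0.50917437]
[292 215] [((np.float64(283.2), np.float64(209.0)), 764)]
271 295 [ 0.6076763 -0.1415875  0.242    ]
[((np.float64(242.6), np.float64(346.1)), 412)]
[((np.float64(241.1), np.float64(346.5)), 441)]
```

```bash
python3 -c "
from station import arm
print(arm.sign_off())"
```

```text
the job is handed in; nothing more can be done
None
```

The job is handed in: both collars and both lock nuts are at their stops, the spanner lies flat on its mat, and the lens arm is back against its stop over the stands; stand b's base turned about 10° as its collar reached the stop.

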